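# Put the lid back on the ice chest and fasten its draw latch

## Task

Close the ice chest. Its lid stands on edge in the tray stand: lift it out, lay it flat on the counter, handle up, and let go; then pick it up again and set it fully home on the chest, its rear tongue slid under the steel bracket. Then hook the draw latch's bar over the keeper on the lid's front end and press the lever down past centre until it lies shut against the chest, leaving the tray, board, ice bucket and tumbler where they stand.

Things in the scene. Friction and masses are not known exactly. Their poses are not given: they have to be found in the camera images.
- chest: Grey insulated ice chest, open on top, full of ice, heavy: it does not move. Tub 240 mm long (x), 170 wide (y), 130 tall, walls 18 thick (mouth 204 by 134). Origin: centre of its underside on the counter; z up, -x = front end with the draw latch, +x = rear end with a bracket. The lid is home when its axes match these and its origin is 130 mm above this one.
- chest_bracket (a point): On the rear end: pocket for the lid's tongue, 66 mm wide, under a 4 mm cap (chest x 124 to 139 mm) whose underside is 14 mm above the rim; this point is the cap's underside. The pocket stops the tongue at chest x = 136. Lower the lid flat onto the rim 12 to 17 mm in front (-x) of home, plug in the mouth, then slide it rearward on the rim, tongue under the cap.
- lid: Loose grey lid, about 0.4 kg: slab 240 (x) by 170 (y) by 20 mm. Origin: centre of the slab's underside; z out of its upper face, -x front end (keeper), +x rear end (tongue). Below the slab a plug 164 by 124 mm, 8 deep. It starts on edge in a slot of the tray stand: +y edge up, 186 mm above the counter, upper face (handle) away from the robot, leaning up to 3 degrees.
- lid_handle (a point): Centre of the lid's black grip bar: 84 mm long along the lid's y, 14 mm thick (lid x), 12 mm tall, on two posts 60 mm apart inside; over the lid's centre, 24 mm above its upper face (18 mm clear beneath). Axes as the lid's.
- lid_edge (a point): Middle of the lid's +y long edge (square, 20 mm thick), uppermost while the lid stands in the stand. Below it the slab is bare for 23 mm on the plug's side and 43 mm on the handle's side. Axes as the lid's.
- lid_tongue (a point): Tip of the steel tongue at the lid's rear end: 60 mm wide, 8 mm thick (lid z 2 to 10 mm), sticking out 14 mm from the rear edge.
- lid_keeper (a point): Keeper: steel ledge 40 mm wide sticking out 18 mm from the lid's front edge, floor at lid z = 12 mm, with an upturned lip 6 mm thick and 6 high at its outer end (x -132 to -138), leaving a groove 12 mm wide. This point, lid (-126.5, 0, 16.5) mm, is where the hook bar's centre lies when hooked.
- latch_lever (a joint): Latch lever angle, rad: 0 = shut, hanging flat down the chest's front against its stop; 1.57 = level, pointing away from the chest; up to 2.75. Starts open, 2.25 to 2.5. Stiff (0.06 N m): stays where left. Plate 40 mm wide, 6 thick, 75 long from pivot, end flared outward. With the link hooked and taut it takes about 3 N at the tip; past centre (below 0.4) it pulls itself shut.
- lever_pivot (a point): Pivot of the lever on the chest: chest (-140, 0, 95) mm, 20 mm off the front end; hinge axis = chest y. Axes as the chest's.
- lever_tip (a point): Middle of the lever's free end, 65 mm from the pivot.
- latch_link (a joint): Latch link angle to the lever, rad. Two arms 48 mm apart (60 over all) pinned on the lever, hook bar across their far end 65.6 mm from the pin. The link leans outward from upright by (link - lever - 0.158). Stiff (0.025 N m): stays where left. Starts 2.95 to 3.2: up, leaning outward clear of the lid. Under pull it lengthens up to 4 mm on a spring (25 N).
- link_pin (a point): Pin of the link on the lever: 16 mm from the pivot, in the chest's x-z plane at pivot + 16 mm x (-sin(lever - 0.175), -cos(lever - 0.175)). Pulling the hooked bar down turns the lever down with it.
- hook_bar (a point): Centre of the link's hook bar: round steel, 9 mm thick, 60 mm long along the chest's y.
- hook_tab (a point): Thumb tab standing up from the middle of the hook bar: plate 24 mm wide (chest y), 6 thick, reaching 26 mm from the bar's centre, bent 0.26 rad outward from the link's line. This point is 16 mm from the bar's centre.
- rack: Steel wire tray stand, fixed, 225 (x) by 220 (y) mm. Origin: centre of its underside. Three slots along its y at x = -68, 0, 68 mm, each 26 mm wide between four 6 mm upright wires (at y = -105, 105) reaching 93 mm above the counter; things stand on rails 16 mm up. Lid, tray and board stand in it, one per slot, in any order.
- tray: Bystander: dark wooden serving tray, 220 by 140 by 22 mm, on edge in the stand, its top 156 mm above the counter. Origin: centre of its underside, which faces the robot. Leave it.
- board: Bystander: wooden cutting board, 230 by 130 by 20 mm, on edge in the stand, its top 146 mm above the counter. Origin: centre of the large face that looks to the robot. Leave it.
- ice_bucket: Bystander: black ice bucket upright on the counter, 136 mm across the top, 135 mm tall, wire handle hanging up to 95 mm from its axis at its -x side. Origin: centre of its underside. Leave it.
- tumbler: Bystander: glass tumbler upright on the counter, 68 mm across the top, 90 mm tall. Origin: centre of its underside. Leave it.

How it is judged:
By the outcome, as a careful person would: the job done as asked, in the order asked, and still so for the second after the job is handed in, with the robot touching nothing.
It also fails if it takes over 72 s, if anything falls off the work surface, if the arm or the gripper's body presses on something with over 40 N, if the wrist force passes 120 N, or if a joint passes its speed limit or range.

## Robot

A 6-joint arm with a two-finger parallel gripper is mounted at the origin on the work surface. World frame = base frame: x ahead of the robot, y to its left, z up, the work surface at z = 0. Lengths are in m, angles in rad, forces in N, time in s.
With the tool pointing down it reaches from about 0.4 to 0.925 m from the base axis. Payload 12.5 kg.
Tool frame: the origin (TCP) lies on the front face of the gripper's body, between the roots of the fingers; the fingertips stand manip.nose_length ahead of it and the grasp point (between the pads) lies 59 mm ahead of it (manip.nose_length is the distance from the TCP to the fingertips, in m); x points along the fingers, z is the direction in which the jaws open and shut, and the axes are right-handed (so a half turn about x gives the same grasp; the last joint's range is limited). The gripper opens to 95 mm and grips with 3 to 60 N. Pads are 20 mm wide; open, the fingers measure 119 mm over their backs; the gripper's body (75 mm by 180 mm) begins 59 mm behind the grasp point.
Start: joints at [1.19, 0.491, 1.559, -0, 1.092, -0.106], TCP at [0.17, 0.602, 0.292] pointing down, gripper open.
Joint ranges: [-3.1, 3.1], [-0.84, 2.19], [0.05, 2.79], [-1.13, 4.28], [0.06, 2.93], [-2.69, 2.69]. Speed limits (rad/s): [2.22, 2.22, 2.79, 3.14, 3.14, 3.14].

## Interface

Orientations are given as a 3x3 rotation matrix whose columns are the frame's x, y, z axes.
In Python, from workcell import status, viewer, workorder, nets, manip gives the robot as it stands. The module is installed in compiled form; this text tells all that it offers.
- The arm moves only by the tool servo_tool, never from a script. Its argument "series" is a list of rows, each a list of 5 numbers: the shift along the tool's x, y, z in m, then the turn about the tool's x in degrees, then the closure in counts, from 0 (fully open) to 255 (shut). A call has 1 to 8 rows; each row shifts and turns the commanded pose from where the row before left it, along the tool's axes as they then stand; what a row does not reach is not made up. A row lasts 1/12 s, in which the tool goes at most 41.7 mm and 7.16 degrees, less where a joint would pass 70% of its speed; a pose out of reach is approached as far as the arm can. A call is refused whole if a number of a shift passes 0.0417 or a number of a turn 7.16, either way. A call with a gripper value outside its range is refused whole. The fingers move at their own pace and stop on an object; "grip_force" is the grip in N (left out, the last holds). Time passes only in rows, so rows that do not move let the fingers close. It gives the time, the measured TCP pose, the force and the opening at its end, in the units of the state.
- status.get_obs(): the state, without advancing time (a new reading comes with each control period).
- viewer.camera(name): name is "scene" or "top"; returns the picture (480x640x3 uint8, red, green, blue); there is no depth.
- viewer.calibration(name): a dict with "fov_y" (degrees; the focal length in pixels is half the picture's height over the tangent of half this angle, whatever the lens; pixels are square), "cx", "cy" (the principal point, pixels), "dist_coeffs" ([k1, k2, p1, p2, k3] as OpenCV has them; the pictures are not rectified), "extrinsics" (4x4, takes a point from world to camera coordinates). Camera axes: x right, y up, looking along -z (the intrinsics and any distortion apply to the point x, -y, -z); pixel columns grow to the right and rows downward; lengths in m; the calibration is good to about 2 mm. A picture is of the moment at which its call begins. calibration takes no time and is no camera call.
- workorder.close_job(): hands the job in, once; it reports no verdict.
Trained networks look in the newest picture that a camera, given by its name, has taken for a name from the list of things; names that differ only in an ending like _2 or _b are one class to them, and where a whole thing is asked for, a point or a joint stands for the part that bears it (a point fixed in the world has none). Each returns a list of dicts, best first, with "confidence" (0 to 1); they miss things now and then, are a little off and sometimes report something else, mostly with a low value. They report only what shows in the picture. A call takes as long as a camera call.
- nets.search_frame(camera, name): "point" ([column, row] as shares, 0 to 1, of the picture: columns of its width, rows of its height, amid what is visible of it).
- nets.outline_of(camera, name): "region" (480x640 bool, what is visible of it) and "point" ([column, row] as shares, 0 to 1, of the picture: columns of its width, rows of its height, amid what is visible of it).
- nets.mark_of(camera, name): "point" ([column, row] as shares, 0 to 1, of the picture: columns of its width, rows of its height: a listed point, or the origin of a listed thing).
The state is a dict: "t": time; "joint_positions": joint angles; "qd": joint speeds; "joint_efforts": joint torques, N m; "tool_pos": TCP position; "eef_rot": TCP orientation; "force": force on the tool from outside, world axes, zero at the start; "ft_torque": the same for the moment, N m; "opening": opening from 0.0 (shut) to 1.0 (fully open).
Only numpy, scipy, OpenCV 4.12 (cv2) and the standard library are available. Lean on these libraries where they do the work, as an engineer would, in place of code of your own. Each camera call takes 0.05 s, during which the arm holds its last target.

## Working session

There is one attempt and no reset: what is moved stays moved. The work goes in short steps, Python scripts to look and compute and a tool call to move; the robot and the scene stay as the last step left them, time stands still between calls to the robot, and variables do not carry over. Pictures are saved under pics/ and viewed, and the job is handed in when it is done.

Besides the shell and the picture viewer there is one more tool, called after "Emit:" by a JSON object that holds its "method" and its "body". servo_tool: Moves the arm, as the interface text tells. Its arguments: {"type":"object","properties":{"series":{"type":"array","items":{"type":"array","items":{"type":"number"}}},"grip_force":{"type":"number"}},"required":["series"]}

I'll start by looking at the state and both cameras.

```bash
mkdir -p pics; python3 - <<'E'
from workcell import status, viewer, workorder, nets, manip
import cv2, numpy as np
print(manip.nose_length)
o=status.get_obs()
for k,v in o.items(): print(k, np.round(v,4).tolist())
for c in ("scene","top"):
    im=viewer.camera(c); cv2.imwrite(f"pics/{c}0.png",im[:,:,::-1])
    k=viewer.calibration(c); print(c,{a:np.round(b,4).tolist() for a,b in k.items()})
E
```

```text
0.0776
t 0.0
joint_positions [1.1904, 0.4916, 1.5594, -0.0, 1.0917, -0.1056]
qd [0.0016, 0.001, -0.0018, 0.0013, -0.0017, -0.0004]
joint_efforts [-0.0021, -61.2646, -25.8165, 0.0692, 0.0484, -0.0001]
tool_pos [0.1695, 0.6014, 0.2917]
eef_rot [[-0.0004, -0.9625, 0.2714], [-0.001, 0.2714, 0.9625], [-1.0, 0.0001, -0.0011]]
force [0.2837, 0.3078, -0.2477]
ft_torque [-0.0751, -0.0244, 0.0316]
opening 0.9961
scene {'fov_y': 55.5632, 'cx': 316.6722, 'cy': 241.2464, 'dist_coeffs': [-0.1143, 0.0, 0.0, 0.0, 0.0], 'extrinsics': [[0.741, 0.6715, -0.0004, -0.4328], [-0.5563, 0.6143, 0.5596, 0.2357], [0.3761, -0.4144, 0.8287, -1.4307], [0.0, 0.0, 0.0, 1.0]]}
top {'fov_y': 51.9644, 'cx': 320.6147, 'cy': 242.4336, 'dist_coeffs': [-0.0607, 0.0, 0.0, 0.0, 0.0], 'extrinsics': [[0.0121, -0.9999, 0.0036, -0.0232], [0.9919, 0.0125, 0.1263, -0.605], [-0.1263, 0.002, 0.992, -1.5198], [0.0, 0.0, 0.0, 1.0]]}
```

View pics/scene0.png

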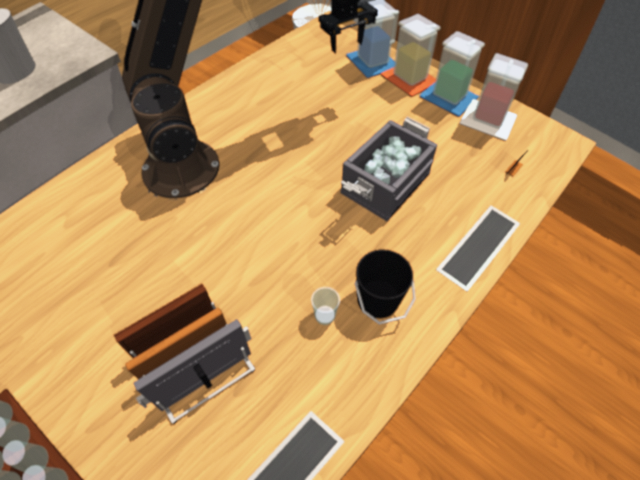

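View pics/top0.png

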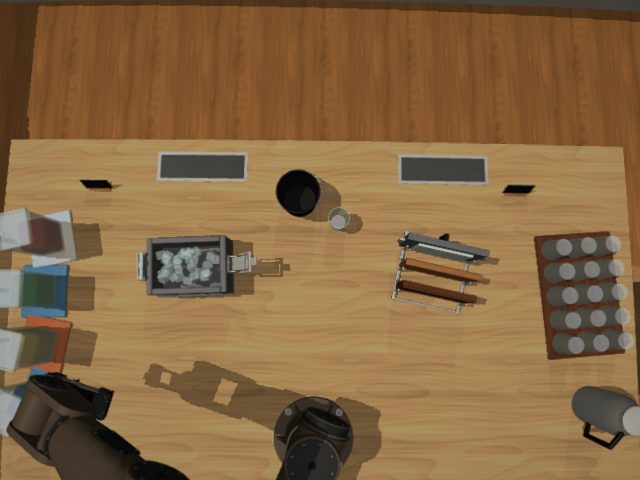

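Top view: up is world +x, left is +y. The chest is at about (190,265) with its latch facing right. The stand is at (440,270) with the lid in the far slot and its handle away from the robot, and the bucket and tumbler are at about (300,192) and (338,218). Next I'll run the nets on every point.

```bash
cat > h.py <<'E'
from workcell import status, viewer, workorder, nets, manip
import cv2, numpy as np
from scipy.optimize import least_squares
CAL={c:viewer.calibration(c) for c in ("scene","top")}
F=np.diag([1.,-1.,-1.])
def K(c):
    k=CAL[c]; f=240/np.tan(np.radians(k["fov_y"])/2)
    return np.array([[f,0,k["cx"]],[0,f,k["cy"]],[0,0,1.]])
def RT(c):
    E=np.array(CAL[c]["extrinsics"]); return F@E[:3,:3],F@E[:3,3]
def proj(c,P):
    R,t=RT(c); P=np.atleast_2d(np.asarray(P,float))
    p,_=cv2.projectPoints(P.reshape(-1,1,3),cv2.Rodrigues(R)[0],t,K(c),np.array(CAL[c]["dist_coeffs"]))
    return p.reshape(-1,2)
def ray(c,uv):
    R,t=RT(c); n=cv2.undistortPoints(np.array(uv,float).reshape(1,1,2),K(c),np.array(CAL[c]["dist_coeffs"])).ravel()
    return -R.T@t, R.T@np.array([n[0],n[1],1.])
def at_z(c,uv,z):
    o,d=ray(c,uv); return o+d*(z-o[2])/d[2]
def tri(obs):
    A=np.zeros((3,3));b=np.zeros(3)
    for c,uv in obs.items():
        o,d=ray(c,uv); d=d/np.linalg.norm(d); M=np.eye(3)-np.outer(d,d); A+=M;b+=M@o
    P=np.linalg.solve(A,b)
    return P,{c:np.round(proj(c,P)[0]-uv,1).tolist() for c,uv in obs.items()}
def marks(names,cams=("scene","top"),shots=True):
    out={}
    for c in cams:
        if shots: viewer.camera(c)
        for n in names:
            r=nets.mark_of(c,n)
            if r: out.setdefault(n,{})[c]=(np.array(r[0]["point"])*[640,480],r[0]["confidence"])
    return out
def report(m):
    for n,d in m.items():
        s={c:(np.round(v[0],1).tolist(),round(v[1],2)) for c,v in d.items()}
        if len(d)==2:
            P,e=tri({c:v[0] for c,v in d.items()}); print(n,np.round(P,4),e,s)
        else: print(n,s)
E
python3 - <<'E'
from h import *
import pickle
m=marks(["chest","chest_bracket","lid","lid_handle","lid_edge","lid_tongue","lid_keeper","lever_pivot","lever_tip","link_pin","hook_bar","hook_tab","rack","tray","board","ice_bucket","tumbler"])
report(m); pickle.dump(m,open("m0.pkl","wb")); print(status.get_obs()["t"])
E
```

```text
chest [ 0.5164  0.3882 -0.0105] {'scene': [0.8, -0.1], 'top': [0.5, 0.5]} {'scene': ([383.8, 183.0], 0.59), 'top': ([195.5, 269.4], 0.98)}
chest_bracket [0.5237 0.5056 0.1534] {'scene': [-0.3, 0.1], 'top': [-0.2, -0.2]} {'scene': ([417.6, 124.8], 0.79), 'top': ([142.9, 263.1], 0.73)}
lid [ 0.5712 -0.3829  0.0846] {'scene': [4.5, -1.1], 'top': [2.9, 1.5]} {'scene': ([191.2, 364.8], 0.68), 'top': ([437.0, 251.5], 0.96)}
lid_handle [ 0.6194 -0.392   0.1021] {'scene': [-0.8, 0.2], 'top': [-0.5, -0.3]} {'scene': ([205.8, 378.7], 0.95), 'top': ([444.5, 237.0], 0.89)}
lid_edge [ 0.5689 -0.3727  0.2933] {'scene': [6.6, -1.5], 'top': [4.2, 2.0]} {'scene': ([166.8, 322.5], 0.7), 'top': ([451.1, 243.6], 0.94)}
lid_tongue [ 0.6114 -0.2535  0.0992] {'scene': [0.3, -0.0], 'top': [0.2, 0.1]} {'scene': ([249.5, 332.6], 0.89), 'top': ([398.5, 238.8], 0.7)}
lid_keeper [ 0.5645 -0.5093  0.102 ] {'scene': [1.8, -0.5], 'top': [1.2, 0.5]} {'scene': ([144.5, 401.4], 0.76), 'top': ([481.3, 254.6], 0.61)}
lever_pivot [0.5338 0.2437 0.0902] {'scene': [-0.4, 0.1], 'top': [-0.3, -0.3]} {'scene': ([362.8, 190.9]
[... 513 characters left out ...]
-23.3], 'top': [-40.5, -66.8]} {'scene': ([348.2, 192.7], 0.66), 'top': ([429.3, 293.9], 0.71)}
rack {'scene': ([351.9, 189.1], 0.51)}
tray [ 0.4367 -0.3603  0.059 ] {'scene': [0.1, -0.0], 'top': [0.1, 0.0]} {'scene': ([169.2, 323.3], 0.61), 'top': ([431.3, 297.0], 0.63)}
board [ 0.5078 -0.3772  0.0888] {'scene': [2.5, -0.6], 'top': [1.7, 0.9]} {'scene': ([176.7, 343.3], 0.64), 'top': ([437.1, 272.7], 0.95)}
ice_bucket [ 0.7484  0.0603 -0.0212] {'scene': [0.5, -0.1], 'top': [0.3, 0.3]} {'scene': ([378.0, 300.5], 0.84), 'top': ([297.9, 201.4], 0.93)}
tumbler [ 0.6801 -0.0642 -0.0212] {'scene': [0.9, -0.1], 'top': [0.5, 0.4]} {'scene': ([326.7, 316.9], 0.87), 'top': ([335.0, 222.0], 0.85)}
1.9
```

```bash
cat >> h.py <<'E'
def Rz(a): c,s=np.cos(a),np.sin(a); return np.array([[c,-s,0],[s,c,0],[0,0,1.]])
def Rx(a): c,s=np.cos(a),np.sin(a); return np.array([[1,0,0],[0,c,-s],[0,s,c]])
LP={"lid":(0,0,0),"lid_handle":(0,0,.044),"lid_edge":(0,.085,.010),"lid_tongue":(.134,0,.006),"lid_keeper":(-.1265,0,.0165)}
CP={"chest":(0,0,0),"chest_bracket":(.1315,0,.144),"lever_pivot":(-.14,0,.095)}
def chestT(p): return Rz(p[2]),np.array([p[0],p[1],0])
def lidT(p):  # x,y of lid origin, yaw, lean ; standing in stand, resting z=.016
    R=Rz(p[2])@Rx(np.pi/2+p[3]); return R,np.array([p[0],p[1],.016+.085*np.cos(p[3])])
def fit(m,PTS,T,p0,skip=()):
    def res(p):
        R,t=T(p); r=[]
        for n,P in PTS.items():
            for c,(uv,cf) in m.get(n,{}).items():
                if (n,c) in skip: continue
                r+=list((proj(c,R@np.array(P)+t)[0]-uv))
        return np.array(r)
    s=least_squares(res,p0,loss="soft_l1",x_scale=[.01,.01,.01,.01][:len(p0)]); return s.x,res(s.x).reshape(-1,2)
def draw(im,c,segs,col=(0,255,0),z=5,off=(0,0)):
    for a,b in segs:
        q=(proj(c,[a,b])-off+.5)*z
        cv2.line(im,tuple(int(v) for v in q[0]),tuple(int(v) for v in q[1]),col,1,cv2.LINE_AA)
def boxsegs(x0,x1,y0,y1,z0,z1):
    v=np.array([[x,y,z] for x in(x0,x1) for y in(y0,y1) for z in(z0,z1)])
    return [(v[i],v[j]) for i in range(8) for j in range(i) if np.sum(v[i]!=v[j])==1]
def segT(segs,R,t): return [(R@a+t,R@b+t) for a,b in segs]
def crop(im,x0,y0,w,h,z): return cv2.resize(im[y0:y0+h,x0:x0+w,::-1],None,fx=z,fy=z,interpolation=cv2.INTER_CUBIC)
E
python3 - <<'E'
from h import *
import pickle
m=pickle.load(open("m0.pkl","rb"))
pc,r=fit(m,CP,chestT,[.52,.38,1.57]); print(pc,np.round(r,1).tolist())
pl,r=fit(m,LP,lidT,[.57,-.38,1.57,0]); print(pl,np.round(r,1).tolist())
ims={c:viewer.camera(c) for c in("scene","top")}
np.savez("im0.npz",**ims)
R,t=chestT(pc)
for c,(x0,y0) in {"scene":(320,100),"top":(110,200)}.items():
    im=crop(ims[c],x0,y0,150,115,5)
    draw(im,c,segT(boxsegs(-.12,.12,-.085,.085,0,.13)+boxsegs(-.102,.102,-.067,.067,.13,.1301),R,t),z=5,off=(x0,y0))
    cv2.imwrite(f"pics/chest_{c}1.png",im)
R,t=lidT(pl)
for c,(x0,y0) in {"scene":(110,280),"top":(380,210)}.items():
    im=crop(ims[c],x0,y0,150,115,5)
    draw(im,c,segT(boxsegs(-.12,.12,-.085,.085,0,.02)+boxsegs(-.007,.007,-.042,.042,.038,.05),R,t),z=5,off=(x0,y0))
    cv2.imwrite(f"pics/lid_{c}1.png",im)
E
```

```text
[0.52614681 0.38206211 1.61835472] [[2.5, 0.3], [1.7, -2.7], [-0.4, 0.6], [-1.8, 1.3], [-0.9, -0.9], [-0.1, -0.1]]
[ 0.57618956 -0.38425568  1.35224927 -0.22263917] [[4.0, -1.3], [4.5, -0.6], [-2.3, -0.7], [0.6, -0.1], [16.8, 23.4], [-2.9, 7.1], [-0.3, 0.0], [0.6, 0.2], [1.0, 0.1], [1.9, 0.5]]
```

View pics/chest_scene1.png

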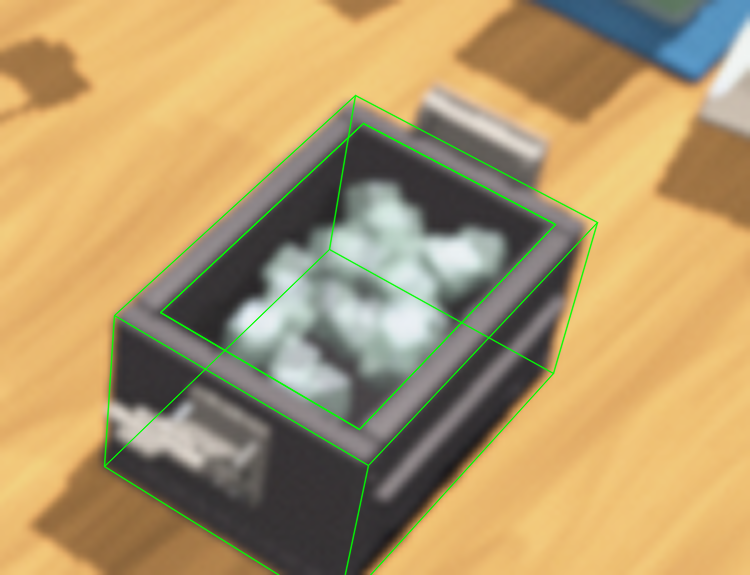

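View pics/chest_top1.png

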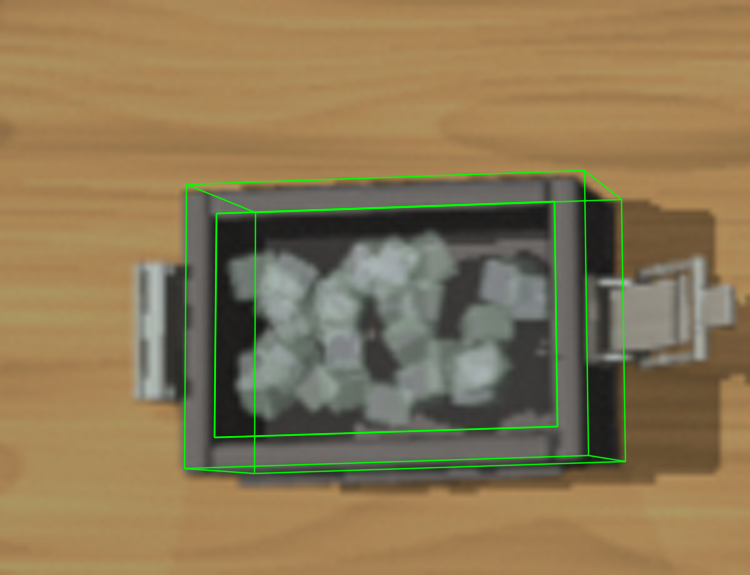

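View pics/lid_scene1.png

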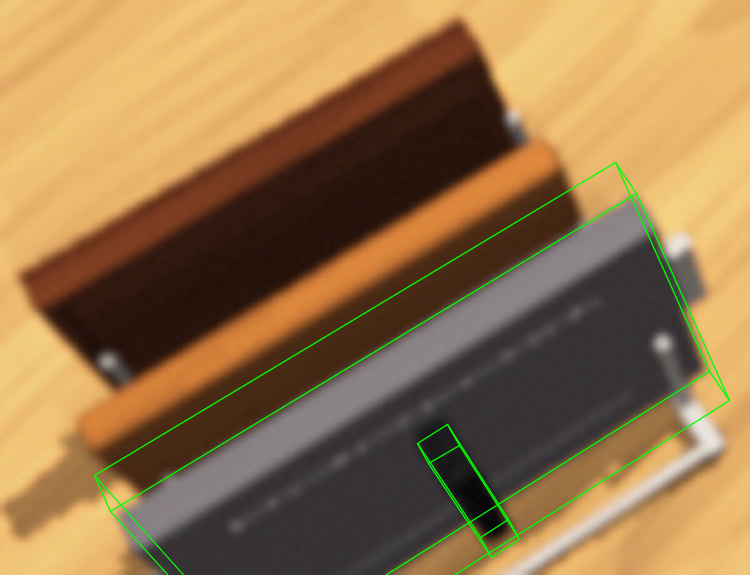

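View pics/lid_top1.png

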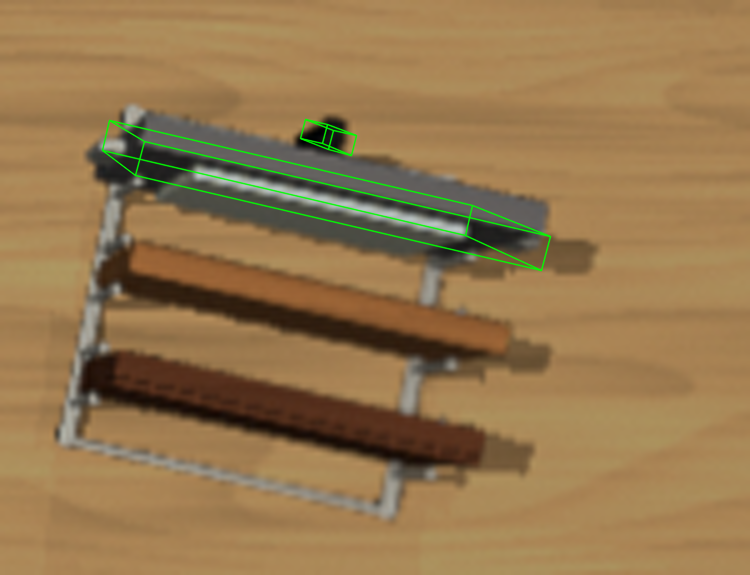

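```bash
cat >> h.py <<'E'
from scipy.ndimage import map_coordinates, gaussian_filter
def refine(ims,T,p,segs,win=5,iters=6,xs=None,verbose=False):
    """segs: {cam:[(a,b),...]} model-frame visible edges; p refined so edges meet the strongest image gradients"""
    G={c:[gaussian_filter(im[:,:,k].astype(float),.7) for k in range(3)] for c,im in ims.items()}
    p=np.array(p,float)
    for it in range(iters):
        w=max(2.0,win*(.7**it)); D=[]
        R,t=T(p)
        for c,ss in segs.items():
            for a,b in ss:
                a,b=np.array(a,float),np.array(b,float)
                for s in np.linspace(.08,.92,25):
                    P=a+(b-a)*s; q=proj(c,[R@P+t,R@(P+(b-a)*.01)+t]); d=q[1]-q[0]; d/=np.linalg.norm(d); n=np.array([-d[1],d[0]])
                    k=np.arange(-w,w+.01,.25); xy=q[0][:,None]+n[:,None]*k
                    pr=np.array([map_coordinates(g,[xy[1],xy[0]],order=1,mode="nearest") for g in G[c]])
                    gr=np.linalg.norm(np.gradient(pr,axis=1),axis=0)*np.exp(-(k/w)**2)
                    j=int(np.argmax(gr))
                    if gr[j]>2: D.append((c,P,q[0]+n*k[j],n))
        def res(p):
            R,t=T(p); r=[]
            for c in segs:
                dd=[x for x in D if x[0]==c]
                if dd:
                    pr=proj(c,np.array([R@x[1]+t for x in dd])); r+=list(np.sum((pr-[x[2] for x in dd])*[x[3] for x in dd],axis=1))
            return np.array(r)
        s=least_squares(res,p,loss="soft_l1",f_scale=.5,x_scale=xs if xs is not None else np.full(len(p),.01)); p=s.x
    r=res(p); print("refine n",len(r),"rms px",round(float(np.sqrt(np.mean(r**2))),2),"med",round(float(np.median(abs(r))),2)); return p
E
python3 - <<'E'
from h import *
ims=dict(np.load("im0.npz"))
o=[(-.12,-.085,.13),(.12,-.085,.13),(.12,.085,.13),(-.12,.085,.13)]
rim=[(o[i],o[(i+1)%4]) for i in range(4)]
i_=[(-.102,-.067,.13),(.102,-.067,.13),(.102,.067,.13),(-.102,.067,.13)]
mo=[(i_[i],i_[(i+1)%4]) for i in range(4)]
segs={"scene":rim,"top":rim+mo[2:]}
pc=refine(ims,chestT,[.523,.385,1.60],segs,win=4); print("both",np.round(pc,4))
for c in segs: print(c,np.round(refine(ims,chestT,pc,{c:segs[c]},win=3),4))
R,t=chestT(pc)
vis=[]
for c,(x0,y0) in {"scene":(320,100),"top":(110,200)}.items():
    im=crop(ims[c],x0,y0,150,115,5)
    draw(im,c,segT(rim+mo,R,t),z=5,off=(x0,y0)); vis.append(im)
    print(c, [np.round(proj(c,R@np.array(P)+t)[0],1).tolist() for P in CP.values()])
v=cv2.resize(np.hstack(vis),None,fx=.53,fy=.53); cv2.imwrite("pics/chest2.png",v)
E
```

```text
refine n 250 rms px 0.55 med 0.25
both [0.5245 0.3829 1.6228]
refine n 100 rms px 0.34 med 0.25
scene [0.5253 0.3796 1.6174]
refine n 150 rms px 0.53 med 0.25
top [0.5241 0.3842 1.6262]
scene [[386.0, 182.9], [416.7, 124.9], [361.8, 189.6]]
top [[197.0, 267.2], [140.9, 265.1], [235.2, 263.0]]
```

View pics/chest2.png

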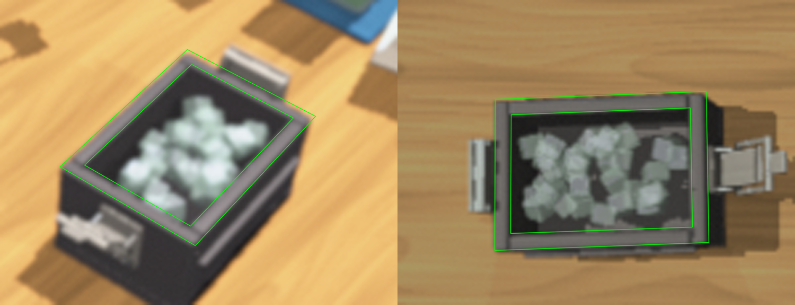

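The chest fits at about (0.524, 0.383) with a yaw of 1.62, and the outline sits on its rim. Now I'll refine the lid.

```bash
python3 - <<'E'
from h import *
import pickle
m=pickle.load(open("m0.pkl","rb"))
ims=dict(np.load("im0.npz"))
pl,r=fit(m,{k:v for k,v in LP.items() if k not in("lid_edge","lid")},lambda p:lidT([*p,0]),[.57,-.38,1.35]); print(np.round(pl,4),np.round(r,1).tolist())
segs={"scene":[((-.12,.085,.02),(.12,.085,.02)),((-.12,.085,0),(.12,.085,0)),((.12,-.085,.02),(.12,.085,.02)),((-.12,-.085,.02),(-.12,.085,.02))],
 "top":[((-.12,.085,.02),(.12,.085,.02)),((-.12,.085,0),(.12,.085,0)),((-.12,.085,0),(-.12,.085,.02))]}
p=refine(ims,lidT,[*pl,0.0],segs,win=4); print(np.round(p,4))
for c in segs: print(c,np.round(refine(ims,lidT,p,{c:segs[c]},win=3),4))
R,t=lidT(p); print("handle",R@[0,0,.044]+t,"edge",R@[0,.085,.01]+t)
vis=[]
for c,(x0,y0) in {"scene":(110,290),"top":(380,210)}.items():
    im=crop(ims[c],x0,y0,150,130,5)
    draw(im,c,segT(boxsegs(-.12,.12,-.085,.085,0,.02)+boxsegs(-.007,.007,-.042,.042,.038,.05),R,t),z=5,off=(x0,y0)); vis.append(im)
v=cv2.resize(np.hstack(vis),None,fx=.53,fy=.53); cv2.imwrite("pics/lid2.png",v)
E
```

```text
[ 0.5763 -0.3828  1.3495] [[-0.8, 0.4], [-0.4, -0.2], [0.2, -0.4], [0.2, -0.0], [1.8, -0.2], [1.2, 0.5]]
refine n 175 rms px 0.52 med 0.25
[ 0.5724 -0.3829  1.3672  0.0454]
refine n 100 rms px 0.2 med 0.01
scene [ 0.5729 -0.3838  1.3609  0.0461]
refine n 75 rms px 0.52 med 0.26
top [ 0.5899 -0.3842  1.3656 -0.1804]
handle [ 0.61548329 -0.39182355  0.09891557] edge [ 0.58599796 -0.38573482  0.18537101]
```

View pics/lid2.png

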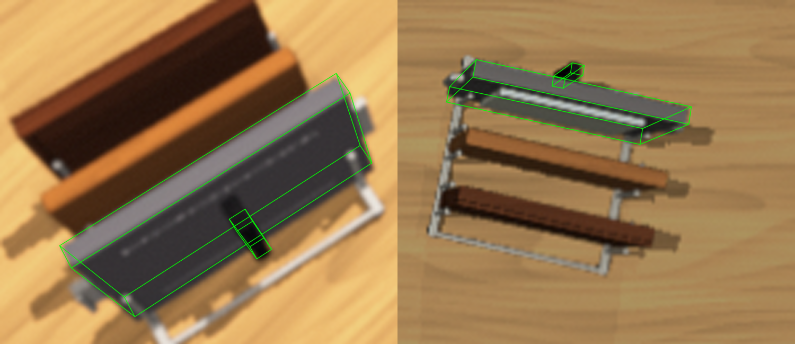

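```bash
cat > plan.py <<'E'
import sys,numpy as np
from workcell import status
o=status.get_obs(); R=np.array(o["eef_rot"]); p=np.array(o["tool_pos"])
yaw=np.arctan2(R[1,2],R[0,2])
print("t",round(o["t"],2),"tcp",np.round(p,4),"yaw",round(yaw,4),"tilt",np.round(R[:,0],3),"F",np.round(o["force"],1),"open",round(o["opening"],3),"q",np.round(o["joint_positions"],2))
if len(sys.argv)>3:
    t=np.array([float(v) for v in sys.argv[1:4]]); d=R.T@(t-p)
    print("tool shift",np.round(d,4),"norm",round(np.linalg.norm(d),4),"rows",round(np.linalg.norm(d)/.0417,2))
    if len(sys.argv)>4:
        a=float(sys.argv[4])-yaw; a=(a+np.pi)%(2*np.pi)-np.pi
        print("turn deg (tool x)",round(-np.degrees(a),2))
E
python3 plan.py .55 .15 .36 1.367
```

```text
t 2.0 tcp [0.1696 0.6015 0.2923] yaw 1.296 tilt [ 0.  0. -1.] F [ 0.4 -0.  -0.9] open 0.996 q [ 1.19  0.49  1.56 -0.    1.09 -0.11]
tool shift [-0.0677 -0.4887 -0.3314] norm 0.5943 rows 14.25
turn deg (tool x) -4.07
```

Emit:
{"method": "servo_tool", "body": {"series": [[-0.0045,-0.0326,-0.0221,-0.5,0],[-0.0045,-0.0326,-0.0221,-0.5,0],[-0.0045,-0.0326,-0.0221,-0.5,0],[-0.0045,-0.0326,-0.0221,-0.5,0],[-0.0045,-0.0326,-0.0221,-0.5,0],[-0.0045,-0.0326,-0.0221,-0.5,0],[-0.0045,-0.0326,-0.0221,-0.5,0],[-0.0045,-0.0326,-0.0221,-0.5,0]]}}

```text
t: 2.67
tool_pos: [0.3808, 0.3654, 0.3287]
eef_rot: [[0.0, -0.979, 0.203], [0.0, 0.203, 0.979], [-1.0, -0.0, 0.0]]
force: [0.6, 0.8, 0.7]
opening: 1.0
```

Emit:
{"method": "servo_tool", "body": {"series": [[-0.003,-0.0193,-0.0346,0,0],[-0.003,-0.0193,-0.0346,0,0],[-0.003,-0.0193,-0.0346,0,0],[-0.003,-0.0193,-0.0346,0,0],[-0.003,-0.0193,-0.0346,0,0],[-0.003,-0.0193,-0.0346,0,0],[-0.003,-0.0193,-0.0346,0,0],[-0.003,-0.0193,-0.0346,0,0]]}}

```text
t: 3.33
tool_pos: [0.4748, 0.0626, 0.3527]
eef_rot: [[0.001, -0.979, 0.204], [0.0, 0.204, 0.979], [-1.0, -0.001, 0.0]]
force: [1.6, 0.6, -0.0]
opening: 0.999
```

Emit:
{"method": "servo_tool", "body": {"series": [[0,-0.0193,-0.0346,0,0],[0,-0.0193,-0.0346,0,0],[0,-0.0193,-0.0346,0,0],[0,-0.0193,-0.0346,0,0],[0,-0.0193,-0.0346,0,0],[0,-0.0193,-0.0346,0,0],[0,-0.0193,-0.0346,0,0],[0,-0.0193,-0.0346,0,0]]}}

```text
t: 4.0
tool_pos: [0.5697, -0.2399, 0.3523]
eef_rot: [[0.0, -0.979, 0.204], [0.0, 0.204, 0.979], [-1.0, -0.0, 0.0]]
force: [0.3, 0.8, 0.6]
opening: 0.999
```

```bash
python3 plan.py .618 -.392 .36 1.367; python3 plan.py .618 -.392 .194
```

```text
t 4.0 tcp [ 0.5697 -0.2399  0.3523] yaw 1.3656 tilt [ 0.  0. -1.] F [0.3 0.8 0.6] open 0.999 q [-0.51  0.43  1.5   0.    1.21 -1.87]
tool shift [-0.0077 -0.0783 -0.139 ] norm 0.1597 rows 3.83
turn deg (tool x) -0.08
t 4.0 tcp [ 0.5697 -0.2399  0.3523] yaw 1.3656 tilt [ 0.  0. -1.] F [0.3 0.8 0.6] open 0.999 q [-0.51  0.43  1.5   0.    1.21 -1.87]
tool shift [ 0.1583 -0.0783 -0.139 ] norm 0.2248 rows 5.39
```

Emit:
{"method": "servo_tool", "body": {"series": [[0,-0.0157,-0.0278,0,0],[0,-0.0157,-0.0278,0,0],[0,-0.0157,-0.0278,0,0],[0,-0.0157,-0.0278,0,0],[0,-0.0157,-0.0278,0,0],[0.036,0,0,0,0],[0.036,0,0,0,0],[0,0,0,0,0]]}}

```text
t: 4.67
tool_pos: [0.6165, -0.3894, 0.2725]
eef_rot: [[-0.009, -0.979, 0.204], [0.007, 0.204, 0.979], [-1.0, 0.01, 0.005]]
force: [-0.3, 0.8, -2.3]
opening: 1.002
```

```bash
python3 plan.py .618 -.392 .194 1.367; python3 - <<'E'
from h import *
v=[]
o=status.get_obs(); p=np.array(o["tool_pos"])
for c,(x0,y0) in {"scene":(130,240),"top":(370,150)}.items():
    im=viewer.camera(c); I=crop(im,x0,y0,150,180,4)
    for q in (p-[0,0,.059],p-[0,0,.0776]):
        u=(proj(c,q)[0]-[x0,y0]+.5)*4; cv2.circle(I,(int(u[0]),int(u[1])),3,(0,0,255),-1)
    v.append(I)
cv2.imwrite("pics/over.png",cv2.resize(np.hstack(v),None,fx=.66,fy=.66))
E
```

```text
t 4.67 tcp [ 0.6165 -0.3894  0.2725] yaw 1.365 tilt [-0.009  0.007 -1.   ] F [-0.3  0.8 -2.3] open 1.002 q [-0.65  0.67  1.28  0.    1.2  -2.02]
tool shift [ 0.0785 -0.0028 -0.0026] norm 0.0786 rows 1.89
turn deg (tool x) -0.12
```

View pics/over.png

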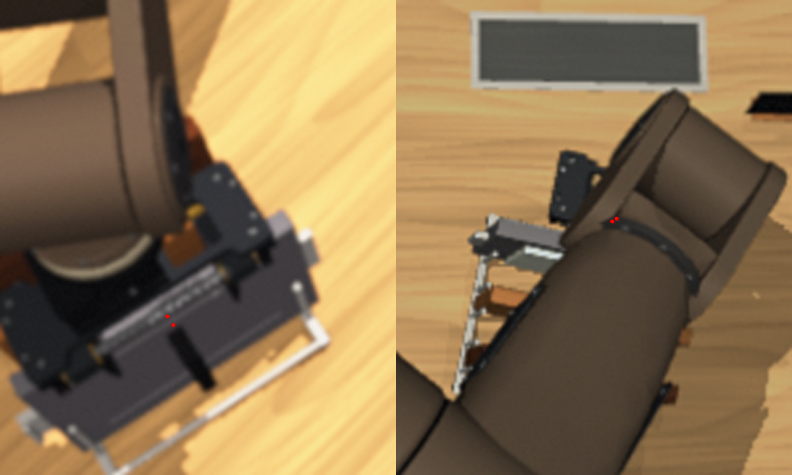

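Emit:
{"method": "servo_tool", "body": {"series": [[0.02,-0.001,-0.0015,0,0],[0.02,-0.001,-0.001,0,0],[0.015,0,0,0,0],[0.012,0,0,0,0],[0.009,0,0,0,0],[0.0025,0,0,0,0],[0,0,0,0,0]]}}

```text
t: 5.35
tool_pos: [0.6198, -0.3928, 0.2023]
eef_rot: [[0.0, -0.979, 0.203], [-0.0, 0.203, 0.979], [-1.0, -0.001, -0.0]]
force: [0.0, 0.8, 1.0]
opening: 1.001
```

```bash
python3 plan.py .618 -.392 .194 1.367; python3 - <<'E'
from h import *
c="scene"; x0,y0=(140,270)
im=viewer.camera(c); I=crop(im,x0,y0,130,150,4); cv2.imwrite("pics/down.png",I)
E
```

```text
t 5.35 tcp [ 0.6198 -0.3928  0.2023] yaw 1.3661 tilt [ 0. -0. -1.] F [0.  0.8 1. ] open 1.001 q [-0.65  0.73  1.34  0.    1.06 -2.02]
tool shift [0.0083 0.0019 0.0004] norm 0.0085 rows 0.2
turn deg (tool x) -0.05
```

View pics/down.png

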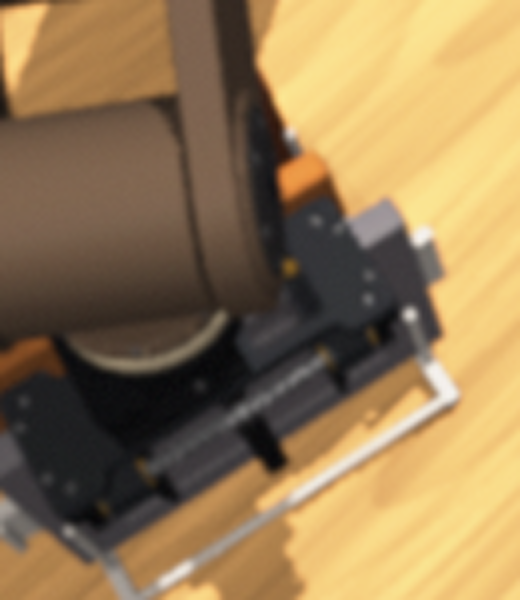

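Emit:
{"method": "servo_tool", "body": {"series": [[0.004,0,0,0,0],[0.0035,0,0,0,0],[0,0,0,0,200],[0,0,0,0,255],[0,0,0,0,255],[0,0,0,0,255],[0,0,0,0,255],[0,0,0,0,255]], "grip_force": 50}}

```text
t: 6.07
tool_pos: [0.6195, -0.3928, 0.1943]
eef_rot: [[0.0, -0.979, 0.204], [0.0, 0.204, 0.979], [-1.0, -0.0, 0.0]]
force: [-0.1, 0.1, 0.2]
opening: 0.638
```

Emit:
{"method": "servo_tool", "body": {"series": [[0,0,0,0,255],[0,0,0,0,255],[0,0,0,0,255],[0,0,0,0,255],[0,0,0,0,255],[0,0,0,0,255],[0,0,0,0,255],[0,0,0,0,255]]}}

```text
t: 6.73
tool_pos: [0.6195, -0.3927, 0.1942]
eef_rot: [[0.0, -0.979, 0.204], [0.0, 0.204, 0.979], [-1.0, 0.0, 0.0]]
force: [-0.1, 0.6, 0.5]
opening: 0.144
```

Emit:
{"method": "servo_tool", "body": {"series": [[0,0,0,0,255],[-0.004,0,0,0,255],[-0.006,0,0,0,255],[-0.008,0,0,0,255],[-0.01,0,0,0,255],[0,0,0,0,255]]}}

```text
t: 7.23
tool_pos: [0.62, -0.3932, 0.2251]
eef_rot: [[0.003, -0.979, 0.203], [-0.002, 0.203, 0.979], [-1.0, -0.003, -0.002]]
force: [-0.4, -0.8, -3.3]
opening: 0.144
```

```bash
python3 plan.py; python3 - <<'E'
from h import *
c="scene"; x0,y0=(120,250)
im=viewer.camera(c); I=crop(im,x0,y0,160,180,4); cv2.imwrite("pics/lift1.png",cv2.resize(I,None,fx=.8,fy=.8))
E
```

```text
t 7.23 tcp [ 0.62   -0.3932  0.2251] yaw 1.3659 tilt [ 0.003 -0.002 -1.   ] F [-0.4 -0.8 -3.3] open 0.144 q [-0.66  0.71  1.33  0.    1.1  -2.02]
```

View pics/lift1.png

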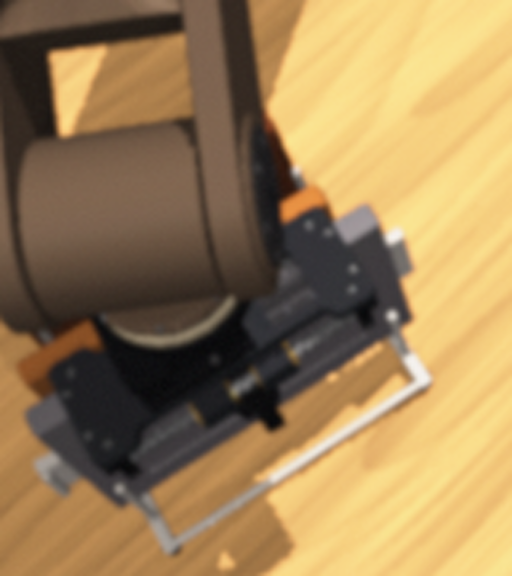

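Force is −3.3 N and the lid moves up with the gripper, so the grasp is good. I'll lift it clear of the stand.

Emit:
{"method": "servo_tool", "body": {"series": [[-0.012,0,0,0,255],[-0.018,0,0,0,255],[-0.022,0,0,0,255],[-0.022,0,0,0,255],[-0.022,0,0,0,255],[-0.022,0,0,0,255],[-0.016,0,0,0,255],[0,0,0,0,255]]}}

```text
t: 7.95
tool_pos: [0.6198, -0.393, 0.3608]
eef_rot: [[0.005, -0.979, 0.204], [-0.004, 0.204, 0.979], [-1.0, -0.005, -0.003]]
force: [0.8, -0.5, -3.0]
opening: 0.143
```

```bash
python3 plan.py .53 -.01 .36 1.6; python3 - <<'E'
from h import *
v=[]
for c,(x0,y0) in {"scene":(80,200),"top":(360,120)}.items():
    v.append(crop(viewer.camera(c),x0,y0,200,220,3))
cv2.imwrite("pics/lift2.png",cv2.resize(np.hstack(v),None,fx=.66,fy=.66))
E
```

```text
t 7.95 tcp [ 0.6198 -0.393   0.3608] yaw 1.3658 tilt [ 0.005 -0.004 -1.   ] F [ 0.8 -0.5 -3. ] open 0.143 q [-0.66  0.61  1.16  0.    1.37 -2.02]
tool shift [-0.001   0.1659  0.3567] norm 0.3934 rows 9.43
turn deg (tool x) -13.42
```

View pics/lift2.png

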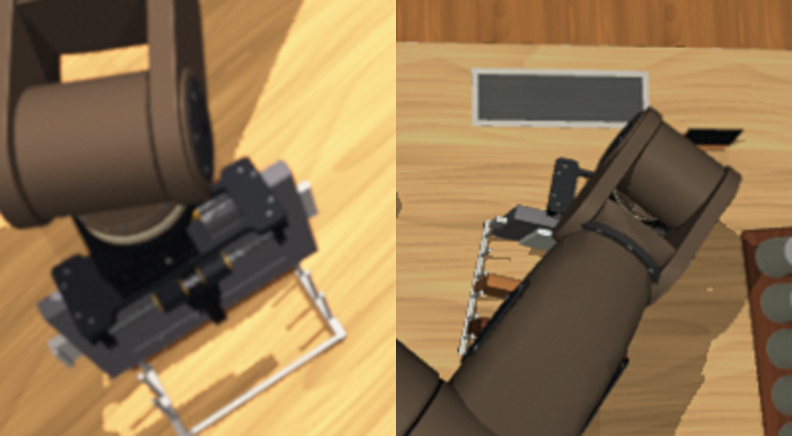

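Emit:
{"method": "servo_tool", "body": {"series": [[0,0.006,0.013,0,255],[0,0.01,0.0215,0,255],[0,0.0146,0.0314,0,255],[0,0.0146,0.0314,0,255],[0,0.0146,0.0314,0,255],[0,0.0146,0.0314,0,255],[0,0.0146,0.0314,0,255],[0,0.0146,0.0314,0,255]]}}

```text
t: 8.72
tool_pos: [0.5623, -0.1518, 0.3546]
eef_rot: [[-0.002, -0.979, 0.204], [0.001, 0.204, 0.979], [-1.0, 0.003, 0.001]]
force: [0.8, -0.2, -3.7]
opening: 0.143
```

Emit:
{"method": "servo_tool", "body": {"series": [[0,0.0146,0.0314,0,255],[0,0.0146,0.0314,0,255],[0,0.0146,0.0314,0,255],[0,0.01,0.0215,-3,255],[0,0.006,0.012,-4,255],[0.01,0,0,-4,255],[0.02,0,0,-2.4,255],[0.03,0,0,0,255]]}}

```text
t: 9.38
tool_pos: [0.5302, -0.016, 0.2963]
eef_rot: [[0.002, -0.999, -0.033], [-0.0, -0.033, 0.999], [-1.0, -0.002, -0.0]]
force: [0.2, -0.3, -5.2]
opening: 0.143
```

```bash
python3 plan.py .53 -.01 .19 1.6
```

```text
t 9.38 tcp [ 0.5302 -0.016   0.2963] yaw 1.6035 tilt [ 0.002 -0.    -1.   ] F [ 0.2 -0.3 -5.2] open 0.143 q [-0.15  0.35  1.79 -0.    1.   -1.76]
tool shift [0.1062 0.0003 0.0061] norm 0.1064 rows 2.55
turn deg (tool x) 0.2
```

Emit:
{"method": "servo_tool", "body": {"series": [[0.025,0,0,0,255],[0.025,0,0,0,255],[0.02,0,0,0,255],[0.016,0,0,0,255],[0.01,0,0,0,255],[0,0,0,0,255]]}}

```text
t: 9.88
tool_pos: [0.5292, -0.0163, 0.1977]
eef_rot: [[-0.005, -1.0, -0.029], [0.001, -0.029, 1.0], [-1.0, 0.005, 0.001]]
force: [-0.6, -0.2, -4.5]
opening: 0.141
```

```bash
python3 plan.py; python3 - <<'E'
from h import *
v=[]
for c,(x0,y0) in {"scene":(170,140),"top":(240,150)}.items():
    v.append(crop(viewer.camera(c),x0,y0,190,200,3))
cv2.imwrite("pics/low1.png",cv2.resize(np.hstack(v),None,fx=.69,fy=.69))
E
```

```text
t 9.88 tcp [ 0.5292 -0.0163  0.1977] yaw 1.5996 tilt [-0.005  0.001 -1.   ] F [-0.6 -0.2 -4.5] open 0.141 q [-0.16  0.48  1.89  0.    0.77 -1.76]
```

View pics/low1.png

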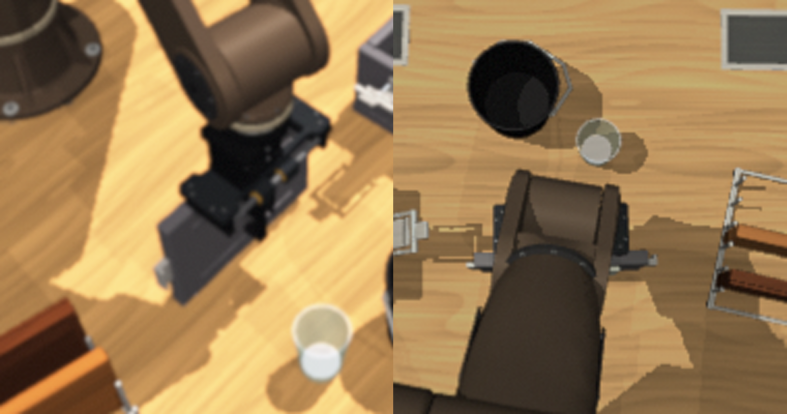

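Emit:
{"method": "servo_tool", "body": {"series": [[0,0,0,0,255],[0,0,0,0,255],[0,0,0,0,255],[0,0,0,0,255]], "grip_force": 14}}

```text
t: 10.32
tool_pos: [0.5303, -0.0165, 0.2008]
eef_rot: [[0.001, -1.0, -0.029], [-0.0, -0.029, 1.0], [-1.0, -0.001, -0.0]]
force: [0.5, 0.2, -3.8]
opening: 0.145
```

```bash
cat > snap.py <<'E'
import sys
from h import *
o=status.get_obs(); print("t",round(o["t"],2),"tcp",np.round(o["tool_pos"],4),"F",np.round(o["force"],1),"open",round(o["opening"],3))
n=sys.argv[1]; a=[int(x) for x in sys.argv[2:6]]; cams=sys.argv[6:] or ["scene"]
v=[]
for c in cams: v.append(crop(viewer.camera(c),a[0],a[1],a[2],a[3],int(min(800//a[2],600//a[3]))))
cv2.imwrite(f"pics/{n}.png",v[0])
E
python3 snap.py loose1 200 160 160 140
```

```text
t 10.32 tcp [ 0.5303 -0.0165  0.2008] F [ 0.5  0.2 -3.8] open 0.145
```

View pics/loose1.png

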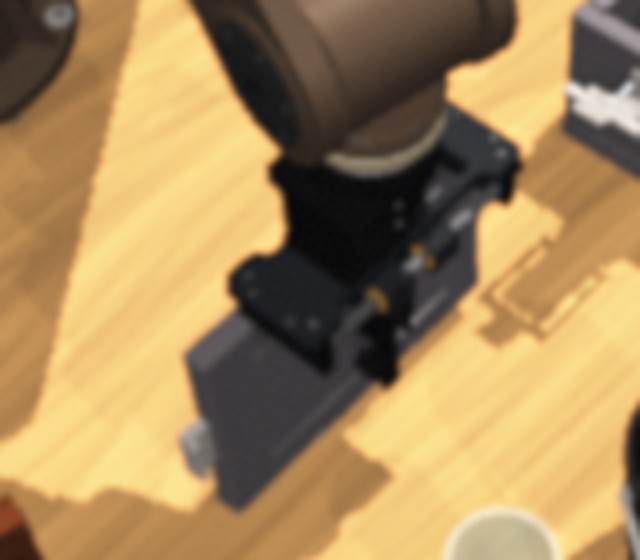

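Emit:
{"method": "servo_tool", "body": {"series": [[0,0,0,0,255],[0,0,0,0,255],[0,0,0,0,255],[0,0,0,0,255]], "grip_force": 7}}

```text
t: 10.7
tool_pos: [0.5304, -0.0165, 0.2003]
eef_rot: [[0.0, -1.0, -0.029], [0.0, -0.029, 1.0], [-1.0, -0.0, 0.0]]
force: [1.6, -0.5, -4.0]
opening: 0.147
```

```bash
python3 snap.py loose2 200 160 160 140
```

```text
t 10.7 tcp [ 0.5304 -0.0165  0.2003] F [ 1.6 -0.5 -4. ] open 0.147
```

View pics/loose2.png

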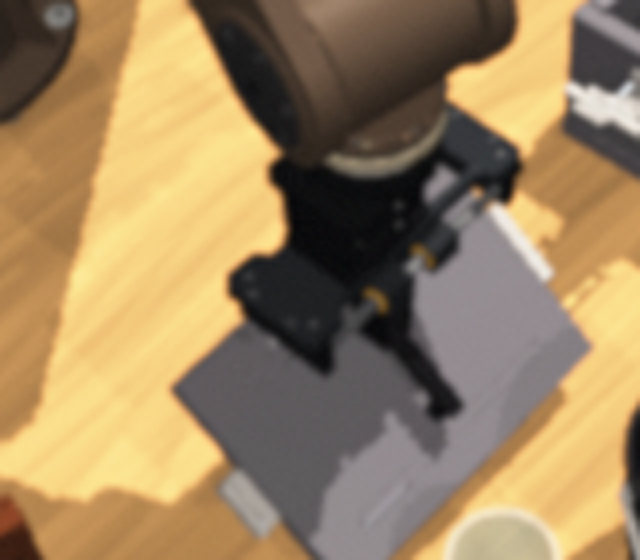

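It has swung to about 45°, handle up, as planned. Now I'll lower it while drawing back toward the robot.

Emit:
{"method": "servo_tool", "body": {"series": [[0.01,0,0,0,255],[0.012,0,0,0,255],[0.012,0.004,0,0,255],[0.01,0.008,0,0,255],[0.01,0.008,0,0,255],[0.01,0.008,0,0,255],[0.008,0.008,0,0,255],[0,0,0,0,255]], "grip_force": 8}}

```text
t: 11.42
tool_pos: [0.4926, -0.0174, 0.1265]
eef_rot: [[-0.003, -1.0, -0.029], [0.001, -0.029, 1.0], [-1.0, 0.003, 0.001]]
force: [0.2, -0.8, -3.3]
opening: 0.143
```

```bash
python3 snap.py lay1 200 160 160 140
```

```text
t 11.42 tcp [ 0.4926 -0.0174  0.1265] F [ 0.2 -0.8 -3.3] open 0.143
```

View pics/lay1.png

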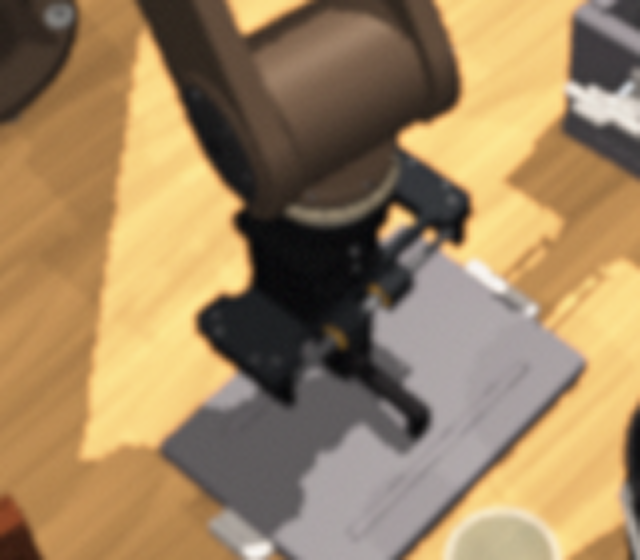

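Emit:
{"method": "servo_tool", "body": {"series": [[0.004,0.003,0,0,255],[0.004,0.003,0,0,255],[0.003,0.001,0,0,255],[0.002,0,0,0,255],[0,0,0,0,255],[0,0,0,0,255]]}}

```text
t: 11.97
tool_pos: [0.488, -0.0178, 0.1157]
eef_rot: [[0.002, -1.0, -0.029], [-0.0, -0.029, 1.0], [-1.0, -0.002, -0.0]]
force: [2.4, 0.1, 3.1]
opening: 0.143
```

```bash
python3 snap.py lay2 200 160 160 140
```

```text
t 11.97 tcp [ 0.488  -0.0178  0.1157] F [2.4 0.1 3.1] open 0.143
```

View pics/lay2.png

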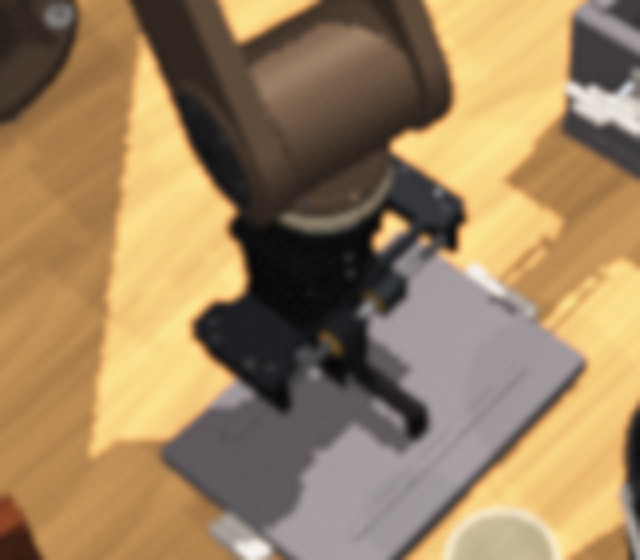

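Emit:
{"method": "servo_tool", "body": {"series": [[0,0,0,0,200],[0,0,0,0,150],[0,0,0,0,100],[0,0,0,0,100],[0,0,0,0,100],[0,0,0,0,100],[0,0,0,0,100]]}}

```text
t: 12.6
tool_pos: [0.4872, -0.0177, 0.1152]
eef_rot: [[-0.0, -1.0, -0.029], [0.0, -0.029, 1.0], [-1.0, 0.0, 0.0]]
force: [1.0, -0.2, -0.1]
opening: 0.573
```

Emit:
{"method": "servo_tool", "body": {"series": [[-0.02,0,0,0,60],[-0.035,0,0,0,60],[-0.04,0,0,0,60],[-0.04,0,0,0,60],[-0.035,-0.03,0,0,60],[0,-0.04,0,0,60],[0,0,0,0,60]]}}

```text
t: 13.18
tool_pos: [0.5593, -0.016, 0.2841]
eef_rot: [[0.008, -1.0, -0.029], [-0.001, -0.029, 1.0], [-1.0, -0.008, -0.001]]
force: [-1.0, -0.2, -1.9]
opening: 0.767
```

```bash
python3 snap.py lay3 200 160 160 140;python3 - <<'E'
from h import *
cv2.imwrite("pics/lay3t.png",crop(viewer.camera("top"),250,170,160,120,5))
E
```

```text
t 13.18 tcp [ 0.5593 -0.016   0.2841] F [-1.  -0.2 -1.9] open 0.767
```

View pics/lay3.png

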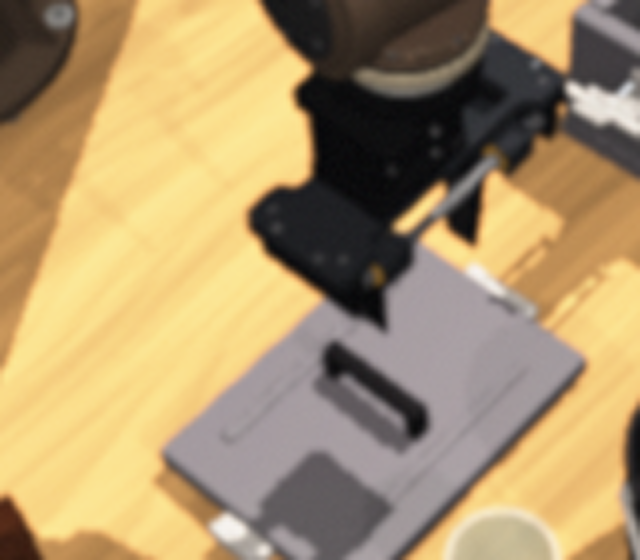

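View pics/lay3t.png

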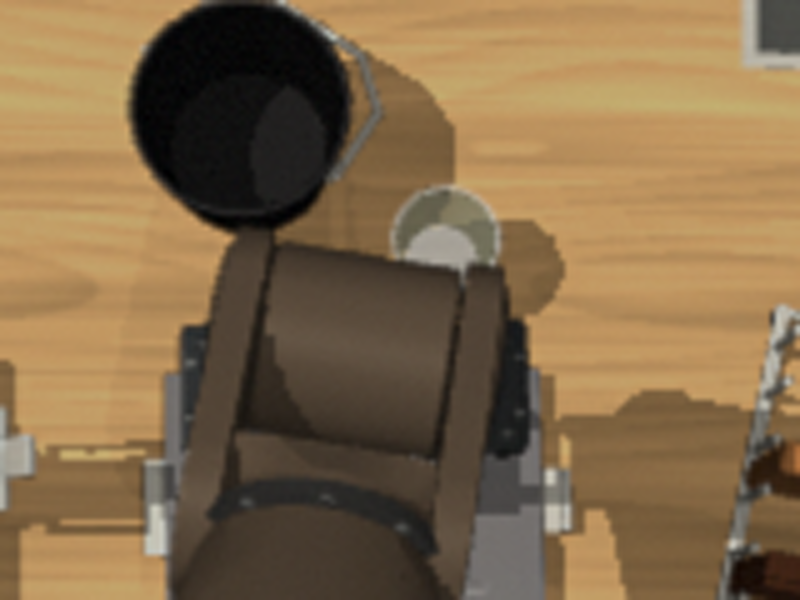

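The lid lies flat with its handle up and is released. I'll measure its pose for the regrasp.

```bash
cat >> h.py <<'E'
def flatT(z):
    return lambda p:(Rz(p[2]),np.array([p[0],p[1],z]))
UP=[(-.12,-.085,.02),(.12,-.085,.02),(.12,.085,.02),(-.12,.085,.02)]
UPE=[(UP[i],UP[(i+1)%4]) for i in range(4)]
E
python3 - <<'E'
from h import *
T=flatT(.008)
ims={"scene":viewer.camera("scene")}
r=nets.mark_of("scene","lid_handle"); uv=np.array(r[0]["point"])*[640,480]; print("handle net",uv,r[0]["confidence"],at_z("scene",uv,.052))
h=at_z("scene",uv,.052)
p=refine(ims,T,[h[0],h[1],1.6],{"scene":[UPE[0],UPE[2],UPE[3]]},win=5); print(np.round(p,4))
p2=refine(ims,T,p,{"scene":UPE},win=3); print(np.round(p2,4))
R,t=T(p); I=crop(ims["scene"],190,160,160,140,4)
draw(I,"scene",segT(boxsegs(-.12,.12,-.085,.085,0,.02)+boxsegs(-.007,.007,-.042,.042,.038,.05),R,t),z=4,off=(190,160)); cv2.imwrite("pics/flat.png",I)
E
```

```text
handle net [293.824 253.92 ] 0.95 [ 0.51804529 -0.01572441  0.052     ]
refine n 71 rms px 0.52 med 0.48
[ 0.5249 -0.0192  1.5896]
refine n 96 rms px 0.46 med 0.28
[ 0.5253 -0.0211  1.5905]
```

View pics/flat.png

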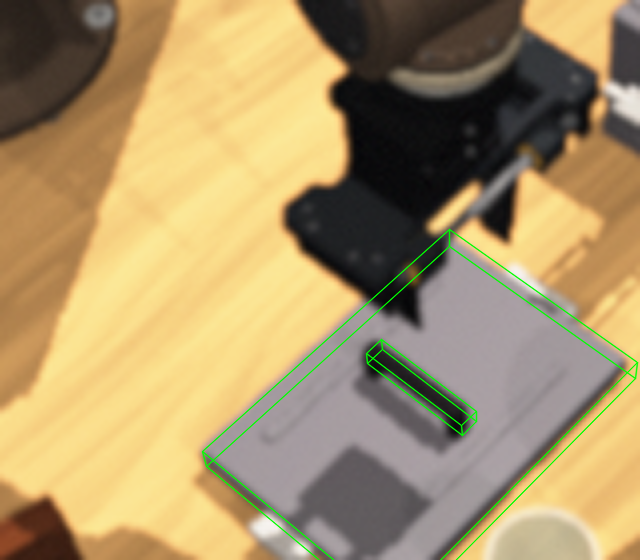

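Emit:
{"method": "servo_tool", "body": {"series": [[0.02,0.015,0,0,60],[0.035,0.015,0,0,60],[0.035,0.0095,0,0,60],[0.035,0,0,0,60],[0.025,0,0,0,60],[0.012,0,0,0,60],[0,0,0,0,60]]}}

```text
t: 13.97
tool_pos: [0.513, -0.0168, 0.1173]
eef_rot: [[-0.005, -1.0, -0.029], [0.001, -0.029, 1.0], [-1.0, 0.005, 0.001]]
force: [-0.5, -0.3, -0.2]
opening: 0.76
```

```bash
python3 plan.py .52 -.0165 .112 1.6; python3 snap.py regr 210 160 150 140
```

```text
t 13.97 tcp [ 0.513  -0.0168  0.1173] yaw 1.5994 tilt [-0.005  0.001 -1.   ] F [-0.5 -0.3 -0.2] open 0.76 q [-0.16  0.59  1.99  0.    0.56 -1.76]
tool shift [ 0.0053 -0.0071  0.0001] norm 0.0088 rows 0.21
turn deg (tool x) -0.04
t 13.97 tcp [ 0.513  -0.0168  0.1173] F [-0.5 -0.3 -0.2] open 0.76
```

View pics/regr.png

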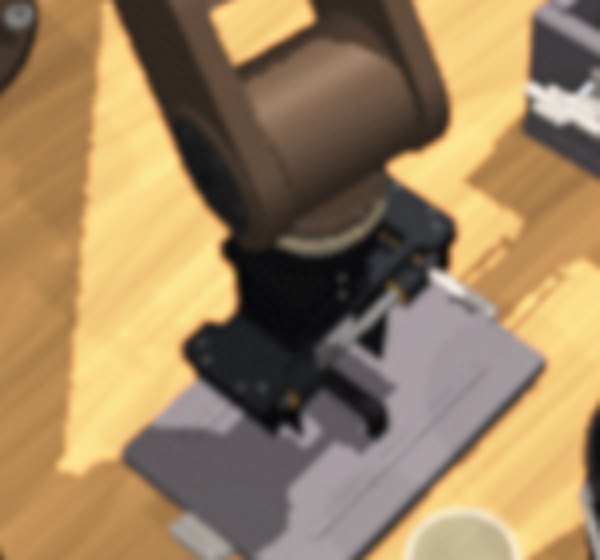

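Emit:
{"method": "servo_tool", "body": {"series": [[0.004,0,0,0,60],[0.003,0,0,0,60],[0,0,0,0,60],[0,0,0,0,60]]}}

```text
t: 14.35
tool_pos: [0.5149, -0.0169, 0.1134]
eef_rot: [[0.001, -1.0, -0.029], [-0.0, -0.029, 1.0], [-1.0, -0.001, -0.0]]
force: [1.3, 0.4, 0.6]
opening: 0.764
```

```bash
python3 plan.py .52 -.0165 .112 1.6
```

```text
t 14.35 tcp [ 0.5149 -0.0169  0.1134] yaw 1.5997 tilt [ 0.001 -0.    -1.   ] F [1.3 0.4 0.6] open 0.764 q [-0.16  0.6   1.99  0.    0.55 -1.76]
tool shift [ 0.0014 -0.0051  0.0003] norm 0.0053 rows 0.13
turn deg (tool x) -0.02
```

Adjusting 5 mm forward, then closing firmly.

Emit:
{"method": "servo_tool", "body": {"series": [[0,-0.005,0,0,60],[0.001,0,0,0,150],[0,0,0,0,255],[0,0,0,0,255],[0,0,0,0,255],[0,0,0,0,255],[0,0,0,0,255],[0,0,0,0,255]], "grip_force": 55}}

```text
t: 15.02
tool_pos: [0.5198, -0.0168, 0.1119]
eef_rot: [[0.0, -1.0, -0.029], [0.0, -0.029, 1.0], [-1.0, -0.0, 0.0]]
force: [0.6, -0.3, -0.3]
opening: 0.33
```

Emit:
{"method": "servo_tool", "body": {"series": [[0,0,0,0,255],[0,0,0,0,255],[0,0,0,0,255],[0,0,0,0,255]]}}

```text
t: 15.35
tool_pos: [0.5199, -0.0168, 0.1119]
eef_rot: [[0.0, -1.0, -0.029], [0.0, -0.029, 1.0], [-1.0, -0.0, 0.0]]
force: [-0.3, -0.4, -0.9]
opening: 0.144
```

```bash
python3 plan.py .52 -.0165 .112 1.6
```

```text
t 15.35 tcp [ 0.5199 -0.0168  0.1119] yaw 1.5997 tilt [ 0.  0. -1.] F [-0.3 -0.4 -0.9] open 0.144 q [-0.16  0.61  1.98  0.    0.56 -1.76]
tool shift [-0.0001 -0.0001  0.0003] norm 0.0003 rows 0.01
turn deg (tool x) -0.02
```

Emit:
{"method": "servo_tool", "body": {"series": [[-0.006,0,0,0,255],[-0.014,0,0,0,255],[-0.03,0,0,0,255],[-0.04,0,0,0,255],[-0.04,0,0,0,255],[-0.04,0,0.005,0,255],[-0.035,0,0.015,0,255],[-0.023,-0.002,0.025,0,255]]}}

```text
t: 16.02
tool_pos: [0.5202, 0.0276, 0.3437]
eef_rot: [[0.003, -1.0, -0.027], [-0.001, -0.027, 1.0], [-1.0, -0.003, -0.001]]
force: [1.3, 0.6, -4.2]
opening: 0.142
```

Emit:
{"method": "servo_tool", "body": {"series": [[0,-0.002,0.038,0,255],[0,-0.002,0.04,0,255],[0,-0.002,0.04,0,255],[0,-0.002,0.04,0,255],[0,-0.002,0.04,0,255],[0,-0.002,0.04,0,255],[0,-0.002,0.04,-0.6,255],[0,-0.0005,0.03,-0.6,255]]}}

```text
t: 16.68
tool_pos: [0.525, 0.3394, 0.3397]
eef_rot: [[-0.001, -0.999, -0.051], [0.0, -0.051, 0.999], [-1.0, 0.001, 0.0]]
force: [0.7, -0.8, -3.8]
opening: 0.144
```

Emit:
{"method": "servo_tool", "body": {"series": [[0,0,0.02,0,255],[0,0,0.01,0,255],[0,0,0,0,255],[0,0,0,0,255]]}}

```text
t: 17.02
tool_pos: [0.5241, 0.3661, 0.3396]
eef_rot: [[-0.001, -0.999, -0.05], [-0.001, -0.05, 0.999], [-1.0, 0.001, -0.001]]
force: [-0.5, -1.4, -5.1]
opening: 0.141
```

```bash
python3 plan.py .5253 .368 .34 1.622; python3 - <<'E'
from h import *
v=[]
for c,(x0,y0) in {"scene":(300,50),"top":(100,150)}.items():
    v.append(crop(viewer.camera(c),x0,y0,180,200,3))
cv2.imwrite("pics/hov.png",cv2.resize(np.hstack(v),None,fx=.73,fy=.73))
E
```

```text
t 17.02 tcp [0.5241 0.3661 0.3396] yaw 1.6212 tilt [-0.001 -0.001 -1.   ] F [-0.5 -1.4 -5.1] open 0.141 q [ 0.51  0.47  1.46 -0.    1.21 -1.11]
tool shift [-0.0004 -0.0013  0.0019] norm 0.0024 rows 0.06
turn deg (tool x) -0.05
```

View pics/hov.png

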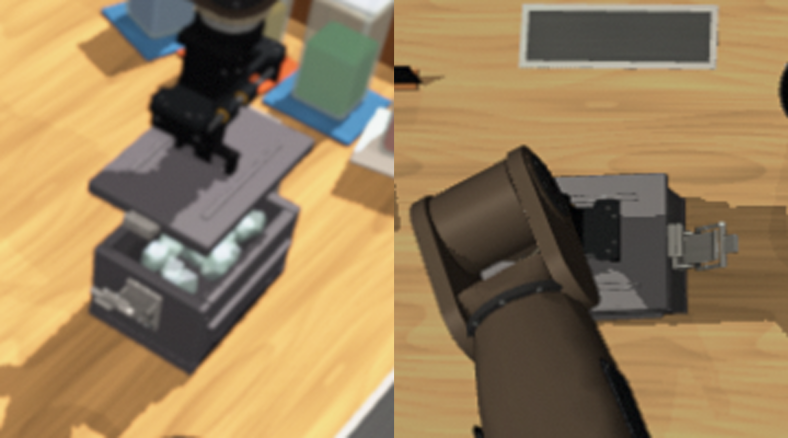

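```bash
python3 - <<'E'
from h import *
o=status.get_obs(); g=np.array(o["tool_pos"]); z=g[2]-.104
T=flatT(z); ims={c:viewer.camera(c) for c in("scene","top")}
s1={"scene":UPE,"top":[UPE[3],((-.12,-.085,.02),(-.02,-.085,.02)),((-.12,.085,.02),(-.06,.085,.02))]}
for k in (["scene","top"],["scene"],["top"]):
    p=refine(ims,T,[g[0],g[1],1.621],{c:s1[c] for c in k},win=4); 
    d=Rz(p[2]).T@(g-[p[0],p[1],0]); print(k,np.round(p,4),"G in lid",np.round(d[:2],4))
p=refine(ims,T,[g[0],g[1],1.621],s1,win=4); R,t=T(p)
v=[]
for c,(x0,y0) in {"scene":(320,70),"top":(130,180)}.items():
    I=crop(ims[c],x0,y0,140,130,4); draw(I,c,segT(UPE,R,t),z=4,off=(x0,y0)); v.append(I)
cv2.imwrite("pics/hovfit.png",cv2.resize(np.hstack(v),None,fx=.71,fy=.71))
# chest pose again per camera (unoccluded bits), front edge & sides
E
```

```text
refine n 160 rms px 0.61 med 0.27
['scene', 'top'] [0.5266 0.3627 1.5942] G in lid [0.0026 0.0021]
refine n 85 rms px 0.58 med 0.26
['scene'] [0.529  0.36   1.6125] G in lid [0.0054 0.0043]
refine n 75 rms px 0.34 med 0.02
['top'] [0.5242 0.3655 1.6148] G in lid [-0.0003 -0.0003]
refine n 160 rms px 0.61 med 0.27
```

View pics/hovfit.png

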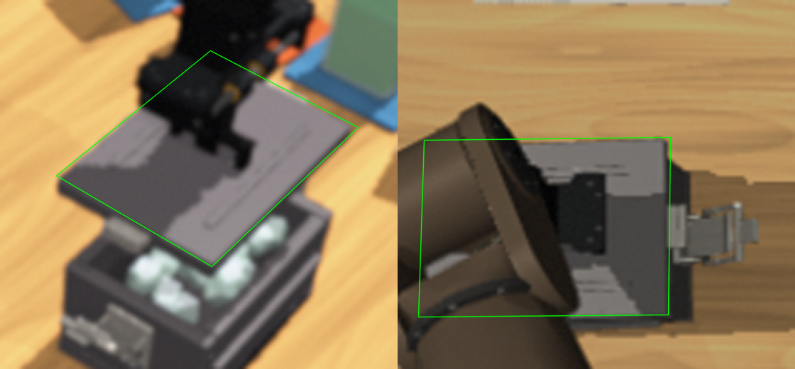

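Emit:
{"method": "servo_tool", "body": {"series": [[0.015,0,0.003,0,255],[0.02,0,0,0,255],[0.02,0,0,0,255],[0.016,0,0,0,255],[0.01,0,0,0,255],[0.005,0,0,0,255],[0,0,0,0,255],[0,0,0,0,255]]}}

```text
t: 17.88
tool_pos: [0.5245, 0.3694, 0.2546]
eef_rot: [[0.001, -0.999, -0.049], [0.001, -0.049, 0.999], [-1.0, -0.001, 0.0]]
force: [1.1, -0.3, -3.8]
opening: 0.144
```

```bash
python3 plan.py .5243 .3693 .234 1.622; python3 - <<'E'
from h import *
v=[]
ims={c:viewer.camera(c) for c in("scene","top")}
for c,(x0,y0) in {"scene":(320,90),"top":(120,190)}.items():
    v.append(crop(ims[c],x0,y0,140,130,4))
cv2.imwrite("pics/pre.png",cv2.resize(np.hstack(v),None,fx=.71,fy=.71))
o=status.get_obs(); g=np.array(o["tool_pos"]); z=g[2]-.104
T=flatT(z); 
s1={"scene":UPE,"top":[UPE[3],((-.12,-.085,.02),(-.02,-.085,.02)),((-.12,.085,.02),(-.06,.085,.02))]}
for k in (["scene"],["top"]):
    p=refine(ims,T,[g[0],g[1],1.621],{c:s1[c] for c in k},win=4); 
    d=Rz(p[2]).T@(g-[p[0],p[1],0]); print(k,np.round(p,4),"G in lid",np.round(d[:2],4))
E
```

```text
t 17.88 tcp [0.5245 0.3694 0.2546] yaw 1.6203 tilt [ 0.001  0.001 -1.   ] F [ 1.1 -0.3 -3.8] open 0.144 q [ 0.51  0.55  1.56  0.    1.03 -1.11]
tool shift [ 0.0206  0.0002 -0.0001] norm 0.0206 rows 0.49
turn deg (tool x) -0.1
refine n 88 rms px 0.59 med 0.29
['scene'] [0.5241 0.3625 1.6396] G in lid [ 0.007  -0.0009]
refine n 75 rms px 0.28 med 0.02
['top'] [0.5228 0.37   1.6286] G in lid [-0.0005 -0.0016]
```

View pics/pre.png

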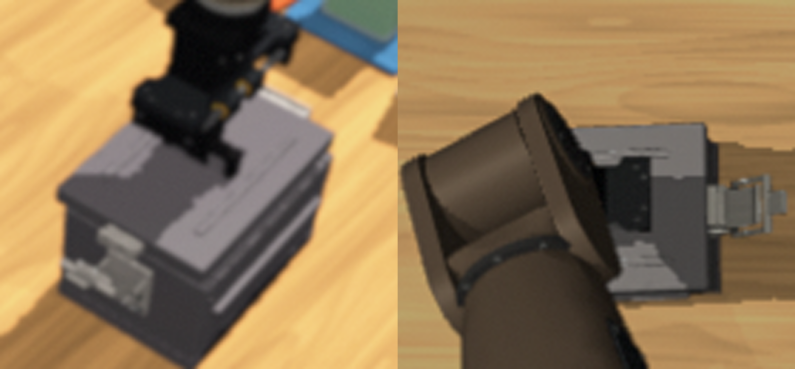

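Emit:
{"method": "servo_tool", "body": {"series": [[0.005,0,0,0,255],[0.005,0,0,0,255],[0.004,0,0,0,255],[0.002,0,0,0,255],[0,0,0,0,255],[0,0,0,0,255]]}}

```text
t: 18.48
tool_pos: [0.5242, 0.3695, 0.2377]
eef_rot: [[-0.0, -0.999, -0.05], [-0.0, -0.05, 0.999], [-1.0, 0.0, -0.0]]
force: [-0.7, 0.7, -3.5]
opening: 0.145
```

Emit:
{"method": "servo_tool", "body": {"series": [[0.002,0,0,0,255],[0.002,0,0,0,255],[0.0015,0,0,0,255],[0,0,0,0,255],[0,0,0,0,255]]}}

```text
t: 18.9
tool_pos: [0.5242, 0.3695, 0.2339]
eef_rot: [[0.001, -0.999, -0.05], [0.001, -0.05, 0.999], [-1.0, -0.001, 0.001]]
force: [-3.5, -1.3, 6.9]
opening: 0.141
```

Seated on the rim: z is as expected and the contact force is about 10 N. Next I'll slide it rearward.

Emit:
{"method": "servo_tool", "body": {"series": [[-0.0005,0,0.003,0,255],[0,0,0.003,0,255],[0,0,0.003,0,255],[0,0,0.002,0,255],[0,0,0,0,255],[0,0,0,0,255]]}}

```text
t: 19.4
tool_pos: [0.5241, 0.3808, 0.2339]
eef_rot: [[0.002, -0.999, -0.05], [0.001, -0.05, 0.999], [-1.0, -0.002, 0.001]]
force: [0.3, -2.5, 6.1]
opening: 0.141
```

```bash
python3 plan.py .5235 .3843 .234 1.622; python3 - <<'E'
from h import *
v=[]
ims={c:viewer.camera(c) for c in("scene","top")}
for c,(x0,y0) in {"scene":(320,90),"top":(120,190)}.items():
    v.append(crop(ims[c],x0,y0,140,130,4))
cv2.imwrite("pics/slide.png",cv2.resize(np.hstack(v),None,fx=.71,fy=.71))
E
```

```text
t 19.4 tcp [0.5241 0.3808 0.2339] yaw 1.6208 tilt [ 0.002  0.001 -1.   ] F [ 0.3 -2.5  6.1] open 0.141 q [ 0.53  0.58  1.56 -0.    1.   -1.09]
tool shift [-0.0001  0.0004  0.0035] norm 0.0035 rows 0.08
turn deg (tool x) -0.07
```

View pics/slide.png

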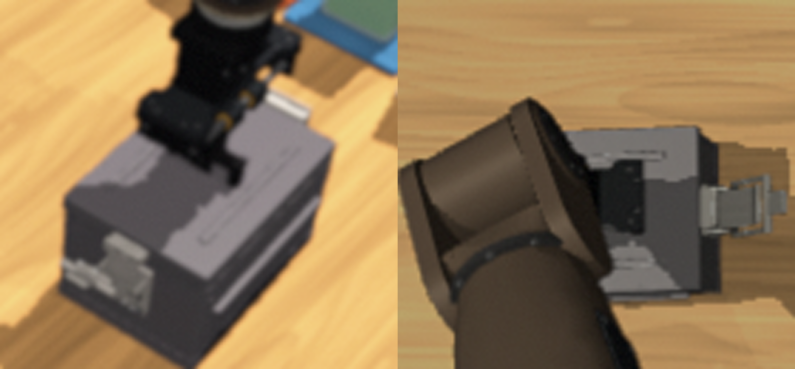

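Emit:
{"method": "servo_tool", "body": {"series": [[0,0,0.002,0,255],[0,0,0.0015,0,255],[0,0,0.001,0,255],[0,0,0,0,255],[0,0,0,0,255]]}}

```text
t: 19.92
tool_pos: [0.5239, 0.3847, 0.2339]
eef_rot: [[0.002, -0.999, -0.05], [-0.0, -0.05, 0.999], [-1.0, -0.002, -0.0]]
force: [0.2, -5.9, 7.0]
opening: 0.143
```

Emit:
{"method": "servo_tool", "body": {"series": [[0,0,0.001,0,255],[0,0,0.001,0,255],[0,0,0,0,255]]}}

```text
t: 20.17
tool_pos: [0.5239, 0.3851, 0.2338]
eef_rot: [[0.001, -0.999, -0.05], [-0.004, -0.05, 0.999], [-1.0, -0.001, -0.004]]
force: [1.0, -19.0, 9.8]
opening: 0.144
```

Stop felt: 19 N at y = 0.385, after about 15 mm of travel, so the tongue is at the pocket's end. I'll back off about 1 mm, then release and rise.

Emit:
{"method": "servo_tool", "body": {"series": [[0,0,-0.0015,0,255],[0,0,-0.0015,0,255],[0,0,0,0,255],[0,0,0,0,255]]}}

```text
t: 20.5
tool_pos: [0.5239, 0.3843, 0.2339]
eef_rot: [[0.002, -0.999, -0.05], [0.001, -0.05, 0.999], [-1.0, -0.002, 0.001]]
force: [0.7, -1.0, 5.9]
opening: 0.142
```

Emit:
{"method": "servo_tool", "body": {"series": [[0,0,0,0,200],[0,0,0,0,120],[0,0,0,0,80],[0,0,0,0,80],[0,0,0,0,80],[0,0,0,0,80]]}}

```text
t: 21.0
tool_pos: [0.5234, 0.384, 0.2328]
eef_rot: [[-0.0, -0.999, -0.05], [0.0, -0.05, 0.999], [-1.0, 0.0, 0.0]]
force: [0.2, -0.1, -0.6]
opening: 0.504
```

Emit:
{"method": "servo_tool", "body": {"series": [[-0.02,0,0,0,80],[-0.035,0,0,0,80],[-0.04,0,0,0,80],[-0.03,0,-0.01,5,80],[0,0,-0.03,7,80],[0,0,-0.03,7,80],[0,0,-0.03,7,80],[0,0,-0.03,7,80]]}}

```text
t: 21.67
tool_pos: [0.4977, 0.2566, 0.3578]
eef_rot: [[0.0, -0.862, 0.508], [0.0, 0.508, 0.862], [-1.0, -0.0, 0.0]]
force: [0.5, 0.4, -0.1]
opening: 0.687
```

Emit:
{"method": "servo_tool", "body": {"series": [[0,0,-0.02,7,80],[0,0,-0.02,7,80],[0,-0.01,-0.01,7,80],[0,-0.02,0,7,80],[0,-0.025,0,7,80],[0,-0.025,0,7,80],[0,-0.025,0,7,80],[0,-0.02,0,7,80]]}}

```text
t: 22.33
tool_pos: [0.5243, 0.1062, 0.3578]
eef_rot: [[0.0, -0.061, 0.998], [-0.0, 0.998, 0.061], [-1.0, -0.0, 0.0]]
force: [1.0, 0.2, -0.4]
opening: 0.689
```

```bash
python3 plan.py .53 .2 .3 0.051; python3 - <<'E'
from h import *
import pickle
ims={c:viewer.camera(c) for c in("scene","top")}; np.savez("im1.npz",**ims)
m={}
for c in ims:
  for n in ["lid_handle","lid_keeper","lever_pivot","lever_tip","link_pin","hook_bar","hook_tab","chest_bracket"]:
    r=nets.mark_of(c,n)
    if r: m.setdefault(n,{})[c]=(np.array(r[0]["point"])*[640,480],r[0]["confidence"])
report(m); pickle.dump(m,open("m1.pkl","wb"))
v=[]
for c,(x0,y0) in {"scene":(320,90),"top":(130,200)}.items():
    v.append(crop(ims[c],x0,y0,140,120,5))
cv2.imwrite("pics/closed_s.png",v[0]); cv2.imwrite("pics/closed_t.png",v[1])
E
```

```text
t 22.33 tcp [0.5243 0.1062 0.3578] yaw 0.0609 tilt [ 0. -0. -1.] F [ 1.   0.2 -0.4] open 0.689 q [ 0.08  0.3   1.69 -0.    1.15  0.02]
tool shift [0.0578 0.0932 0.0113] norm 0.1103 rows 2.64
turn deg (tool x) 0.57
lid_handle [0.5169 0.3796 0.1746] {'scene': [-2.1, 0.3], 'top': [-1.4, -1.5]} {'scene': ([392.9, 140.0], 0.73), 'top': ([184.5, 266.7], 0.68)}
lid_keeper [0.5279 0.2566 0.1521] {'scene': [1.8, -0.3], 'top': [1.2, 1.2]} {'scene': ([363.7, 172.4], 0.73), 'top': ([226.0, 261.4], 0.6)}
lever_pivot [0.5285 0.2501 0.0798] {'scene': [1.5, -0.2], 'top': [1.0, 0.9]} {'scene': ([360.6, 191.4], 0.9), 'top': ([232.7, 263.5], 0.85)}
lever_tip {'scene': ([351.7, 187.6], 0.46)}
link_pin {'scene': ([359.5, 190.3], 0.56)}
hook_bar [0.5181 0.2395 0.1127] {'scene': [9.0, -2.0], 'top': [6.3, 5.6]} {'scene': ([348.6, 185.5], 0.67), 'top': ([228.9, 261.5], 0.32)}
hook_tab {'scene': ([347.1, 189.5], 0.52)}
chest_bracket [0.5175 0.515  0.1498] {'scene': [0.3, -0.0], 'top': [0.2, 0.2]} {'scene': ([416.9, 123.3], 0.87), 'top': ([139.7, 264.8], 0.96)}
```

View pics/closed_s.png

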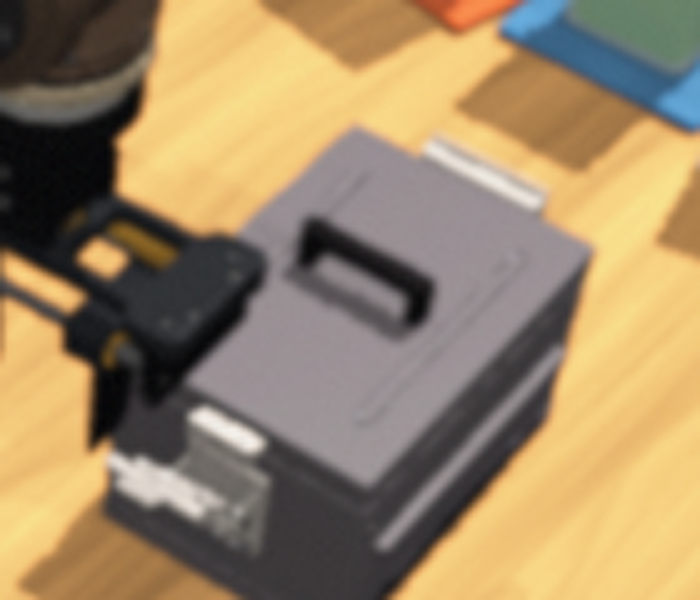

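View pics/closed_t.png

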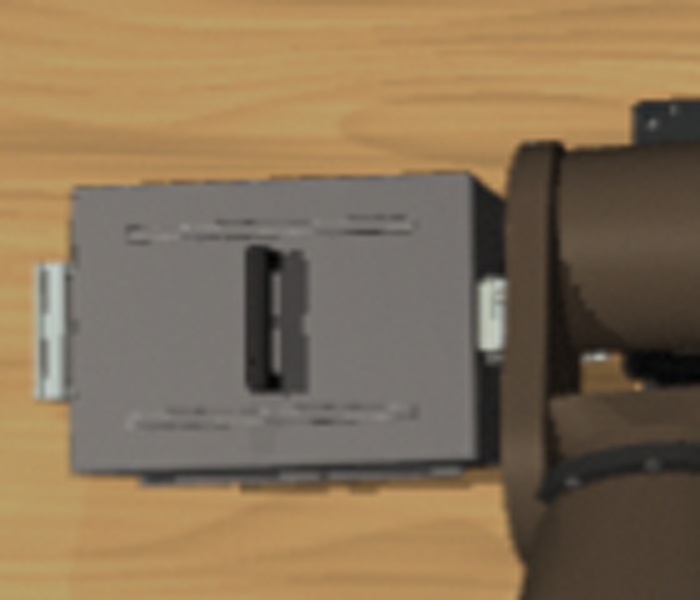

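The lid is home, with its tongue under the bracket cap. The first pictures show the latch unoccluded, so I'll work out its angles from those.

```bash
cat >> h.py <<'E'
CH=(.524,.383,1.622)
def latch(lev,lnk):
    piv=np.array([-.14,.095]); pin=piv+.016*np.array([-np.sin(lev-.175),-np.cos(lev-.175)])
    tip=piv+.065*np.array([-np.sin(lev),-np.cos(lev)]); a=lnk-lev-.158
    bar=pin+.0656*np.array([-np.sin(a),np.cos(a)]); tab=bar+.016*np.array([-np.sin(a+.26),np.cos(a+.26)]); tt=bar+.026*np.array([-np.sin(a+.26),np.cos(a+.26)])
    return dict(lever_pivot=piv,link_pin=pin,lever_tip=tip,hook_bar=bar,hook_tab=tab,tab_end=tt,lever_end=piv+.075*np.array([-np.sin(lev),-np.cos(lev)]))
def cw(q,y=0,ch=CH): # chest x,z -> world
    R,t=chestT(ch); return R@np.array([q[0],y,q[1]])+t
def latchsegs(lev,lnk,ch=CH):
    L=latch(lev,lnk); s=[]
    for y in(-.02,.02): s.append((cw(L["lever_pivot"],y,ch),cw(L["lever_end"],y,ch)))
    s.append((cw(L["lever_end"],-.02,ch),cw(L["lever_end"],.02,ch)))
    for y in(-.027,.027): s.append((cw(L["link_pin"],y,ch),cw(L["hook_bar"],y,ch)))
    s.append((cw(L["hook_bar"],-.03,ch),cw(L["hook_bar"],.03,ch)))
    for y in(-.012,.012): s.append((cw(L["hook_bar"],y,ch),cw(L["tab_end"],y,ch)))
    s.append((cw(L["tab_end"],-.012,ch),cw(L["tab_end"],.012,ch)))
    return s
E
python3 - <<'E'
from h import *
import pickle
m=pickle.load(open("m0.pkl","rb")); ims=dict(np.load("im0.npz"))
def res(p):
    L=latch(*p); r=[]
    for n in("lever_tip","hook_bar","hook_tab","link_pin"):
        for c,(uv,cf) in m[n].items():
            if n=="hook_tab" and c=="top": continue
            r+=list(proj(c,cw(L[n]))[0]-uv)
    return np.array(r)
s=least_squares(res,[2.37,3.1],loss="soft_l1"); print(s.x,np.round(res(s.x).reshape(-1,2),1).tolist())
L=latch(*s.x); print({k:(np.round(v,4).tolist(),np.round(cw(v),4).tolist()) for k,v in L.items()})
for c,(x0,y0) in {"scene":(330,165),"top":(220,240)}.items():
    I=crop(ims[c],x0,y0,50,45,13)
    I2=I.copy(); draw(I2,c,latchsegs(*s.x),z=13,off=(x0,y0)); cv2.imwrite(f"pics/latch_{c}.png",cv2.resize(np.hstack([I,I2]),None,fx=.61,fy=.61))
E
```

```text
[2.39234193 3.2456971 ] [[4.1, -0.2], [2.1, -0.7], [0.7, 2.1], [1.3, -0.2], [0.0, -5.3], [-0.4, 0.4], [-9.4, 0.9]]
{'lever_pivot': ([-0.14, 0.095], [0.5312, 0.2432, 0.095]), 'link_pin': ([-0.1528, 0.1046], [0.5318, 0.2304, 0.1046]), 'lever_tip': ([-0.1843, 0.1426], [0.5334, 0.199, 0.1426]), 'hook_bar': ([-0.1948, 0.155], [0.534, 0.1885, 0.155]), 'hook_tab': ([-0.2079, 0.1642], [0.5346, 0.1754, 0.1642]), 'tab_end': ([-0.216, 0.17], [0.5351, 0.1673, 0.17]), 'lever_end': ([-0.1911, 0.1499], [0.5338, 0.1922, 0.1499])}
```

View pics/latch_scene.png

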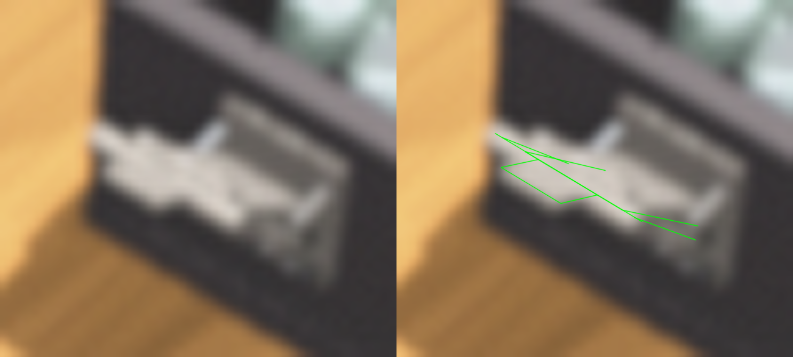

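View pics/latch_top.png

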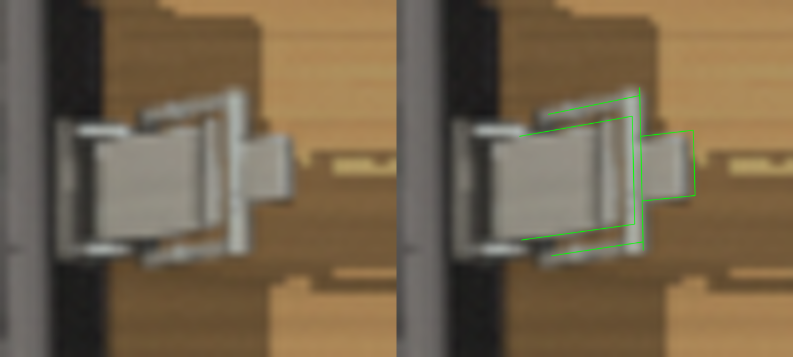

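Overlay on the top view: the hook bar is at about chest x = −0.192, and the tab leans outward from it. The plan is to pinch the tab across its width so the link can pivot about the jaw axis. I'll move above it first.

Emit:
{"method": "servo_tool", "body": {"series": [[0,0.017,0.0037,0.5,120],[0.01,0.017,0.0037,0,120],[0.02,0.017,0.0037,0,120],[0.02,0.017,0.0033,0,120],[0.01,0,0,0,120],[0,0,0,0,120],[0,0,0,0,120]]}}

```text
t: 23.82
tool_pos: [0.534, 0.1761, 0.2979]
eef_rot: [[-0.001, -0.059, 0.998], [-0.0, 0.998, 0.059], [-1.0, -0.0, -0.001]]
force: [-0.1, 0.2, -0.3]
opening: 0.531
```

```bash
python3 plan.py .5346 .1748 .2426 .051; python3 - <<'E'
from h import *
o=status.get_obs(); p=np.array(o["tool_pos"]); v=[]
im=viewer.camera("scene"); x0,y0=310,120; I=crop(im,x0,y0,100,90,7)
for q in (p-[0,0,.0776],):
    u=(proj("scene",q)[0]-[x0,y0]+.5)*7; cv2.circle(I,(int(u[0]),int(u[1])),4,(0,0,255),-1)
cv2.imwrite("pics/tab0.png",I)
E
```

```text
t 23.82 tcp [0.534  0.1761 0.2979] yaw 0.0588 tilt [-0.001 -0.    -1.   ] F [-0.1  0.2 -0.3] open 0.531 q [ 0.2   0.4   1.71 -0.    1.04  0.14]
tool shift [ 0.0553 -0.0013  0.0006] norm 0.0553 rows 1.33
turn deg (tool x) 0.45
```

View pics/tab0.png

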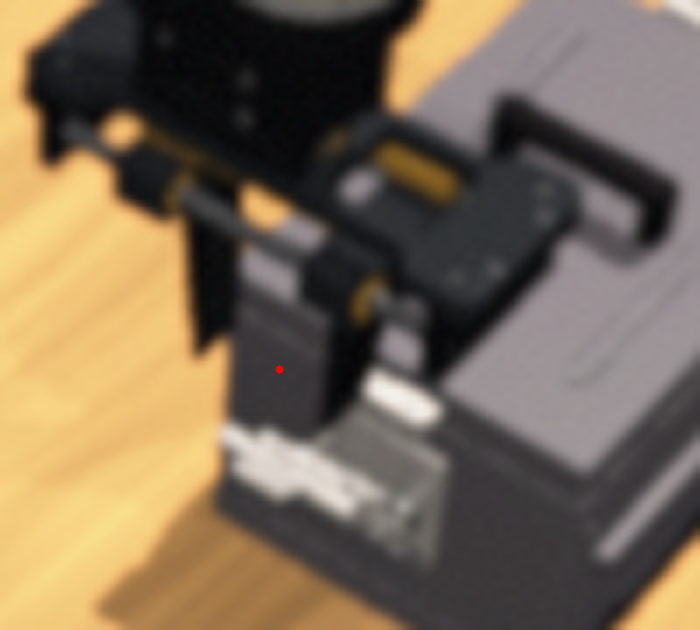

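Emit:
{"method": "servo_tool", "body": {"series": [[0.015,-0.001,0,0.4,120],[0.015,0,0,0,120],[0.012,0,0,0,120],[0.008,0,0,0,120],[0.004,0,0,0,120],[0,0,0,0,120],[0,0,0,0,120]]}}

```text
t: 24.45
tool_pos: [0.5343, 0.1753, 0.2446]
eef_rot: [[0.001, -0.051, 0.999], [0.0, 0.999, 0.051], [-1.0, 0.0, 0.001]]
force: [0.1, -0.1, 1.0]
opening: 0.531
```

```bash
python3 plan.py .5346 .1748 .2426 .051; python3 - <<'E'
from h import *
o=status.get_obs(); p=np.array(o["tool_pos"]); v=[]
im=viewer.camera("scene"); x0,y0=310,130; I=crop(im,x0,y0,90,80,8)
cv2.imwrite("pics/tab1.png",I)
im=viewer.camera("top"); cv2.imwrite("pics/tab1t.png",crop(im,190,220,90,80,8))
E
```

```text
t 24.45 tcp [0.5343 0.1753 0.2446] yaw 0.0513 tilt [ 0.001  0.    -1.   ] F [ 0.1 -0.1  1. ] open 0.531 q [0.2  0.46 1.77 0.   0.91 0.15]
tool shift [ 0.002  -0.0005  0.0003] norm 0.0021 rows 0.05
turn deg (tool x) 0.02
```

View pics/tab1.png

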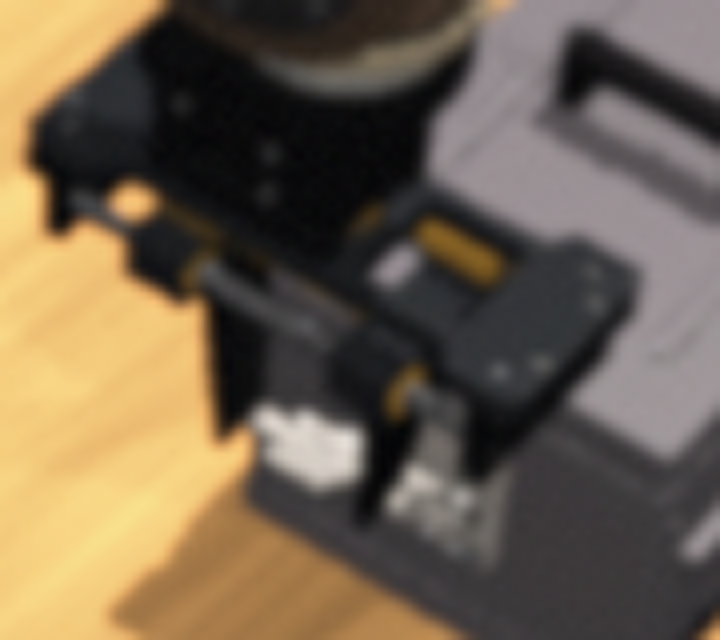

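Emit:
{"method": "servo_tool", "body": {"series": [[0.002,0,0,0,160],[0,0,0,0,255],[0,0,0,0,255],[0,0,0,0,255],[0,0,0,0,255],[0,0,0,0,255],[0,0,0,0,255],[0,0,0,0,255]], "grip_force": 15}}

```text
t: 25.22
tool_pos: [0.5338, 0.1754, 0.2419]
eef_rot: [[-0.0, -0.052, 0.999], [-0.0, 0.999, 0.052], [-1.0, -0.0, -0.0]]
force: [-2.2, -1.2, 1.7]
opening: 0.25
```

```bash
python3 plan.py; python3 - <<'E'
from h import *
im=viewer.camera("scene"); x0,y0=310,130; I=crop(im,x0,y0,90,80,8)
cv2.imwrite("pics/tab2.png",I)
E
```

```text
t 25.22 tcp [0.5338 0.1754 0.2419] yaw 0.0516 tilt [-0. -0. -1.] F [-2.2 -1.2  1.7] open 0.25 q [ 0.2   0.46  1.77 -0.    0.91  0.15]
```

View pics/tab2.png

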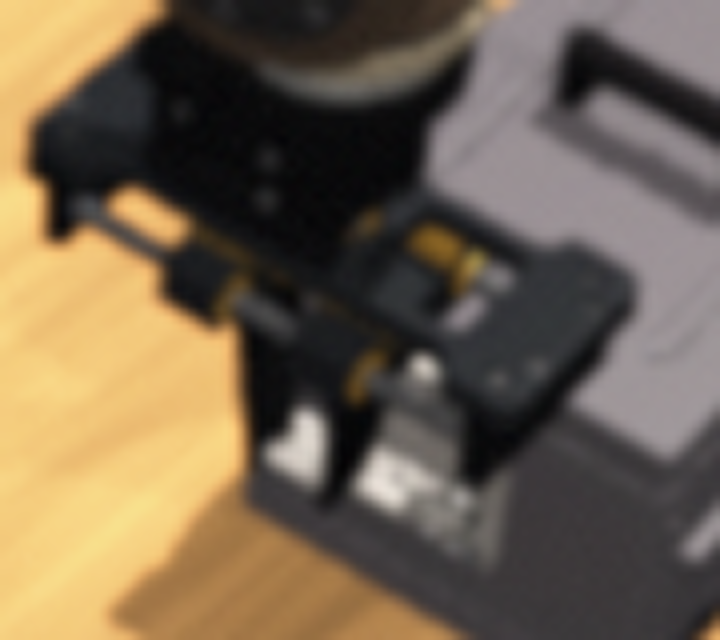

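The opening reads 23.8 mm, so the 24 mm tab is held. Now I'll swing the link inward along its arc.

Emit:
{"method": "servo_tool", "body": {"series": [[-0.0043,0.0076,0,0,255],[-0.0043,0.0076,0,0,255],[-0.0043,0.0076,0,0,255],[-0.0016,0.008,0,0,255],[-0.0016,0.008,0,0,255],[-0.0016,0.008,0,0,255],[0.0004,0.008,0,0,255],[0,0,0,0,255]]}}

```text
t: 25.93
tool_pos: [0.531, 0.2318, 0.2596]
eef_rot: [[0.001, -0.053, 0.999], [0.001, 0.999, 0.053], [-1.0, 0.001, 0.001]]
force: [-2.2, -1.7, 5.3]
opening: 0.252
```

```bash
python3 plan.py; python3 - <<'E'
from h import *
im=viewer.camera("scene"); x0,y0=310,120; I=crop(im,x0,y0,90,80,8)
cv2.imwrite("pics/tab3.png",I)
E
```

```text
t 25.93 tcp [0.531  0.2318 0.2596] yaw 0.0526 tilt [ 0.001  0.001 -1.   ] F [-2.2 -1.7  5.3] open 0.252 q [0.3  0.46 1.71 0.   0.97 0.24]
```

View pics/tab3.png

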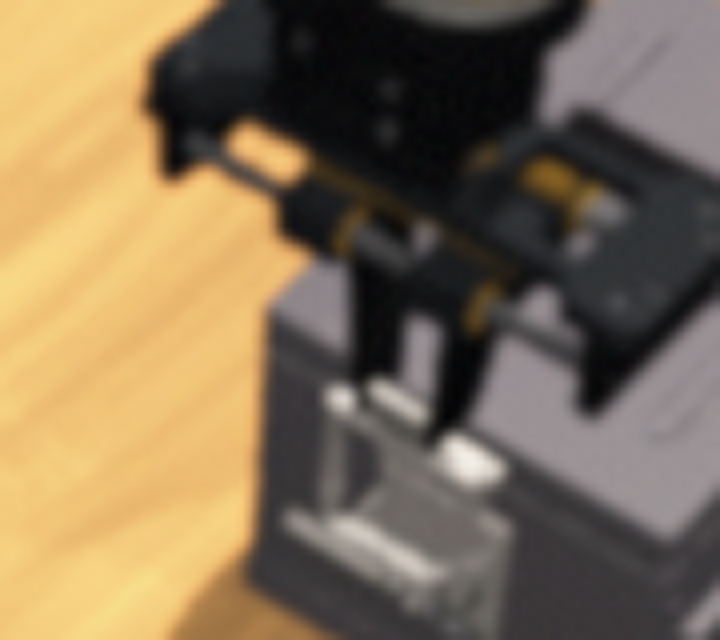

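Emit:
{"method": "servo_tool", "body": {"series": [[0,0.006,0,0,255],[0.0005,0.006,0,0,255],[0.001,0.006,0,0,255],[0,0,0,0,255],[0,0,0,0,255]]}}

```text
t: 26.4
tool_pos: [0.5301, 0.2488, 0.2576]
eef_rot: [[0.0, -0.052, 0.999], [0.0, 0.999, 0.052], [-1.0, 0.0, 0.0]]
force: [-2.9, -0.5, 3.4]
opening: 0.248
```

```bash
python3 plan.py; python3 - <<'E'
from h import *
im=viewer.camera("scene"); x0,y0=310,120; I=crop(im,x0,y0,90,80,8)
cv2.imwrite("pics/tab4.png",I)
im=viewer.camera("top"); cv2.imwrite("pics/tab4t.png",crop(im,190,220,90,80,8))
E
```

```text
t 26.4 tcp [0.5301 0.2488 0.2576] yaw 0.0523 tilt [ 0.  0. -1.] F [-2.9 -0.5  3.4] open 0.248 q [0.33 0.47 1.7  0.   0.97 0.27]
```

View pics/tab4.png

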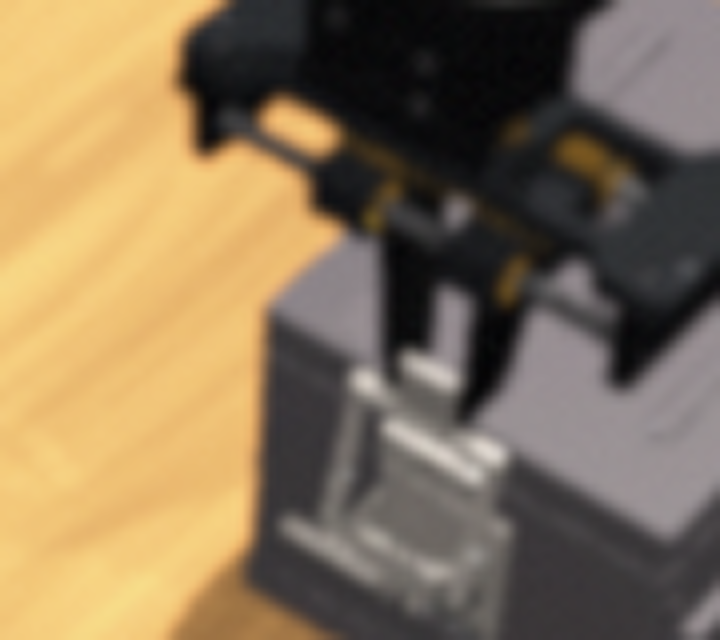

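View pics/tab4t.png

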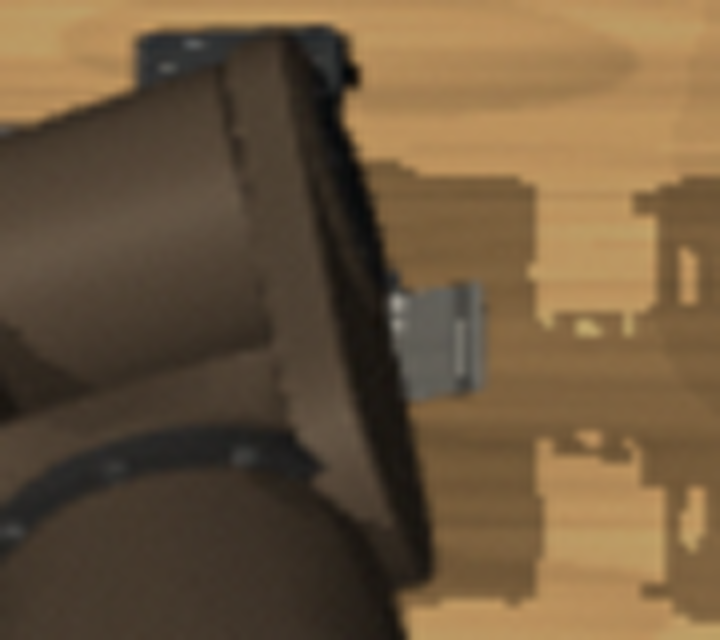

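```bash
python3 - <<'E'
from h import *
def px(x,z,y=0): return np.round((proj("scene",cw((x,z),y))[0]-[310,120]+.5)*8,0)
print("keeper pt",px(-.1255,.1465),"lip top mid",px(-.134,.148), "lip top outer",px(-.137,.148),"inner",px(-.131,.148))
for x in(-.14,-.135,-.13,-.1255,-.12):
    for z in(.155,.16,.165,.17): print(x,z,px(x,z),"ends",px(x,z,.03),px(x,z,-.03))
E
```

```text
keeper pt [455. 434.] lip top mid [440. 446.] lip top outer [435. 451.] inner [446. 441.]
-0.14 0.155 [432. 442.] ends [359. 399.] [506. 485.]
-0.14 0.16 [433. 432.] ends [360. 389.] [507. 475.]
-0.14 0.165 [434. 421.] ends [361. 379.] [509. 465.]
-0.14 0.17 [435. 411.] ends [362. 368.] [510. 454.]
-0.135 0.155 [440. 433.] ends [368. 391.] [514. 476.]
-0.135 0.16 [442. 423.] ends [369. 381.] [516. 466.]
-0.135 0.165 [443. 413.] ends [370. 370.] [517. 456.]
-0.135 0.17 [444. 402.] ends [371. 360.] [519. 445.]
-0.13 0.155 [449. 425.] ends [377. 382.] [523. 467.]
-0.13 0.16 [450. 414.] ends [378. 372.] [525. 457.]
-0.13 0.165 [452. 404.] ends [379. 362.] [526. 447.]
-0.13 0.17 [453. 394.] ends [380. 351.] [528. 437.]
-0.1255 0.155 [457. 417.] ends [384. 375.] [531. 460.]
-0.1255 0.16 [458. 407.] ends [386. 365.] [532. 449.]
-0.1255 0.165 [460. 396.] ends [387. 354.] [534. 439.]
-0.1255 0.17 [461. 386.] ends [388. 344.] [536. 429.]
-0.12 0.155 [467. 407.] ends [394. 366.] [540. 450.]
-0.12 0.16 [468. 397.] ends [395. 355.] [542. 440.]
-0.12 0.165 [469. 387.] ends [396. 345.] [544. 429.]
-0.12 0.17 [471. 376.] ends [397. 334.] [545. 419.]
```

Emit:
{"method": "servo_tool", "body": {"series": [[0.0005,0.0035,0,0,255],[0.001,0.0035,0,0,255],[0.003,0,0,0,255],[0,0,0,0,255],[0,0,0,0,255]]}}

```text
t: 26.92
tool_pos: [0.5298, 0.2553, 0.2529]
eef_rot: [[-0.0, -0.052, 0.999], [-0.0, 0.999, 0.052], [-1.0, -0.0, -0.0]]
force: [-2.2, -0.4, 0.3]
opening: 0.248
```

```bash
python3 plan.py; python3 - <<'E'
from h import *
im=viewer.camera("scene"); x0,y0=330,140; I=crop(im,x0,y0,60,55,11)
cv2.imwrite("pics/tab5.png",I)
def px(x,z,y=0): return np.round((proj("scene",cw((x,z),y))[0]-[x0,y0]+.5)*11,0)
print("lip top mid",px(-.134,.148),px(-.134,.148,.02),px(-.134,.148,-.02))
for x in(-.135,-.13,-.1255,-.12):
    for z in(.155,.16,.165): print(x,z,px(x,z),"ends",px(x,z,.03),px(x,z,-.03))
E
```

```text
t 26.92 tcp [0.5298 0.2553 0.2529] yaw 0.0517 tilt [-0. -0. -1.] F [-2.2 -0.4  0.3] open 0.248 q [0.34 0.48 1.7  0.   0.96 0.28]
lip top mid [385. 393.] [319. 354.] [453. 432.]
-0.135 0.155 [386. 376.] ends [286. 317.] [487. 435.]
-0.135 0.16 [387. 361.] ends [287. 303.] [489. 421.]
-0.135 0.165 [389. 347.] ends [288. 289.] [491. 407.]
-0.13 0.155 [398. 364.] ends [298. 306.] [499. 423.]
-0.13 0.16 [399. 350.] ends [299. 292.] [501. 409.]
-0.13 0.165 [401. 335.] ends [301. 277.] [503. 395.]
-0.1255 0.155 [408. 353.] ends [309. 295.] [510. 412.]
-0.1255 0.16 [410. 339.] ends [310. 281.] [512. 398.]
-0.1255 0.165 [412. 325.] ends [312. 267.] [514. 384.]
-0.12 0.155 [422. 340.] ends [322. 283.] [523. 399.]
-0.12 0.16 [423. 326.] ends [323. 269.] [525. 385.]
-0.12 0.165 [425. 312.] ends [325. 254.] [527. 371.]
```

View pics/tab5.png

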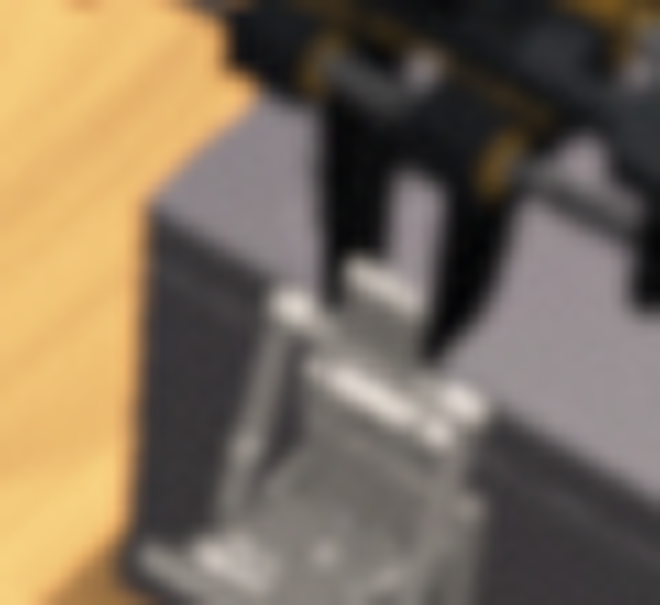

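Emit:
{"method": "servo_tool", "body": {"series": [[0.002,0.002,0,0,255],[0.002,0,0,0,255],[0.002,0,0,0,255],[0,0,0,0,255],[0,0,0,0,255]]}}

```text
t: 27.38
tool_pos: [0.5297, 0.2571, 0.247]
eef_rot: [[-0.0, -0.052, 0.999], [-0.0, 0.999, 0.052], [-1.0, -0.0, -0.0]]
force: [-2.9, -0.4, 0.6]
opening: 0.251
```

Emit:
{"method": "servo_tool", "body": {"series": [[0.0015,0,0,0,255],[0.0015,0,0,0,255],[0,0,0,0,255],[0,0,0,0,255]]}}

```text
t: 27.72
tool_pos: [0.5297, 0.2571, 0.2441]
eef_rot: [[-0.0, -0.052, 0.999], [0.0, 0.999, 0.052], [-1.0, 0.0, -0.0]]
force: [-3.0, 0.1, 3.1]
opening: 0.246
```

```bash
cat > v.py <<'E'
import sys
from h import *
im=viewer.camera("scene"); x0,y0=335,150; Z=14; I=crop(im,x0,y0,50,42,Z)
cv2.imwrite("pics/%s.png"%sys.argv[1],I)
def px(x,z,y=0): return (proj("scene",cw((x,z),y))[0]-[x0,y0]+.5)*Z
print("lip top ends",px(-.134,.148,.02).round(),px(-.134,.148,-.02).round())
for x in(-.135,-.13,-.1255,-.12):
    print(x,[(z,px(x,z,.03).round().tolist(),px(x,z,-.03).round().tolist()) for z in (.1465,.155,.16)])
for n in("hook_bar","hook_tab","lid_keeper"):
    r=nets.mark_of("scene",n)
    if r: print(n,((np.array(r[0]["point"])*[640,480]-[x0,y0]+.5)*Z).round(),round(r[0]["confidence"],2))
print("pred keeper",px(-.1255,.1465).round())
E
python3 v.py tab6
```

```text
lip top ends [336. 311.] [506. 410.]
-0.135 [(0.1465, [290.0, 294.0], [546.0, 443.0]), (0.155, [293.0, 264.0], [550.0, 413.0]), (0.16, [295.0, 246.0], [553.0, 395.0])]
-0.13 [(0.1465, [306.0, 280.0], [561.0, 428.0]), (0.155, [309.0, 249.0], [565.0, 398.0]), (0.16, [311.0, 231.0], [568.0, 380.0])]
-0.1255 [(0.1465, [320.0, 266.0], [574.0, 414.0]), (0.155, [323.0, 236.0], [579.0, 384.0]), (0.16, [325.0, 218.0], [582.0, 366.0])]
-0.12 [(0.1465, [336.0, 250.0], [591.0, 398.0]), (0.155, [340.0, 220.0], [596.0, 368.0]), (0.16, [342.0, 202.0], [598.0, 350.0])]
hook_bar [404. 295.] 0.47
hook_tab [442. 295.] 0.75
lid_keeper [407. 353.] 0.88
pred keeper [446. 340.]
```

View pics/tab6.png

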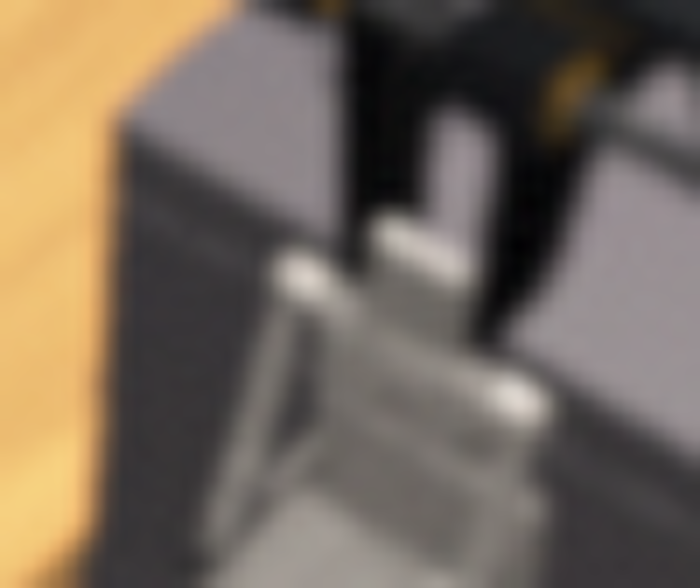

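Comparing the bar with the lip in the same image puts the bar about 9 mm short of the groove, near x = −0.1355. I'll move further in and look again.

Emit:
{"method": "servo_tool", "body": {"series": [[-0.002,0,0,0,255],[0,0.003,0,0,255],[0,0.003,0,0,255],[0,0.002,0,0,255],[0,0,0,0,255],[0,0,0,0,255]]}}

```text
t: 28.42
tool_pos: [0.5291, 0.2652, 0.2458]
eef_rot: [[-0.001, -0.052, 0.999], [-0.0, 0.999, 0.052], [-1.0, -0.0, -0.001]]
force: [-2.3, -2.8, -6.6]
opening: 0.253
```

```bash
python3 plan.py; python3 v.py tab7|tail -4
```

```text
t 28.42 tcp [0.5291 0.2652 0.2458] yaw 0.0519 tilt [-0.001 -0.    -1.   ] F [-2.3 -2.8 -6.6] open 0.253 q [ 0.35  0.49  1.69 -0.    0.95  0.3 ]
hook_bar [422. 293.] 0.57
hook_tab [731. 490.] 0.72
lid_keeper [437. 358.] 0.84
pred keeper [446. 340.]
```

View pics/tab7.png

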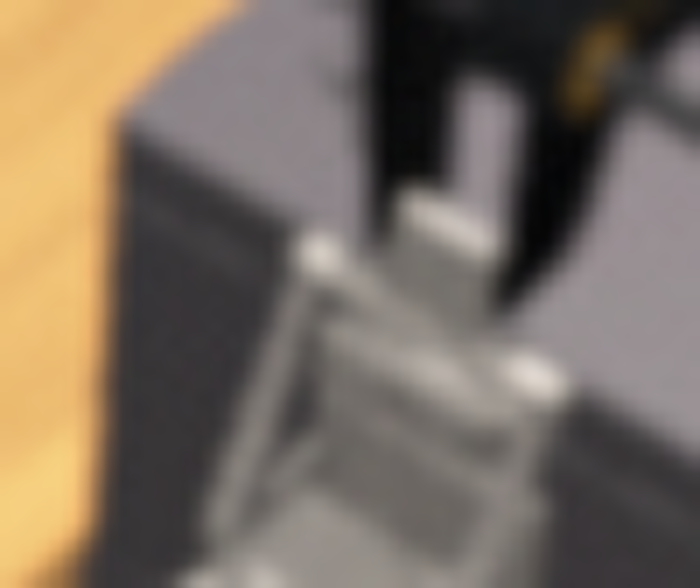

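Emit:
{"method": "servo_tool", "body": {"series": [[0,0.0025,0,0,255],[0.001,0.002,0,0,255],[0.002,0,0,0,255],[0.002,0,0,0,255],[0,0,0,0,255],[0,0,0,0,255]]}}

```text
t: 29.12
tool_pos: [0.5293, 0.2701, 0.2418]
eef_rot: [[0.001, -0.052, 0.999], [0.001, 0.999, 0.052], [-1.0, 0.001, 0.001]]
force: [-4.9, 0.7, 4.3]
opening: 0.251
```

```bash
python3 plan.py; python3 v.py tab8|tail -4
```

```text
t 29.12 tcp [0.5293 0.2701 0.2418] yaw 0.0517 tilt [ 0.001  0.001 -1.   ] F [-4.9  0.7  4.3] open 0.251 q [0.36 0.5  1.69 0.   0.94 0.31]
hook_bar [466. 285.] 0.63
hook_tab [474. 283.] 0.73
lid_keeper [437. 358.] 0.72
pred keeper [446. 340.]
```

View pics/tab8.png

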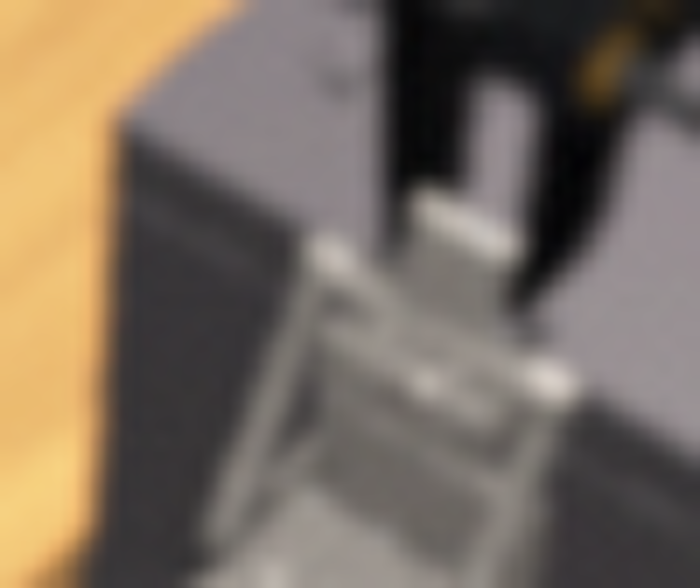

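Emit:
{"method": "servo_tool", "body": {"series": [[0.002,0,0,0,255],[0.002,0,0,0,255],[0.002,0,0,0,255],[0,0,0,0,255],[0,0,0,0,255]]}}

```text
t: 29.73
tool_pos: [0.5293, 0.27, 0.2365]
eef_rot: [[0.002, -0.052, 0.999], [0.001, 0.999, 0.052], [-1.0, 0.001, 0.002]]
force: [-7.5, 1.4, 13.9]
opening: 0.249
```

Emit:
{"method": "servo_tool", "body": {"series": [[0.0015,0,0,0,255],[0.0015,0,0,0,255],[0,0,0,0,255],[0,0,0,0,255]]}}

```text
t: 30.07
tool_pos: [0.5293, 0.27, 0.2339]
eef_rot: [[0.002, -0.051, 0.999], [0.001, 0.999, 0.051], [-1.0, 0.001, 0.002]]
force: [-9.5, 1.4, 17.2]
opening: 0.251
```

```bash
python3 plan.py; python3 v.py tab9|tail -4
```

```text
t 30.07 tcp [0.5293 0.27   0.2339] yaw 0.0515 tilt [ 0.002  0.001 -1.   ] F [-9.5  1.4 17.2] open 0.251 q [0.36 0.51 1.7  0.   0.93 0.31]
hook_bar [437. 336.] 0.71
hook_tab [-2182.  2709.] 0.65
lid_keeper [455. 347.] 0.73
pred keeper [446. 340.]
```

View pics/tab9.png

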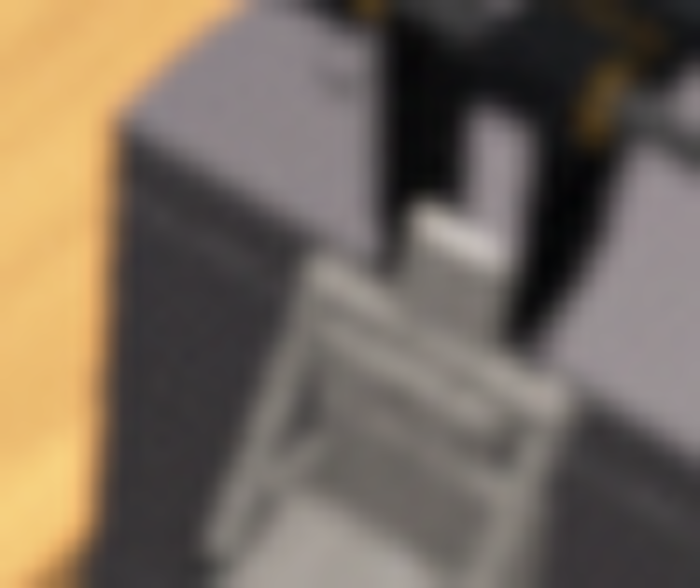

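Emit:
{"method": "servo_tool", "body": {"series": [[0,0.001,0,0,255],[0,0.001,0,0,255],[0,0,0,0,255]]}}

```text
t: 30.52
tool_pos: [0.5292, 0.2713, 0.2336]
eef_rot: [[0.002, -0.052, 0.999], [-0.0, 0.999, 0.052], [-1.0, -0.0, 0.002]]
force: [-7.0, -4.6, 15.1]
opening: 0.252
```

Emit:
{"method": "servo_tool", "body": {"series": [[0,-0.0015,0,0,255],[0,-0.0015,0,0,255],[0,0,0,0,255]]}}

```text
t: 30.77
tool_pos: [0.5294, 0.2691, 0.2338]
eef_rot: [[0.002, -0.051, 0.999], [0.002, 0.999, 0.051], [-1.0, 0.002, 0.002]]
force: [-8.3, 2.5, 15.9]
opening: 0.25
```

Emit:
{"method": "servo_tool", "body": {"series": [[0,-0.0015,0,0,255],[0,-0.001,0,0,255],[0,0,0,0,255]]}}

```text
t: 31.02
tool_pos: [0.5295, 0.2667, 0.2335]
eef_rot: [[0.002, -0.051, 0.999], [0.002, 0.999, 0.051], [-1.0, 0.002, 0.002]]
force: [-6.7, 3.1, 13.0]
opening: 0.25
```

```bash
python3 plan.py; python3 v.py tab10|tail -4
```

```text
t 31.02 tcp [0.5295 0.2667 0.2335] yaw 0.0513 tilt [ 0.002  0.002 -1.   ] F [-6.7  3.1 13. ] open 0.25 q [0.35 0.51 1.71 0.   0.92 0.3 ]
hook_bar [426. 364.] 0.47
hook_tab [382. 596.] 0.63
lid_keeper [404. 356.] 0.87
pred keeper [446. 340.]
```

View pics/tab10.png

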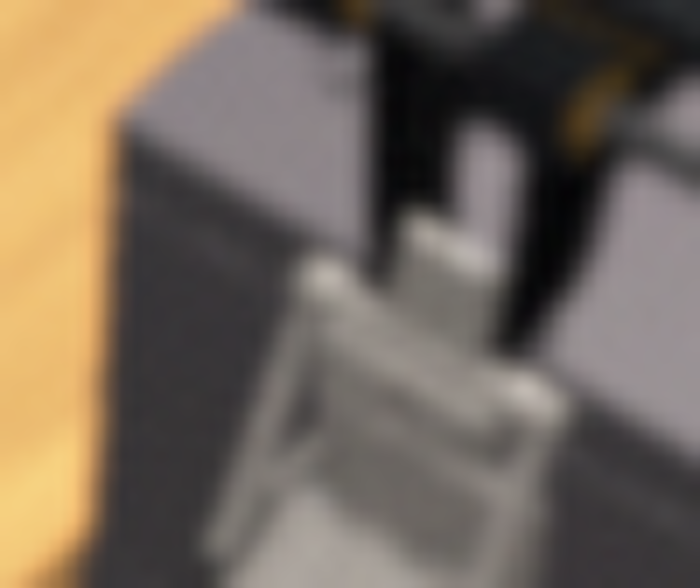

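Emit:
{"method": "servo_tool", "body": {"series": [[0,0.002,0,0,255],[0,0.002,0,0,255],[0,0,0,0,255]]}}

```text
t: 31.47
tool_pos: [0.5292, 0.2698, 0.233]
eef_rot: [[0.001, -0.052, 0.999], [-0.001, 0.999, 0.052], [-1.0, -0.001, 0.001]]
force: [-7.1, -2.6, 11.1]
opening: 0.253
```

Emit:
{"method": "servo_tool", "body": {"series": [[0,0.0015,0,0,255],[0,0.0015,0,0,255],[0,0,0,0,255]]}}

```text
t: 31.72
tool_pos: [0.529, 0.2725, 0.2325]
eef_rot: [[0.0, -0.052, 0.999], [-0.001, 0.999, 0.052], [-1.0, -0.001, -0.0]]
force: [-5.5, -4.2, 7.5]
opening: 0.249
```

```bash
python3 plan.py; python3 v.py tab11|tail -4
```

```text
t 31.72 tcp [0.529  0.2725 0.2325] yaw 0.0518 tilt [ 0.    -0.001 -1.   ] F [-5.5 -4.2  7.5] open 0.249 q [ 0.37  0.51  1.7  -0.    0.93  0.31]
hook_bar [400. 336.] 0.68
hook_tab [494. 295.] 0.46
lid_keeper [422. 322.] 0.8
pred keeper [446. 340.]
```

View pics/tab11.png

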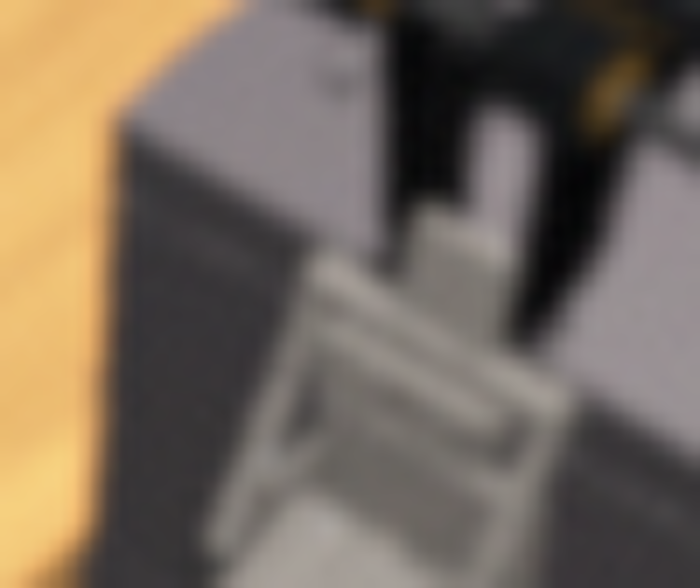

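Emit:
{"method": "servo_tool", "body": {"series": [[0.0015,0,0,0,255],[0.0015,0,0,0,255],[0,0,0,0,255],[0,0,0,0,255]]}}

```text
t: 32.25
tool_pos: [0.529, 0.2731, 0.2304]
eef_rot: [[0.001, -0.052, 0.999], [0.001, 0.999, 0.052], [-1.0, 0.0, 0.001]]
force: [-7.2, -0.6, 14.3]
opening: 0.25
```

```bash
python3 plan.py; python3 v.py tab12|tail -4
```

```text
t 32.25 tcp [0.529  0.2731 0.2304] yaw 0.0515 tilt [ 0.001  0.001 -1.   ] F [-7.2 -0.6 14.3] open 0.25 q [0.37 0.52 1.7  0.   0.92 0.31]
hook_bar [444. 328.] 0.6
hook_tab [429. 332.] 0.49
lid_keeper [439. 324.] 0.77
pred keeper [446. 340.]
```

View pics/tab12.png

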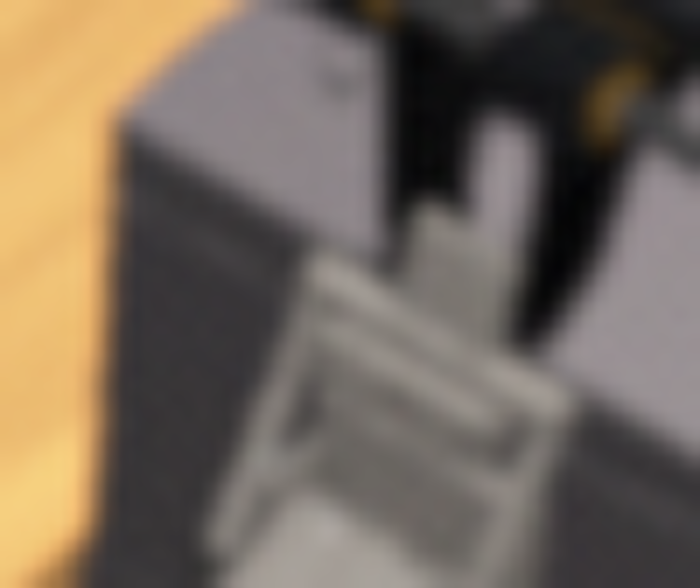

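```bash
python3 - <<'E'
from h import *
im=viewer.camera("scene"); x0,y0=330,140; Z=10; I=crop(im,x0,y0,60,60,Z)
for lev,col in((1.2,(0,255,0)),(1.6,(0,0,255)),(2.0,(255,0,0))):
    L=latch(lev,3); 
    draw(I,"scene",[(cw(L["lever_pivot"],y),cw(L["lever_end"],y)) for y in(-.02,.02)]+[(cw(L["lever_end"],-.02),cw(L["lever_end"],.02))],col,Z,(x0,y0))
# keeper outlines: ledge and lip
s=boxsegs(-.137,-.131,-.02,.02,.142,.148); R,t=chestT(CH); draw(I,"scene",segT(s,R,t),(255,255,0),Z,(x0,y0))
I0=crop(im,x0,y0,60,60,Z)
cv2.imwrite("pics/lev.png",cv2.resize(np.hstack([I0,I]),None,fx=.66,fy=.66))
cv2.imwrite("pics/levt.png",crop(viewer.camera("top"),200,230,70,60,10))
E
```

```text
(no output)
```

View pics/lev.png

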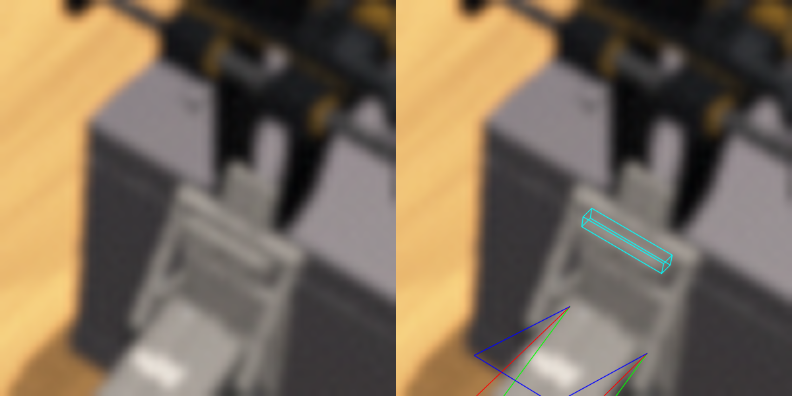

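View pics/levt.png

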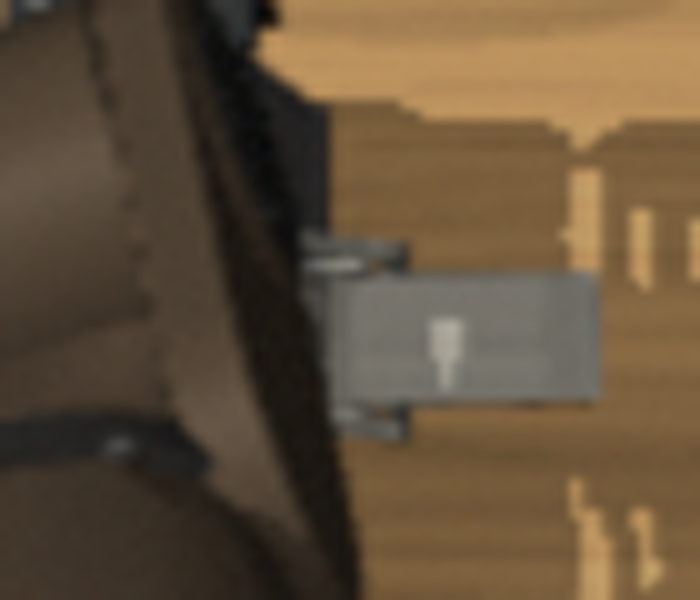

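```bash
python3 - <<'E'
from h import *
for L in(1.0,1.1,1.2,1.3,1.4,1.5,1.6,1.7):
    e=latch(L,3)["lever_end"]; n=np.array([-np.cos(L),np.sin(L)]) # outer/upper normal
    pin=latch(L,3)["link_pin"]; dz=np.sqrt(.0656**2-(pin[0]+.1255)**2)
    print(L,"top end",proj("top",cw(e))[0].round(1),"scene end y+-20",proj("scene",cw(e,.02))[0].round(1),proj("scene",cw(e,-.02))[0].round(1),"bar z",round(pin[1]+dz,4))
im=viewer.camera("scene"); cv2.imwrite("pics/lev2.png",crop(im,325,165,60,50,12))
E
```

```text
1.0 top end [257.5 263.6] scene end y+-20 [341.3 208.9] [352.9 216.1] bar z 0.1443
1.1 top end [258.4 263.3] scene end y+-20 [340.6 208.2] [352.2 215.5] bar z 0.145
1.2 top end [259.2 263.1] scene end y+-20 [340.1 207.4] [351.7 214.7] bar z 0.1459
1.3 top end [259.7 262.9] scene end y+-20 [339.6 206.3] [351.3 213.6] bar z 0.147
1.4 top end [259.9 262.7] scene end y+-20 [339.4 205. ] [351.1 212.4] bar z 0.1481
1.5 top end [259.9 262.4] scene end y+-20 [339.3 203.5] [351.1 210.9] bar z 0.1494
1.6 top end [259.7 262.2] scene end y+-20 [339.4 201.8] [351.3 209.2] bar z 0.1508
1.7 top end [259.2 262. ] scene end y+-20 [339.6 199.9] [351.6 207.3] bar z 0.1524
```

View pics/lev2.png

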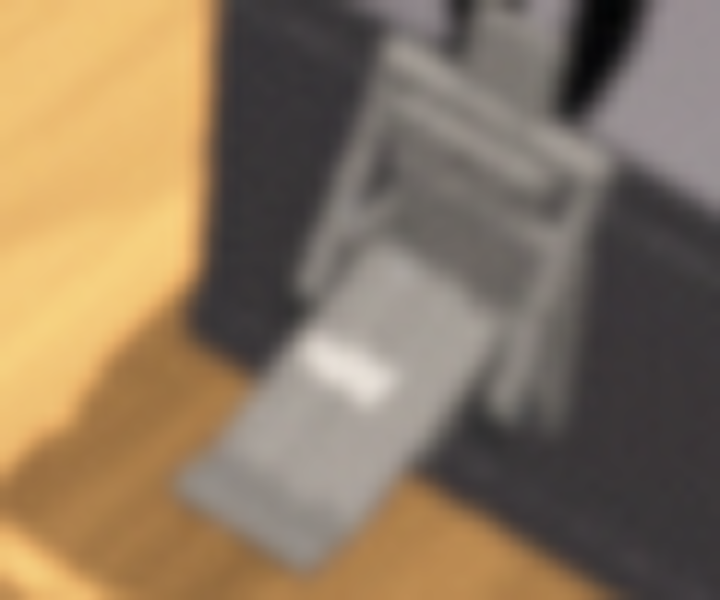

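The lever is now at about 1.35 rad, which puts the bar at z of roughly 0.147, on the groove floor behind the lip. It's hooked, so I'll release the tab and rise.

Emit:
{"method": "servo_tool", "body": {"series": [[-0.001,0,0,0,200],[0,0,0,0,150],[0,0,0,0,150],[0,0,0,0,150],[0,0,0,0,150]]}}

```text
t: 33.02
tool_pos: [0.5293, 0.2731, 0.2301]
eef_rot: [[0.001, -0.051, 0.999], [0.0, 0.999, 0.051], [-1.0, 0.0, 0.001]]
force: [0.4, 0.3, -0.8]
opening: 0.404
```

Emit:
{"method": "servo_tool", "body": {"series": [[-0.015,0,0,0,150],[-0.03,0,0,0,150],[-0.035,-0.02,0,0,200],[-0.02,-0.04,0,0,255],[0,-0.04,0,0,255],[0,-0.03,0,0,255],[0,0,0,0,255]]}}

```text
t: 33.6
tool_pos: [0.5359, 0.142, 0.3293]
eef_rot: [[0.001, -0.048, 0.999], [-0.001, 0.999, 0.048], [-1.0, -0.001, 0.001]]
force: [0.1, 0.3, -0.2]
opening: 0.119
```

```bash
python3 plan.py; python3 v.py hk1|tail -4
```

```text
t 33.6 tcp [0.5359 0.142  0.3293] yaw 0.0484 tilt [ 0.001 -0.001 -1.   ] F [ 0.1  0.3 -0.2] open 0.119 q [ 0.14  0.35  1.69 -0.    1.1   0.09]
hook_bar [427. 303.] 0.44
hook_tab [452. 285.] 0.41
lid_keeper [406. 329.] 0.6
pred keeper [446. 340.]
```

View pics/hk1.png

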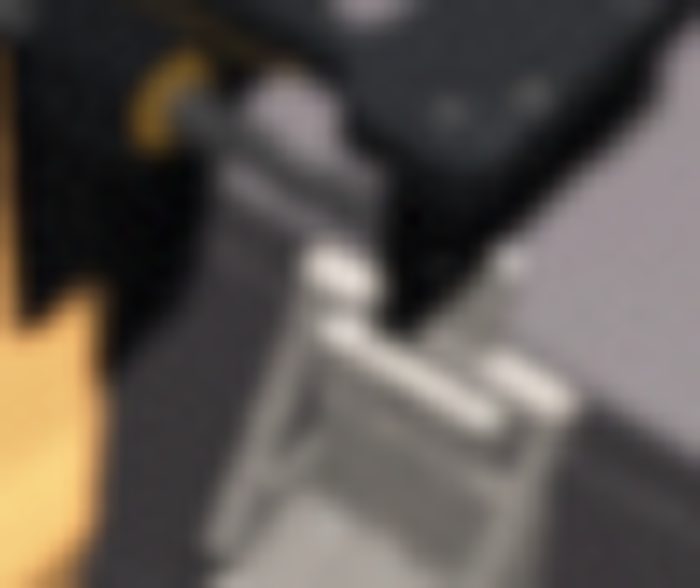

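Emit:
{"method": "servo_tool", "body": {"series": [[0.01,0.016,0,0,255],[0.03,0.016,0,0,255],[0.035,0,0,0,255],[0.03,0,0,0,255],[0.02,0,0,0,255],[0.01,0,0,0,255],[0,0,0,0,255]]}}

```text
t: 34.38
tool_pos: [0.5333, 0.1788, 0.1918]
eef_rot: [[-0.003, -0.053, 0.999], [-0.001, 0.999, 0.053], [-1.0, -0.0, -0.003]]
force: [-0.7, 0.4, 1.1]
opening: 0.005
```

```bash
python3 plan.py .5347 .1743 .18 .051; python3 snap.py lv1 310 130 100 90
```

```text
t 34.38 tcp [0.5333 0.1788 0.1918] yaw 0.0529 tilt [-0.003 -0.001 -1.   ] F [-0.7  0.4  1.1] open 0.005 q [0.21 0.53 1.82 0.   0.8  0.15]
tool shift [ 0.0118 -0.0046  0.0012] norm 0.0127 rows 0.3
turn deg (tool x) 0.11
t 34.38 tcp [0.5333 0.1788 0.1918] F [-0.7  0.4  1.1] open 0.005
```

View pics/lv1.png

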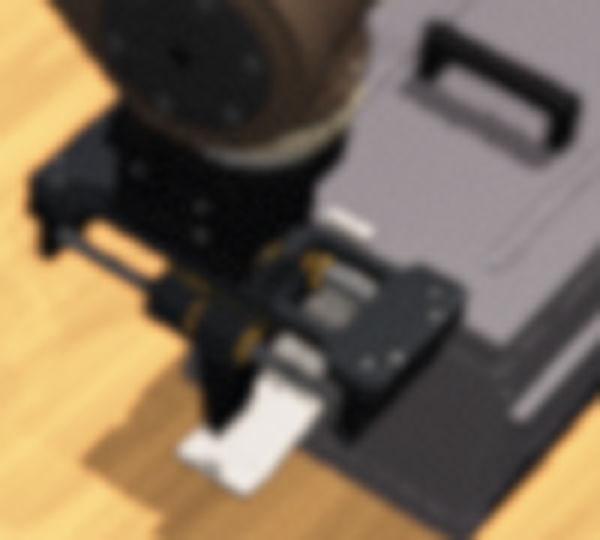

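Emit:
{"method": "servo_tool", "body": {"series": [[0.012,-0.003,0.001,0,255],[0.01,-0.002,0,0,255],[0.006,0,0,0,255],[0.006,0.001,0,0,255],[0.006,0.0015,0,0,255],[0,0,0,0,255]]}}

```text
t: 34.93
tool_pos: [0.535, 0.1758, 0.1533]
eef_rot: [[-0.0, -0.052, 0.999], [0.0, 0.999, 0.052], [-1.0, 0.0, -0.0]]
force: [-0.4, 0.1, -0.6]
opening: 0.006
```

```bash
python3 plan.py .534 .1812 .1427 .051; python3 snap.py lv2 310 130 100 90
```

```text
t 34.93 tcp [0.535  0.1758 0.1533] yaw 0.0516 tilt [-0.  0. -1.] F [-0.4  0.1 -0.6] open 0.006 q [0.2  0.58 1.85 0.   0.71 0.15]
tool shift [ 0.0106  0.0054 -0.0007] norm 0.0119 rows 0.28
turn deg (tool x) 0.03
t 34.93 tcp [0.535  0.1758 0.1533] F [-0.4  0.1 -0.6] open 0.006
```

View pics/lv2.png

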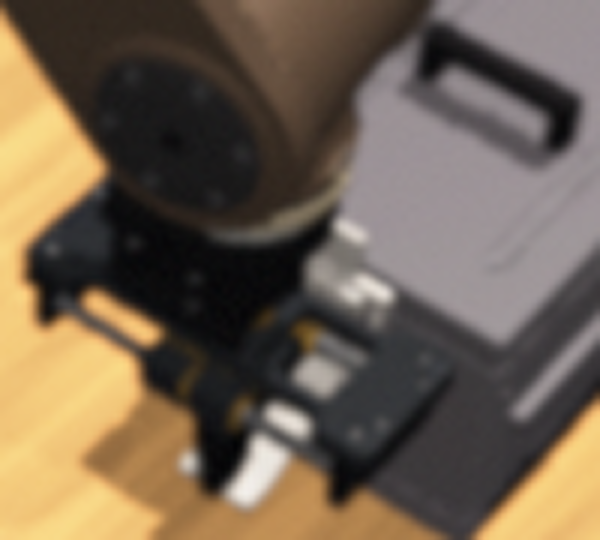

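Emit:
{"method": "servo_tool", "body": {"series": [[0.004,0.0015,0,0,255],[0.004,0.002,0,0,255],[0.003,0.002,0,0,255],[0,0,0,0,255]]}}

```text
t: 35.32
tool_pos: [0.5347, 0.1813, 0.1423]
eef_rot: [[-0.0, -0.052, 0.999], [0.0, 0.999, 0.052], [-1.0, 0.0, -0.0]]
force: [0.5, -0.8, 0.5]
opening: 0.006
```

Emit:
{"method": "servo_tool", "body": {"series": [[0.003,0.002,0,0,255],[0.003,0.0025,0,0,255],[0.003,0.0025,0,0,255],[0,0,0,0,255]]}}

```text
t: 35.65
tool_pos: [0.5342, 0.1884, 0.1332]
eef_rot: [[-0.0, -0.052, 0.999], [0.0, 0.999, 0.052], [-1.0, 0.0, -0.0]]
force: [-0.0, -1.5, 1.3]
opening: 0.005
```

```bash
python3 plan.py .533 .1968 .1248 .051; python3 snap.py lv3 310 130 100 90
```

```text
t 35.65 tcp [0.5342 0.1884 0.1332] yaw 0.0517 tilt [-0.  0. -1.] F [-0.  -1.5  1.3] open 0.005 q [0.22 0.62 1.85 0.   0.68 0.17]
tool shift [ 0.0084  0.0084 -0.0008] norm 0.0119 rows 0.29
turn deg (tool x) 0.04
t 35.65 tcp [0.5342 0.1884 0.1332] F [-0.  -1.5  1.3] open 0.005
```

View pics/lv3.png

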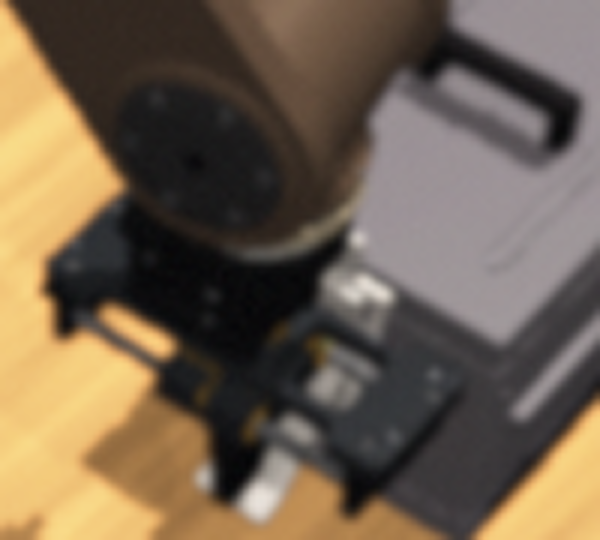

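Emit:
{"method": "servo_tool", "body": {"series": [[0.003,0.0025,0,0,255],[0.003,0.003,0,0,255],[0.0025,0.003,0,0,255],[0,0,0,0,255]]}}

```text
t: 36.03
tool_pos: [0.5338, 0.1971, 0.1248]
eef_rot: [[-0.0, -0.052, 0.999], [0.0, 0.999, 0.052], [-1.0, 0.0, -0.0]]
force: [0.5, -0.2, 1.1]
opening: 0.004
```

```bash
python3 plan.py .533 .2071 .1185 .051; python3 snap.py lv4 310 130 100 90
```

```text
t 36.03 tcp [0.5338 0.1971 0.1248] yaw 0.0519 tilt [-0.  0. -1.] F [ 0.5 -0.2  1.1] open 0.004 q [0.24 0.63 1.85 0.   0.66 0.19]
tool shift [ 0.0063  0.01   -0.0002] norm 0.0118 rows 0.28
turn deg (tool x) 0.05
t 36.03 tcp [0.5338 0.1971 0.1248] F [ 0.5 -0.2  1.1] open 0.004
```

View pics/lv4.png

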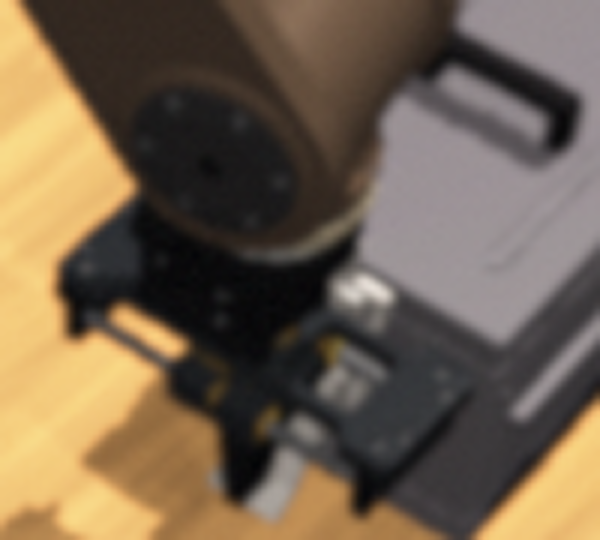

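Forces match a taut, hooked link near centre. I'll continue past centre.

Emit:
{"method": "servo_tool", "body": {"series": [[0.002,0.003,0,0,255],[0.002,0.0035,0,0,255],[0.002,0.0035,0,0,255],[0,0,0,0,255]]}}

```text
t: 36.42
tool_pos: [0.5333, 0.2071, 0.1189]
eef_rot: [[-0.0, -0.052, 0.999], [0.0, 0.999, 0.052], [-1.0, 0.0, -0.0]]
force: [-0.3, 0.3, -0.1]
opening: 0.006
```

```bash
python3 plan.py .533 .2071 .1185 .051; python3 snap.py lv5 310 130 100 90;python3 - <<'E'
from h import *
cv2.imwrite("pics/lv5t.png",crop(viewer.camera("top"),190,220,90,80,8))
E
```

```text
t 36.42 tcp [0.5333 0.2071 0.1189] yaw 0.0519 tilt [-0.  0. -1.] F [-0.3  0.3 -0.1] open 0.006 q [0.25 0.64 1.84 0.   0.65 0.2 ]
tool shift [ 0.0004 -0.     -0.0003] norm 0.0005 rows 0.01
turn deg (tool x) 0.05
t 36.42 tcp [0.5333 0.2071 0.1189] F [-0.3  0.3 -0.1] open 0.006
```

View pics/lv5.png

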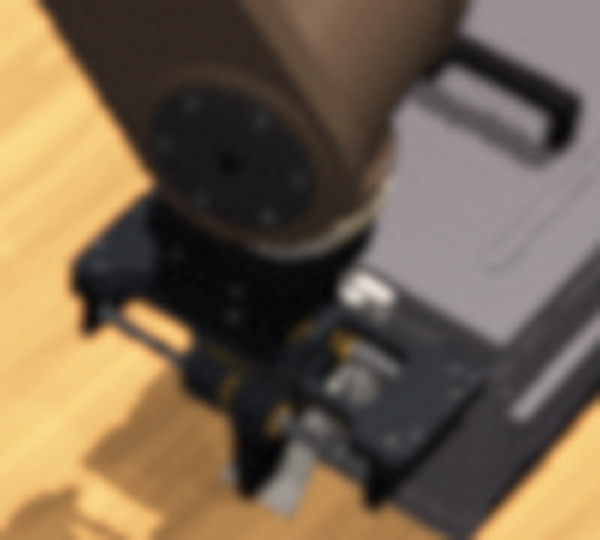

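Contact force has dropped to zero, so the lever may be pulling itself shut. I'll back out and look.

Emit:
{"method": "servo_tool", "body": {"series": [[0,-0.015,0,0,255],[0,-0.03,0,0,255],[-0.02,-0.04,0,0,255],[-0.02,-0.04,0,0,255],[-0.02,-0.03,0,0,255],[0,0,0,0,255]]}}

```text
t: 37.02
tool_pos: [0.5424, 0.053, 0.1798]
eef_rot: [[0.005, -0.048, 0.999], [-0.0, 0.999, 0.048], [-1.0, -0.001, 0.005]]
force: [-0.3, 0.3, 0.7]
opening: 0.009
```

```bash
python3 plan.py; python3 snap.py lv6 325 140 60 60; python3 - <<'E'
from h import *
cv2.imwrite("pics/lv6t.png",crop(viewer.camera("top"),190,220,90,80,8))
for L in (0,.2,.4,.6): print(L,[((proj("scene",cw(latch(L,3)["lever_end"],y))[0]-[325,140]+.5)*10).round().tolist() for y in(.02,-.02)])
E
```

```text
t 37.02 tcp [0.5424 0.053  0.1798] yaw 0.048 tilt [ 0.005 -0.    -1.   ] F [-0.3  0.3  0.7] open 0.009 q [-0.02  0.52  1.87 -0.    0.74 -0.07]
t 37.02 tcp [0.5424 0.053  0.1798] F [-0.3  0.3  0.7] open 0.009
0 [[295.0, 635.0], [407.0, 703.0]]
0.2 [[265.0, 662.0], [377.0, 732.0]]
0.4 [[236.0, 683.0], [349.0, 753.0]]
0.6 [[210.0, 696.0], [323.0, 767.0]]
```

View pics/lv6.png

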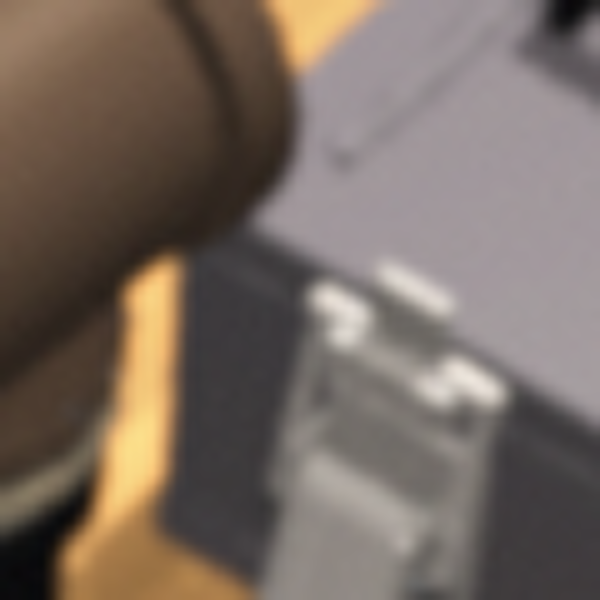

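View pics/lv6t.png

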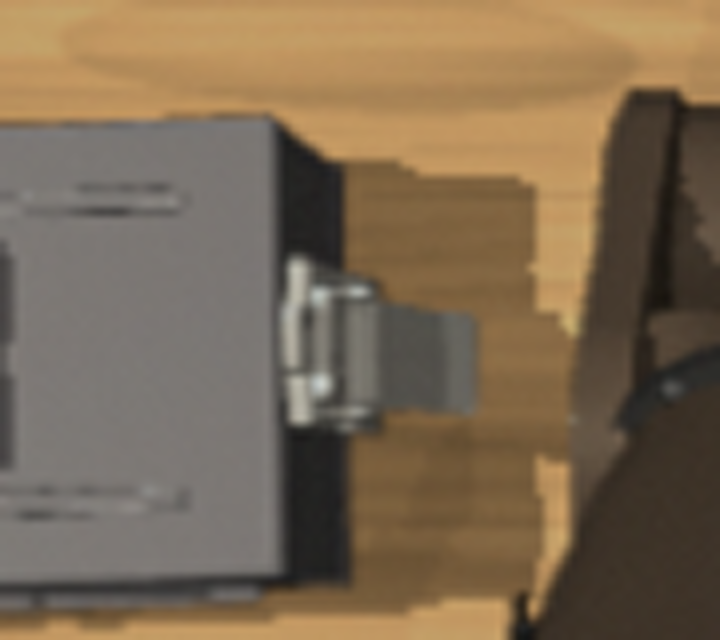

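```bash
python3 - <<'E'
from h import *
for L in (0,.2,.3,.4,.5,.6,.7,.8):
    e=latch(L,3)["lever_end"]; o=np.array([-np.cos(L),np.sin(L)])
    print(L,"top",proj("top",cw(e))[0].round(1),"flare6",proj("top",cw(e+.008*o))[0].round(1),"scene",[((proj("scene",cw(e,y))[0]-[330,165]+.5)*12).round().tolist() for y in(.02,-.02)])
cv2.imwrite("pics/lv7.png",crop(viewer.camera("scene"),330,165,60,50,12))
E
```

```text
0 top [239.1 265.2] flare6 [241.6 265.1] scene [[294.0, 462.0], [428.0, 544.0]]
0.2 top [243.7 265. ] flare6 [246.1 264.9] scene [[258.0, 495.0], [392.0, 578.0]]
0.3 top [245.9 264.9] flare6 [248.2 264.7] scene [[240.0, 509.0], [375.0, 592.0]]
0.4 top [248.  264.7] flare6 [250.1 264.6] scene [[223.0, 520.0], [358.0, 604.0]]
0.5 top [249.9 264.6] flare6 [252.  264.4] scene [[207.0, 529.0], [342.0, 613.0]]
0.6 top [251.8 264.4] flare6 [253.7 264.2] scene [[191.0, 535.0], [327.0, 620.0]]
0.7 top [253.5 264.2] flare6 [255.2 264. ] scene [[177.0, 538.0], [314.0, 624.0]]
0.8 top [255. 264.] flare6 [256.6 263.8] scene [[164.0, 539.0], [301.0, 625.0]]
```

View pics/lv7.png

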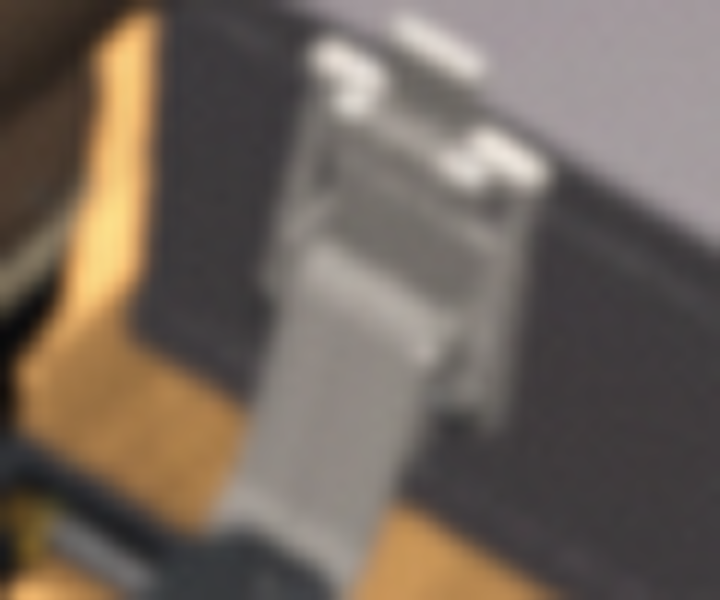

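The top view shows the bar seated behind the lip and the lever stuck at about 0.4, right at centre. I'll push on the flared end from outside with the fingertip low. The gripper body has to stop just short of the keeper lip.

Emit:
{"method": "servo_tool", "body": {"series": [[0.01,0.02,-0.001,0.1,255],[0.02,0.03,-0.001,0.1,255],[0.02,0.03,-0.001,0,255],[0.014,0.025,-0.001,0,255],[0.007,0.007,0,0,255],[0,0,0,0,255],[0,0,0,0,255]]}}

```text
t: 37.75
tool_pos: [0.5312, 0.1694, 0.1051]
eef_rot: [[-0.001, -0.05, 0.999], [-0.0, 0.999, 0.05], [-1.0, -0.0, -0.001]]
force: [0.8, -0.2, -0.1]
opening: 0.008
```

```bash
python3 plan.py .5345 .200 .1076 .051;  python3 snap.py lv8 325 150 60 60
```

```text
t 37.75 tcp [0.5312 0.1694 0.1051] yaw 0.0501 tilt [-0.001 -0.    -1.   ] F [ 0.8 -0.2 -0.1] open 0.008 q [0.19 0.65 1.89 0.   0.6  0.14]
tool shift [-0.0025  0.0304  0.0048] norm 0.0309 rows 0.74
turn deg (tool x) -0.05
t 37.75 tcp [0.5312 0.1694 0.1051] F [ 0.8 -0.2 -0.1] open 0.008
```

View pics/lv8.png

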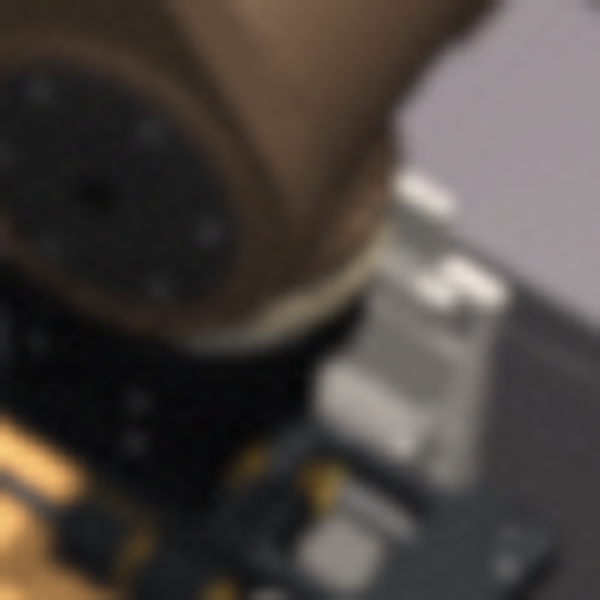

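Emit:
{"method": "servo_tool", "body": {"series": [[-0.002,0.01,0.003,0,255],[0,0.01,0,0,255],[0,0.006,0,0,255],[0,0.002,0,0,255],[0,0,0,0,255]]}}

```text
t: 38.22
tool_pos: [0.5332, 0.1975, 0.1079]
eef_rot: [[0.001, -0.049, 0.999], [0.0, 0.999, 0.049], [-1.0, 0.0, 0.001]]
force: [-0.6, -0.1, -0.1]
opening: 0.0
```

Emit:
{"method": "servo_tool", "body": {"series": [[0,0.002,0,0,255],[0,0.002,0,0,255],[0,0,0,0,255]]}}

```text
t: 38.47
tool_pos: [0.533, 0.201, 0.1076]
eef_rot: [[-0.0, -0.048, 0.999], [0.0, 0.999, 0.048], [-1.0, 0.0, -0.0]]
force: [-0.3, 0.4, 0.1]
opening: 0.004
```

Emit:
{"method": "servo_tool", "body": {"series": [[0,0.0015,0,0,255],[0,0.0015,0,0,255],[0,0,0,0,255]]}}

```text
t: 38.72
tool_pos: [0.5329, 0.2041, 0.1075]
eef_rot: [[-0.0, -0.048, 0.999], [0.0, 0.999, 0.048], [-1.0, 0.0, -0.0]]
force: [0.1, 0.2, -0.4]
opening: 0.002
```

```bash
python3 plan.py;  python3 snap.py lv9 325 150 60 60
```

```text
t 38.72 tcp [0.5329 0.2041 0.1075] yaw 0.0481 tilt [-0.  0. -1.] F [ 0.1  0.2 -0.4] open 0.002 q [0.25 0.66 1.85 0.   0.63 0.2 ]
t 38.72 tcp [0.5329 0.2041 0.1075] F [ 0.1  0.2 -0.4] open 0.002
```

View pics/lv9.png

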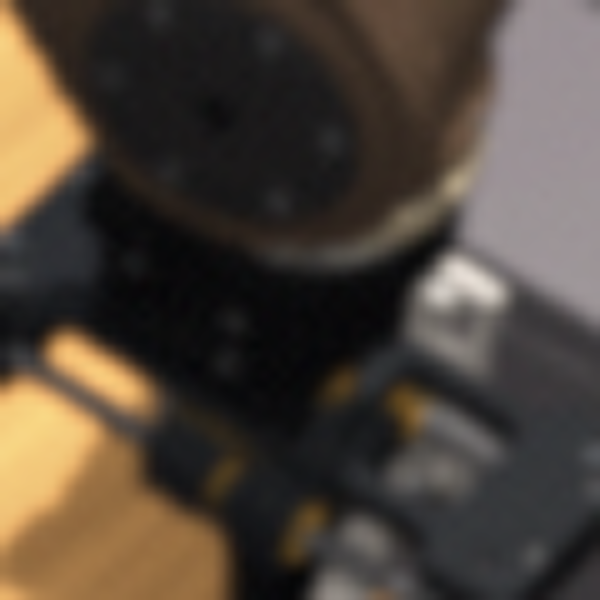

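```bash
python3 - <<'E'
from h import *
cv2.imwrite("pics/lv10.png",crop(viewer.camera("scene"),325,170,60,50,12))
E
```

```text
(no output)
```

View pics/lv10.png

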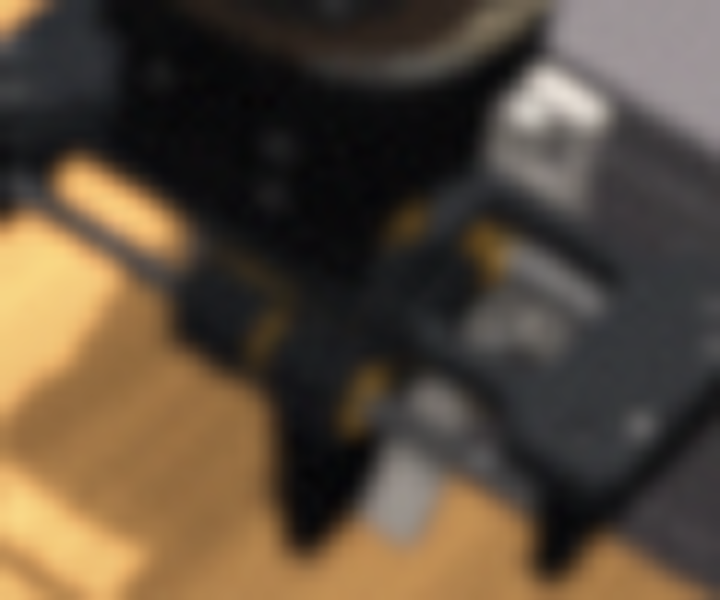

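Emit:
{"method": "servo_tool", "body": {"series": [[0,0.001,0,0,255],[0,0.001,0,0,255],[0,0,0,0,255]]}}

```text
t: 39.07
tool_pos: [0.5328, 0.2061, 0.1076]
eef_rot: [[0.0, -0.048, 0.999], [0.0, 0.999, 0.048], [-1.0, 0.0, 0.0]]
force: [0.9, 0.5, -0.6]
opening: 0.003
```

Emit:
{"method": "servo_tool", "body": {"series": [[0,0.001,0,0,255],[0,0,0,0,255]]}}

```text
t: 39.23
tool_pos: [0.5328, 0.2071, 0.1076]
eef_rot: [[0.0, -0.048, 0.999], [0.0, 0.999, 0.048], [-1.0, 0.0, 0.0]]
force: [0.3, -0.8, -0.7]
opening: 0.007
```

```bash
python3 plan.py;python3 - <<'E'
from h import *
cv2.imwrite("pics/lv11.png",crop(viewer.camera("scene"),325,170,60,50,12))
E
```

```text
t 39.23 tcp [0.5328 0.2071 0.1076] yaw 0.0482 tilt [ 0.  0. -1.] F [ 0.3 -0.8 -0.7] open 0.007 q [0.26 0.66 1.85 0.   0.63 0.21]
```

View pics/lv11.png

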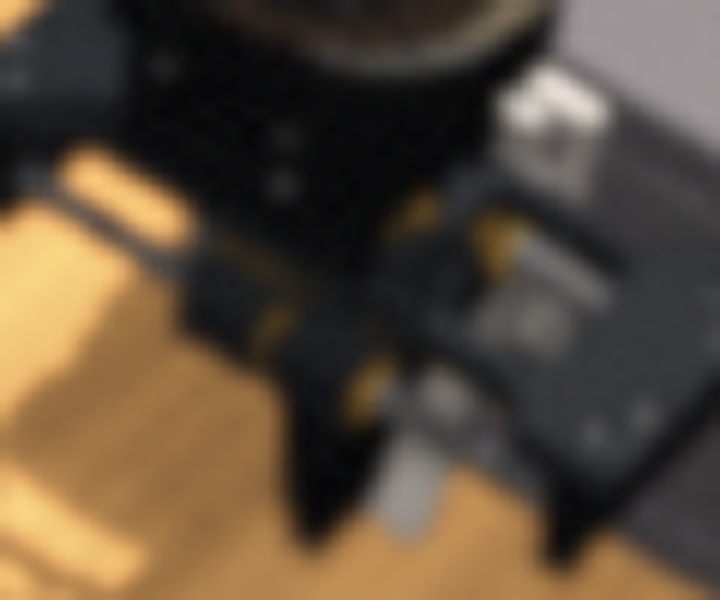

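Emit:
{"method": "servo_tool", "body": {"series": [[0,0.001,0,0,255],[0,0,0,0,255]]}}

```text
t: 39.45
tool_pos: [0.5327, 0.208, 0.1076]
eef_rot: [[0.0, -0.048, 0.999], [0.0, 0.999, 0.048], [-1.0, 0.0, 0.0]]
force: [-0.6, -0.4, 0.9]
opening: 0.003
```

Emit:
{"method": "servo_tool", "body": {"series": [[0,0.001,0,0,255],[0,0,0,0,255]]}}

```text
t: 39.62
tool_pos: [0.5327, 0.2091, 0.1076]
eef_rot: [[0.0, -0.048, 0.999], [0.0, 0.999, 0.048], [-1.0, 0.0, 0.0]]
force: [-0.4, -0.9, -0.1]
opening: 0.006
```

Emit:
{"method": "servo_tool", "body": {"series": [[0,0.001,0,0,255],[0,0,0,0,255]]}}

```text
t: 39.78
tool_pos: [0.5326, 0.2101, 0.1076]
eef_rot: [[0.0, -0.048, 0.999], [0.0, 0.999, 0.048], [-1.0, 0.0, 0.0]]
force: [0.4, -0.0, -0.3]
opening: 0.006
```

```bash
python3 - <<'E'
from h import *
cv2.imwrite("pics/lv12.png",crop(viewer.camera("scene"),325,160,60,50,12))
E
```

```text
(no output)
```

View pics/lv12.png

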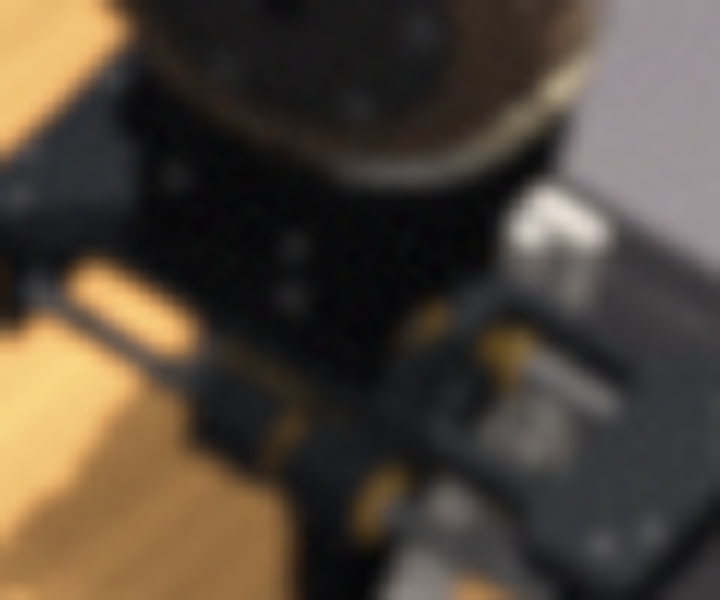

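Emit:
{"method": "servo_tool", "body": {"series": [[0,0.001,0,0,255],[0,0,0,0,255]]}}

```text
t: 40.0
tool_pos: [0.5326, 0.211, 0.1076]
eef_rot: [[0.0, -0.048, 0.999], [0.0, 0.999, 0.048], [-1.0, 0.0, 0.0]]
force: [0.3, 0.1, -0.1]
opening: 0.007
```

Emit:
{"method": "servo_tool", "body": {"series": [[0,0.001,0,0,255],[0,0,0,0,255]]}}

```text
t: 40.17
tool_pos: [0.5325, 0.2121, 0.1076]
eef_rot: [[0.0, -0.048, 0.999], [0.0, 0.999, 0.048], [-1.0, 0.0, 0.0]]
force: [-0.2, -0.3, -0.1]
opening: 0.004
```

Emit:
{"method": "servo_tool", "body": {"series": [[0,0.001,0,0,255],[0,0,0,0,255]]}}

```text
t: 40.33
tool_pos: [0.5325, 0.2131, 0.1076]
eef_rot: [[0.0, -0.048, 0.999], [0.0, 0.999, 0.048], [-1.0, 0.0, 0.0]]
force: [0.7, -0.2, 0.4]
opening: 0.008
```

```bash
python3 - <<'E'
from h import *
cv2.imwrite("pics/lv13.png",crop(viewer.camera("scene"),325,170,60,50,12))
E
```

```text
(no output)
```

View pics/lv13.png

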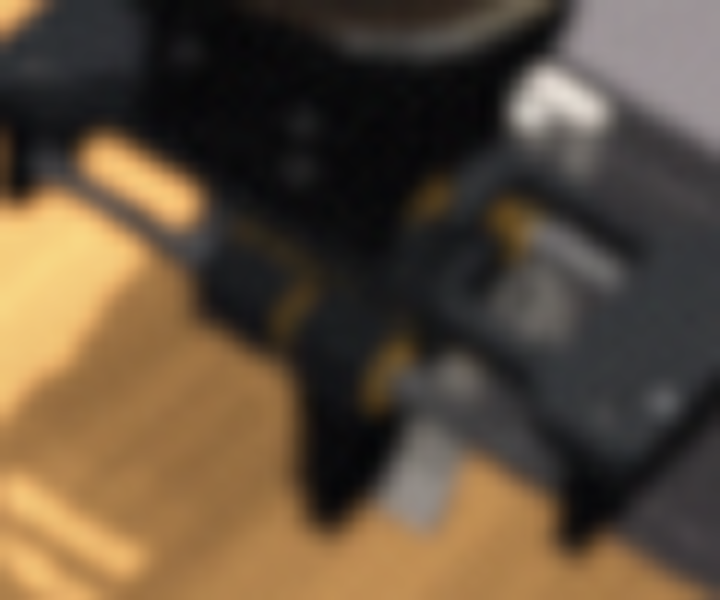

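Emit:
{"method": "servo_tool", "body": {"series": [[0,0.001,0,0,255],[0,0.001,0,0,255],[0,0,0,0,255]]}}

```text
t: 40.63
tool_pos: [0.5324, 0.215, 0.1076]
eef_rot: [[-0.0, -0.048, 0.999], [0.0, 0.999, 0.048], [-1.0, 0.0, -0.0]]
force: [0.7, -0.3, -0.4]
opening: 0.002
```

Emit:
{"method": "servo_tool", "body": {"series": [[0,0.001,0,0,255],[0,0.001,0,0,255],[0,0,0,0,255]]}}

```text
t: 40.88
tool_pos: [0.5315, 0.2171, 0.1074]
eef_rot: [[-0.002, -0.049, 0.999], [-0.0, 0.999, 0.049], [-1.0, -0.0, -0.002]]
force: [-2.9, 1.7, 1.6]
opening: 0.005
```

```bash
python3 - <<'E'
from h import *
cv2.imwrite("pics/lv14.png",crop(viewer.camera("scene"),325,160,60,50,12))
cv2.imwrite("pics/lv14t.png",crop(viewer.camera("top"),190,220,90,80,8))
E
```

```text
(no output)
```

View pics/lv14.png

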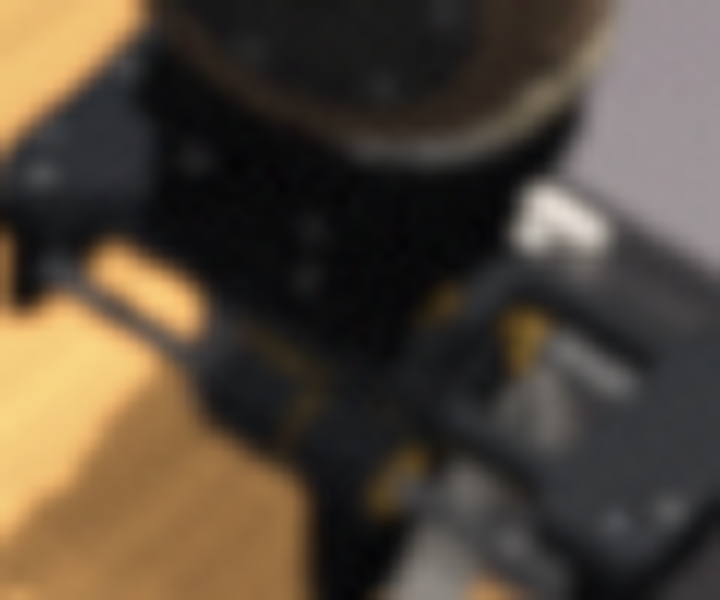

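View pics/lv14t.png

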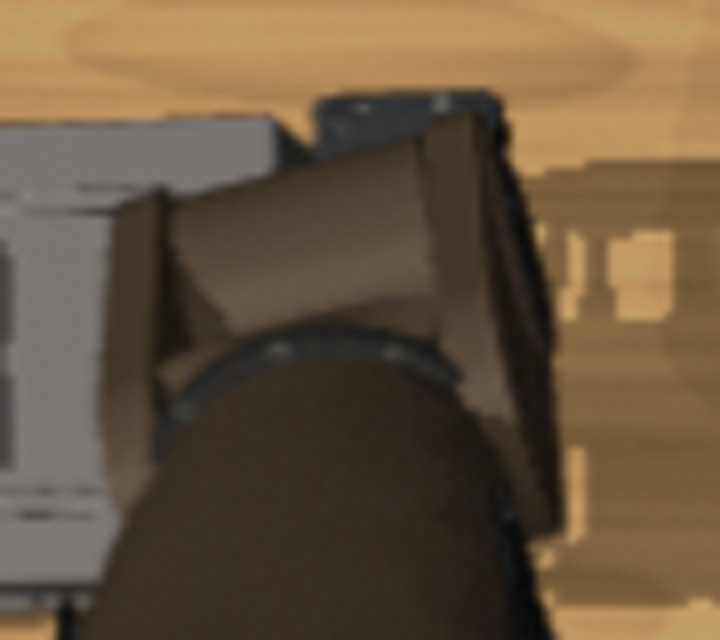

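A light touch (3 N) has appeared, so I'll back straight out and check.

Emit:
{"method": "servo_tool", "body": {"series": [[0,-0.006,0,0,255],[0,-0.02,0,0,255],[0,-0.035,0,0,255],[-0.02,-0.04,0,0,255],[-0.02,-0.04,0,0,255],[-0.02,-0.02,0,0,255],[0,0,0,0,255]]}}

```text
t: 41.57
tool_pos: [0.5413, 0.058, 0.168]
eef_rot: [[0.005, -0.044, 0.999], [-0.0, 0.999, 0.044], [-1.0, -0.001, 0.005]]
force: [0.9, -0.2, 0.5]
opening: 0.005
```

```bash
python3 plan.py; python3 - <<'E'
from h import *
cv2.imwrite("pics/lv15.png",crop(viewer.camera("scene"),330,165,60,50,12))
cv2.imwrite("pics/lv15t.png",crop(viewer.camera("top"),190,220,90,80,8))
E
```

```text
t 41.57 tcp [0.5413 0.058  0.168 ] yaw 0.0445 tilt [ 0.005 -0.    -1.   ] F [ 0.9 -0.2  0.5] open 0.005 q [-0.01  0.54  1.88 -0.    0.71 -0.06]
```

View pics/lv15.png

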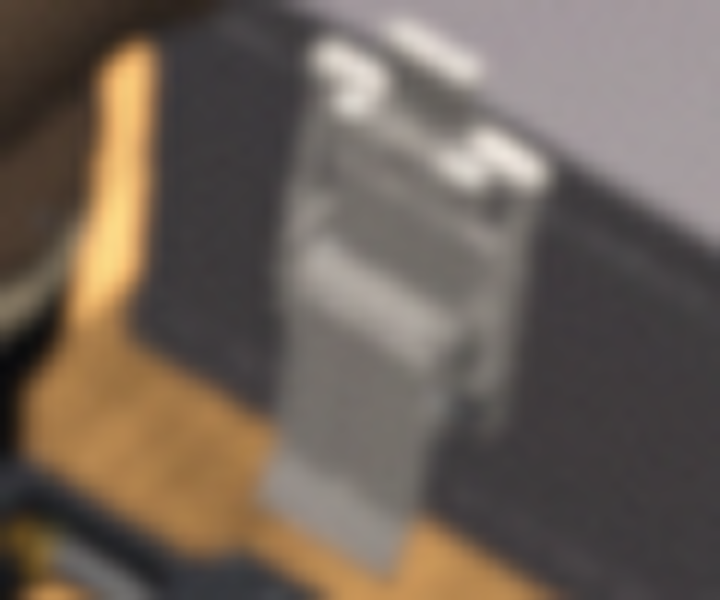

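View pics/lv15t.png

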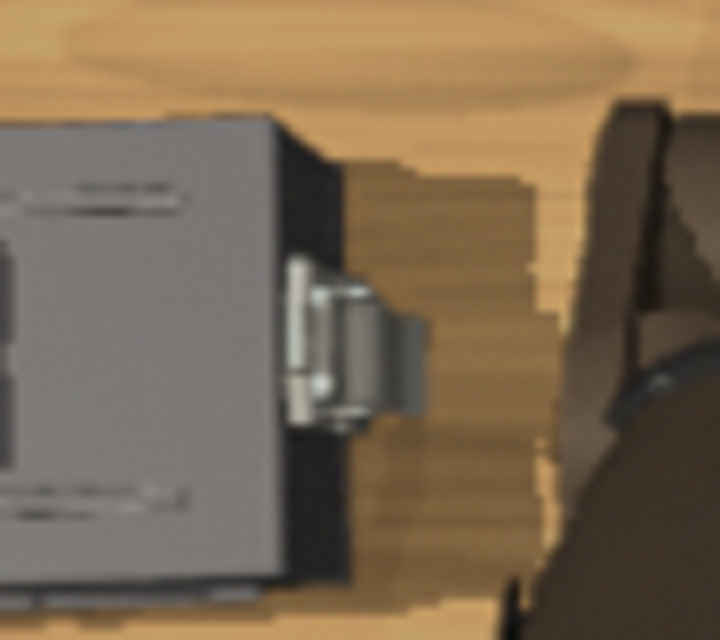

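Emit:
{"method": "servo_tool", "body": {"series": [[0,-0.01,0,0,255],[0,0,0,0,255],[0,0,0,0,255],[0,0,0,0,255],[0,0,0,0,255],[0,0,0,0,255]]}}

```text
t: 42.17
tool_pos: [0.5402, 0.052, 0.1645]
eef_rot: [[-0.0, -0.049, 0.999], [0.0, 0.999, 0.049], [-1.0, 0.0, -0.0]]
force: [0.1, 0.4, 0.2]
opening: 0.003
```

```bash
python3 plan.py; python3 - <<'E'
from h import *
piv=np.array([-.14,.095])
for L in (0,.05,.1,.15,.2,.3):
    a=np.array([-np.sin(L),-np.cos(L)]); o=np.array([-np.cos(L),np.sin(L)])
    f=lambda q:[((proj("scene",cw(q,y))[0]-[330,165]+.5)*12).round().tolist() for y in(.02,-.02)]
    print(L,"r65 out3",f(piv+.065*a+.003*o),"end out8",f(piv+.075*a+.008*o),"top end col",((proj("top",cw(piv+.075*a+.008*o))[0]-[190,220]+.5)*8).round(),"r65",((proj("top",cw(piv+.065*a+.003*o))[0]-[190,220]+.5)*8).round(), "r0",((proj("top",cw(piv+.003*o))[0]-[190,220]+.5)*8).round())
cv2.imwrite("pics/lv16.png",crop(viewer.camera("scene"),330,165,60,50,12))
cv2.imwrite("pics/lv16t.png",crop(viewer.camera("top"),220,245,40,35,16))
for n in ("lever_tip","lever_pivot"):
    for c,(x0,y0,z) in {"scene":(330,165,12),"top":(190,220,8)}.items():
        r=nets.mark_of(c,n)
        if r: print(n,c,((np.array(r[0]["point"])*[640,480]-[x0,y0]+.5)*z).round(),round(r[0]["confidence"],2))
E
```

```text
t 42.17 tcp [0.5402 0.052  0.1645] yaw 0.0488 tilt [-0.  0. -1.] F [0.1 0.4 0.2] open 0.003 q [-0.03  0.54  1.89  0.    0.71 -0.07]
0 r65 out3 [[290.0, 443.0], [424.0, 526.0]] end out8 [[275.0, 482.0], [409.0, 565.0]] top end col [417. 365.] r65 [400. 363.] r0 [373. 350.]
0.05 r65 out3 [[282.0, 450.0], [417.0, 534.0]] end out8 [[265.0, 490.0], [400.0, 573.0]] top end col [426. 365.] r65 [408. 363.] r0 [373. 350.]
0.1 r65 out3 [[274.0, 458.0], [409.0, 541.0]] end out8 [[256.0, 497.0], [391.0, 581.0]] top end col [435. 364.] r65 [416. 363.] r0 [373. 349.]
0.15 r65 out3 [[266.0, 464.0], [401.0, 548.0]] end out8 [[247.0, 504.0], [382.0, 588.0]] top end col [444. 364.] r65 [424. 362.] r0 [373. 349.]
0.2 r65 out3 [[258.0, 470.0], [393.0, 554.0]] end out8 [[239.0, 511.0], [373.0, 595.0]] top end col [452. 363.] r65 [432. 362.] r0 [372. 349.]
0.3 r65 out3 [[243.0, 481.0], [379.0, 565.0]] end out8 [[222.0, 522.0], [357.0, 606.0]] top end col [469. 362.] r65 [447. 361.] r0 [372. 349.]
lever_tip scene [321. 516.] 0.6
lever_tip top [410. 348.] 0.75
lever_pivot scene [396. 327.] 0.83
lever_pivot top [370. 369.] 0.62
```

View pics/lv16.png

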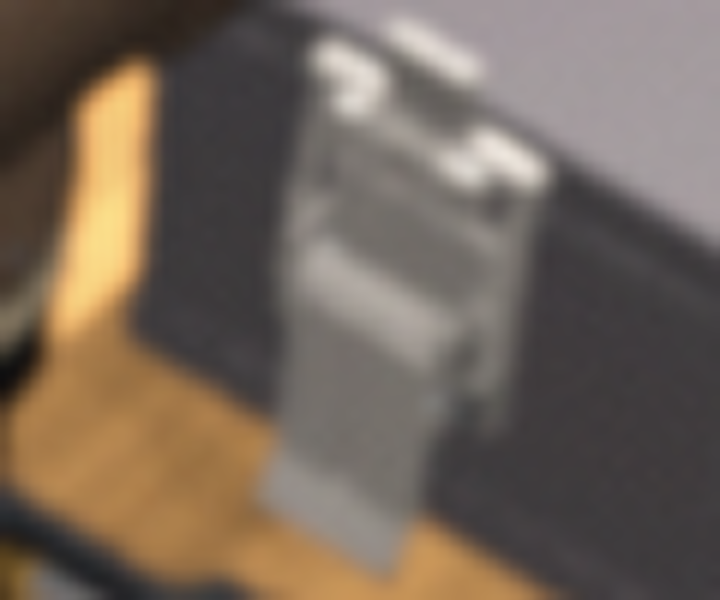

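View pics/lv16t.png

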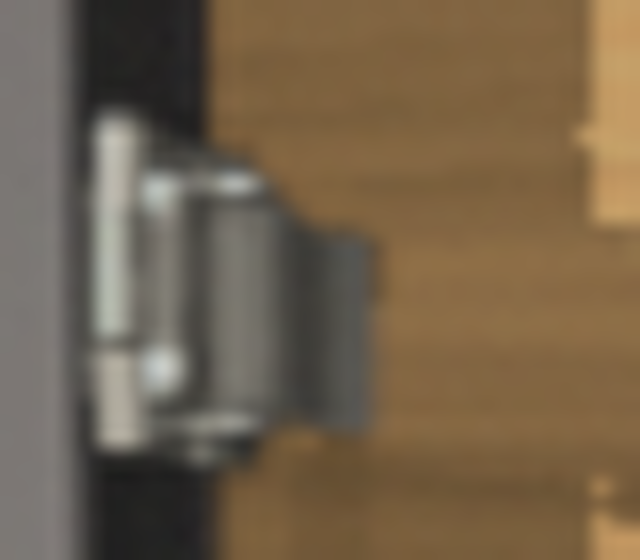

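The lever now lies flat: its bend line and flared end both match an angle of about 0, and it was still over 0.6 s. I'll raise the arm clear and make the final checks.

Emit:
{"method": "servo_tool", "body": {"series": [[-0.02,-0.01,0,0,255],[-0.035,-0.02,-0.01,0,200],[-0.035,-0.02,-0.02,0,150],[-0.035,-0.01,-0.03,0,150],[-0.03,0,-0.03,0,150],[-0.02,0,-0.02,0,150],[0,0,0,0,150],[0,0,0,0,150]]}}

```text
t: 43.13
tool_pos: [0.4383, -0.0109, 0.3338]
eef_rot: [[0.003, -0.048, 0.999], [-0.0, 0.999, 0.048], [-1.0, -0.001, 0.003]]
force: [1.3, 0.4, -0.5]
opening: 0.396
```

```bash
python3 plan.py; python3 - <<'E'
from h import *
ims={c:viewer.camera(c) for c in("scene","top")}; np.savez("im2.npz",**ims); i0=dict(np.load("im0.npz"))
for c in ims:
    cv2.imwrite(f"pics/fin_{c}.png",ims[c][:,:,::-1])
T=flatT(.130)
for c in ims: print("lid",c,np.round(refine({c:ims[c]},T,[.524,.384,1.622],{c:UPE},win=4),4))
cv2.imwrite("pics/fin_z.png",crop(ims["scene"],330,110,100,90,6))
# bystanders: same-place check by shift estimate
for n,(c,x,y,w,h) in {"bucket":("top",270,165,60,60),"tumbler":("top",322,203,34,34),"tray":("scene",110,285,105,70),"board":("scene",122,305,105,70),"rackT":("top",385,255,95,60)}.items():
    a=cv2.cvtColor(i0[c][y:y+h,x:x+w],cv2.COLOR_RGB2GRAY).astype(np.float32); b=cv2.cvtColor(ims[c][y:y+h,x:x+w],cv2.COLOR_RGB2GRAY).astype(np.float32)
    print(n,np.round(cv2.phaseCorrelate(a,b)[0],2),"diff",round(float(np.mean(abs(a-b))),1))
for n in("tray","board","ice_bucket","tumbler"):
    for c in ims:
        r=nets.mark_of(c,n); print(n,c,(np.array(r[0]["point"])*[640,480]).round(1) if r else None)
E
```

```text
t 43.13 tcp [ 0.4383 -0.0109  0.3338] yaw 0.0475 tilt [ 0.003 -0.    -1.   ] F [ 1.3  0.4 -0.5] open 0.396 q [-0.18  0.17  1.93  0.    1.03 -0.22]
refine n 100 rms px 0.38 med 0.25
lid scene [0.5248 0.3804 1.6188]
refine n 100 rms px 0.41 med 0.25
lid top [0.5233 0.3854 1.628 ]
bucket [0.05 0.05] diff 5.4
tumbler [-0.01 -0.  ] diff 7.5
tray [0.03 0.29] diff 21.9
board [0.02 0.09] diff 33.5
rackT [0.12 0.09] diff 17.7
tray scene [166.4 322.7]
tray top [431.2 298.1]
board scene [180.1 342.2]
board top [434.4 272.8]
ice_bucket scene [376.4 301.4]
ice_bucket top [296.9 195.8]
tumbler scene [325.4 317.3]
tumbler top [337.7 226.5]
```

View pics/fin_scene.png

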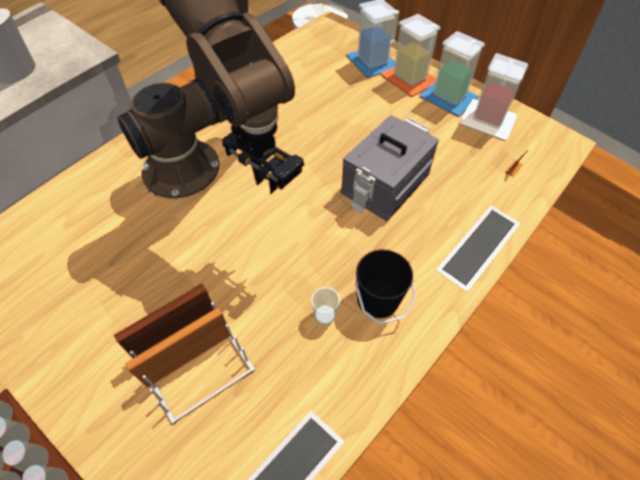

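View pics/fin_top.png

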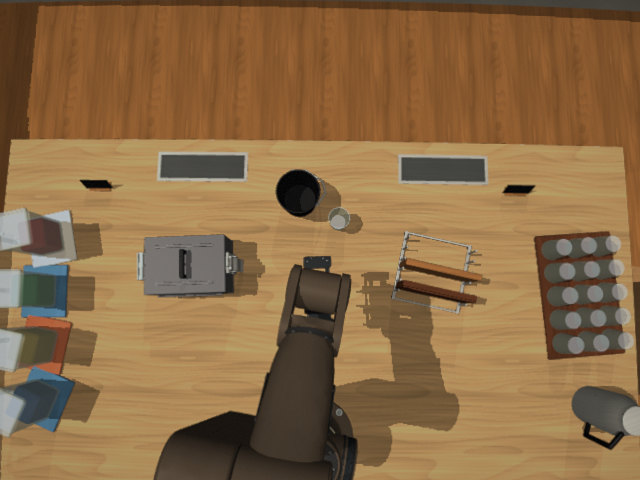

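View pics/fin_z.png

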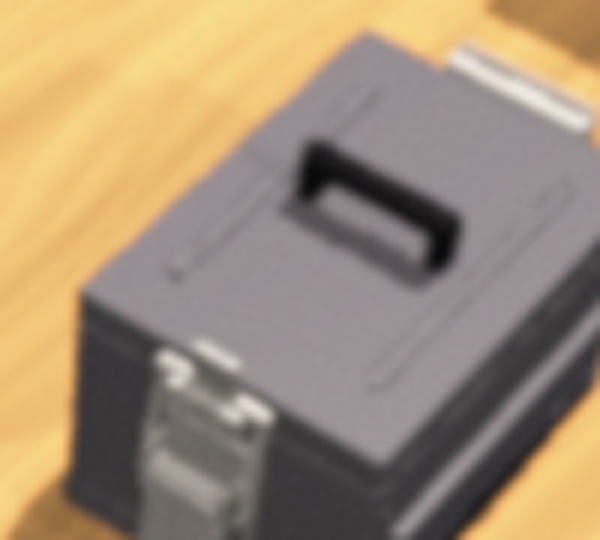

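```bash
python3 - <<'E'
from h import *
ims=dict(np.load("im2.npz")); piv=np.array([-.14,.095])
v=[]
for c,(x0,y0,Z) in {"scene":(335,170,12),"top":(218,245,12)}.items():
    for k in (0,1):
        I=crop(ims[c],x0,y0,33,45,Z)
        if k:
            for L,col in((0,(0,255,0)),(.15,(0,0,255))):
                a=np.array([-np.sin(L),-np.cos(L)]); o=np.array([-np.cos(L),np.sin(L)])
                q=piv+.065*a+.003*o; e=piv+.075*a+.011*o; p=piv+.003*o
                draw(I,c,[(cw(p,y),cw(q,y)) for y in(-.02,.02)]+[(cw(q,y),cw(e,y)) for y in(-.02,.02)]+[(cw(e,-.02),cw(e,.02))],col,Z,(x0,y0))
        v.append(I)
cv2.imwrite("pics/fin_lev.png",cv2.resize(np.hstack(v),None,fx=.5,fy=.5))
E
```

```text
(no output)
```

View pics/fin_lev.png

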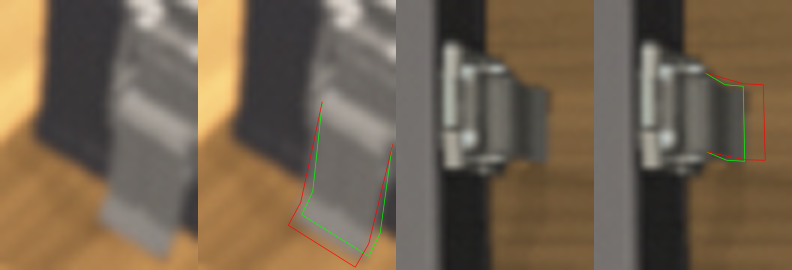

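The lever matches the zero-angle (green) outline in both cameras. The lid is within about 1 mm of home, the bystanders haven't moved, and the arm is clear. Handing in.

```bash
python3 -c "
from workcell import workorder,status
print(workorder.close_job()); print(status.get_obs()['t'])"
```

```text
the job is handed in; nothing more can be done
None
the job is handed in; nothing more can be done
```

The ice chest is closed and latched, and I handed the job in at about 43 s of the 72 s allowed.

**What I did**
- **Laying the lid down:** I lifted the lid out of the stand by its handle bar. I loosened the grip so it swung handle-up, laid it flat on the counter and let go.
- **Setting it home:** I picked it up again by the handle and lowered it onto the rim about 15 mm in front of home. I slid it back until the tongue met the pocket's end at about 19 N, then eased off about 1 mm.
- **Latching:** I pinched the thumb tab, swung the hook bar over the lip into the keeper groove, and pressed the lever down past centre until it lay shut.

**Last checks**
- **Lid:** about 1 mm rearward of home in both cameras. That is within the 2 mm of play before the stop, with the tongue under the bracket.
- **Hook bar:** seated behind the lip.
- **Lever:** it matched the shut position in both cameras and had not moved over 0.6 s.
- **Bystanders:** tray, board, bucket and tumbler show no shift I could measure.
- **Arm:** raised clear and touching nothing.

**What disagreed or went wrong**
- The two cameras differ by about 5 mm along the chest, so I compared parts within one picture.
- The first tries at dropping the bar missed the groove and needed corrections by camera and by feel.
- The lever stopped near centre after the first press and needed a second push.
- That second push ended with a light touch of about 3 N, and I could not tell which part was touched.

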